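Load and torque the membrane test cell

ROBOT

A 6-joint arm with a two-finger parallel gripper is mounted at the origin on the work surface. World frame = base frame: x ahead of the robot, y to its left, z up, the work surface at z = 0. Lengths are in mm, angles in rad, forces in N, time in s.
With the tool pointing down it reaches from about 275 to 750 mm from the base axis. Payload 10.2 kg.
Tool frame: the origin (TCP) lies midway between the tips of the shut fingers; the grasp point (between the pads) lies 19 mm behind it; z points along the fingers, y is the direction in which the jaws open and shut (so a half turn about z gives the same grasp; the last joint's range is limited). The gripper opens to 85 mm and grips with 20 to 120 N. Pads are 22 mm wide; open, the fingers measure 114 mm over their backs; the gripper's body (76 mm by 85 mm) begins 54 mm behind the grasp point. The pads swing forward as they close: fully open they stand 13 mm farther back than shut.
Start: joints at [-1.541, 0.313, 1.498, -0, 1.331, -0.223], TCP at [131.297, -508.323, 231.294] pointing down, gripper open.
Joint ranges: [-2.94, 2.94], [-0.97, 2.17], [0.19, 2.56], [-1.23, 4.37], [0.02, 3.11], [-2.88, 2.88]. Speed limits (rad/s): [2.39, 2.39, 3.01, 3.14, 3.14, 3.14].

INTERFACE

Orientations are given as [roll, pitch, yaw] about the fixed x, y, z axes, in that order (R = Rz(yaw) Ry(pitch) Rx(roll)).
In Python, from plant import sensors, capture, calibration, workorder gives the robot as it stands.
- The arm moves only by the tool servo_tool, never from a script. Its argument "rows" is one flat list of numbers, 7 for each row, row after row: the shift along the tool's x, y, z in cm, then the turn, a rotation vector about the tool's x, y, z in rad, then the opening, from 0 (shut) to 1 (fully open). A call has exactly 8 rows; each row is the pose to reach, as a shift and turn from the pose commanded when the call began, along the tool's axes at that moment; what a row does not reach only later rows make up. A row lasts 1/12 s, in which the tool goes at most 41.7 mm and 7.16 degrees, less where a joint would pass 70% of its speed; a pose out of reach is approached as far as the arm can. A call with a gripper value outside its range is refused whole. The fingers move at their own pace and stop on an object; "newtons" is the grip in N (left out, the last holds). Time passes only in rows, so rows that repeat a pose let the fingers close, or fill a call up. It gives the time, the measured TCP pose, the force and the opening at its end, in the units of the state.
- sensors.sense(): the state, without advancing time (a new reading comes with each control period).
- capture(name): name is "side" or "top"; returns the picture (420x560x3 uint8, red, green, blue); there is no depth.
- calibration(name): a dict with "fov_y" (degrees; the focal length in pixels is half the picture's height over the tangent of half this angle, whatever the lens; pixels are square), "cx", "cy" (the principal point, pixels), "position" and "attitude" of the camera in the world. Camera axes: x right, y down, z forward; pixel columns grow to the right and rows downward; lengths in mm; the calibration is good to about 2 mm. A picture is of the moment at which its call begins. calibration takes no time and is no camera call.
- workorder.close_job(): hands the job in, once; it reports no verdict.
The state is a dict: "time": time; "qpos": joint angles; "dq": joint speeds; "tau": joint torques, N m; "tool_pos": TCP position; "tool_rot": TCP orientation; "ft_force": force on the tool from outside, world axes, zero at the start; "wrist_torque": the same for the moment, N m; "width": finger opening in mm.
Only numpy, scipy, OpenCV 4.12 (cv2) and the standard library are available. Lean on these libraries where they do the work, as an engineer would, in place of code of your own. Each camera call takes 0.05 s, during which the arm holds its last target.

TASK

Get the membrane test cell ready for its run: back the knurled clamp screw off by about half a turn to open the clamp, slide every membrane carrier lying on the white sheet fully home into a bay of the cell, one to a bay in whichever bays you like, then run the screw down clockwise until it stops tight. Finish the screw with the click torque wrench on its hexagon, pulling clockwise until the handle gives and going no further once it has clicked, and lay the wrench back flat on the grey rubber mat, the same way up as before. Do not disturb the beaker and vials.

Things in the scene. Friction and masses are not known exactly. Their poses are not given: they have to be found in the camera images.
- press: Membrane test cell, bolted down: aluminium base plate 240 mm (y) by 18 mm thick, x -150 to +65 mm; two columns, 22 mm thick, at y = +-107 carry a crossbeam (x +-22, y +-120, 52 to 74 mm up) with the clamp screw. Origin on the bench below the screw's axis; x points from the loading side into the bays, z up. The base's top is the floor of three bays side by side, open toward -x.
- bay1_home (a point): Where a carrier's origin lies when it is fully home in the left bay (y = +58 mm in the cell's frame), on the bay floor 18 mm up; axes as the cell's. The bay, 46.4 mm wide, runs between dividers 7 mm high, 11.6 mm thick, from cell x = -38 mm to a stop face at +40 mm; in front, from x = -66, the dividers taper to 2.4 mm as lead-ins.
- bay2_home (a point): The same for the middle bay (y = 0), alike in shape.
- bay3_home (a point): The same for the right bay (y = -58 mm), alike in shape.
- ledge (a point): Middle of the bare loading ledge in front of the bays: flat, level with the bay floors, cell x = -150 to -66 mm, 240 mm wide.
- platen_under (a point): Centre of the underside of the steel clamp platen over the bays: cell x +-40 mm, y +-93 mm, 14 mm thick. 26 mm above the bench (carrier thickness above the bay floor) when tight, 0.8 mm higher per radian that the screw is backed off.
- carrier1: Membrane carrier, loose: flat aluminium plate 145 mm long (x), 44 mm wide (y), 8 mm thick, 150 g. Origin at the centre of the underside. The +x half, with a white membrane disc, goes into the bay first. An upright black grip tab stands at x = -57.5 mm: 14 mm (x) by 26 mm (y), from 8 to 40 mm above the underside. Lies flat, tab up, at the start. None if absent.
- carrier2: Membrane carrier, the same as carrier1. None if absent.
- carrier3: Membrane carrier, the same as carrier1. None if absent.
- screw_top (a point): On the screw's axis, top face of its knurled steel head (48 mm across, 24 mm high, below this point; 12 mm free under it when tight); 110 mm above the bench when tight, 0.8 mm higher per rad backed off. Turns with the screw. On it stands a hexagon 32 mm across flats, 14 mm high, top chamfered, two corners along this point's x (along the cell's x when tight).
- screw (a joint): Turn of the clamp screw, rad: 0 is tight down on its stop, positive is backed off (anticlockwise from above); starts nearly closed, 0.05 to 0.8; end of its thread at 5.5. It turns easily (0.12 N m) and stays where it is left.
- wrench: Click torque wrench, loose, 310 g, 225 mm long, lying flat. Origin on the ring head's axis at its underside, z up, handle along -x. Head 22 mm high, 57 mm across, through hexagon socket 34 mm across flats, two corners along x, so it fits the screw every 60 degrees with 0.12 rad play each way and sits on the knurled head. Neck 14 mm wide; rubber grip 78 to 198 mm along -x.
- wrench_grip (a point): Middle of the wrench's rubber grip: 125 mm from the head's axis and 11 mm above the wrench's underside; x runs along the handle toward the head, z up. The grip is 120 mm long, 22 mm wide and 22 mm high, its underside level with the head's.
- wrench_handle (a joint): Breakaway of the wrench, rad: turn of the handle clockwise relative to the ring head, about the head's axis. 0 until the set torque, 0.8 N m (6.4 N at the middle of the grip), then the handle gives (clicked beyond 0.10); a spring returns it. Beyond 0.42, near its end stop at 0.5, it is being forced past its click.
- carrier_mat: White absorbent sheet, 210 mm (x) by 250 mm (y), 1 mm thin, fixed; the carriers lie on it at the start. Origin at its centre.
- tool_mat: Grey rubber mat, 250 mm (x) by 160 mm (y), 1 mm thin, fixed; the wrench lies on it at the start and goes back onto it. Origin at its centre.
- beaker: Bystander: glass beaker, 62 mm across, 80 mm high; origin at the centre of its foot.
- vial_a: Bystander: sample vial with black cap, 27 mm across, 56 mm high; origin at the centre of its foot.
- vial_b: Bystander: sample vial, the same as vial_a.
Mind the look-alikes: they are no part of the job. Of the things that look like the wrench, the smaller one is meant.

How it is judged (in metres and radians):
On the way, in this order (a step that is already met when the one before it is completed fails the run):
1. the clamp screw is backed off, by about half a turn (beyond 2.2 rad) (value of joint screw above 2.2 rad), for 0.2 s.
2. every carrier present lies fully home in a bay, one to a bay (x of each of carrier1, carrier2, carrier3 in the frame of press above -0.036 m and z of carrier1 in the frame of press between 0.014 and 0.022 m and (y of carrier1 in the frame of press between -0.063 and -0.053 m or y of carrier1 in the frame of press between -0.005 and 0.005 m or y of carrier1 in the frame of press between 0.053 and 0.063 m) and angle between the x axis of each of carrier1, carrier2, carrier3 and the x axis of press, either way round below 0.06 rad and angle between each of carrier1, carrier2, carrier3's own z axis and vertical below 0.06 rad and z of carrier2 in the frame of press between 0.014 and 0.022 m and (y of carrier2 in the frame of press between -0.063 and -0.053 m or y of carrier2 in the frame of press between -0.005 and 0.005 m or y of carrier2 in the frame of press between 0.053 and 0.063 m) and z of carrier3 in the frame of press between 0.014 and 0.022 m and (y of carrier3 in the frame of press between -0.063 and -0.053 m or y of carrier3 in the frame of press between -0.005 and 0.005 m or y of carrier3 in the frame of press between 0.053 and 0.063 m)), for 0.2 s.
3. the clamp screw is run down tight on the loaded bays (all of step 2 and value of joint screw below 0.08 rad), for 0.2 s.
4. with the wrench fully down on the screw's hexagon, its handle gives at the set torque, screw tight (value of joint screw below 0.08 rad and value of joint wrench_handle above 0.1 rad and distance between wrench and screw_top below 0.008 m), for 0.1 s.
At the end, for the whole second after the job is handed in: Every carrier present is in a bay within 3.5 mm of the stop and square with it, the clamp screw is within 0.08 rad of its stop, the wrench lies flat with head and grip over the rubber mat, same way up and released, and all is at rest (all of step 3 and x of wrench in the frame of tool_mat between -0.125 and 0.125 m and y of wrench in the frame of tool_mat between -0.08 and 0.08 m and x of wrench_grip in the frame of tool_mat between -0.125 and 0.125 m and y of wrench_grip in the frame of tool_mat between -0.08 and 0.08 m and height (world z) of wrench between -0.006 and 0.006 m and angle between wrench's own z axis and vertical below 0.1 rad and linear speed of each of carrier1, carrier2, carrier3, wrench below 0.02 m/s and value of joint wrench_handle below 0.05 rad); the robot touches nothing.
It fails at once if the wrench handle is forced on past its click (breakaway beyond 0.42 rad) (value of joint wrench_handle above 0.42 rad).
It fails at once if the beaker is moved more than 30 mm or tipped over (distance of beaker from where it was at the start of the episode above 0.03 m or angle between beaker's own z axis and vertical above 0.5 rad).
It fails at once if the first vial is moved more than 30 mm or tipped over (distance of vial_a from where it was at the start of the episode above 0.03 m or angle between vial_a's own z axis and vertical above 0.5 rad).
It fails at once if the second vial is moved more than 30 mm or tipped over (distance of vial_b from where it was at the start of the episode above 0.03 m or angle between vial_b's own z axis and vertical above 0.5 rad).
Of carrier1, carrier2, carrier3 only 2 to 3 are there at a start; the rules pass over those that are not, and their reading is None.
At some moment in a run one of carrier1, carrier2, carrier3, wrench may be knocked a few centimetres aside while the robot is not near it.
It also fails if it takes over 208 s, if anything falls off the work surface, if the arm or the gripper's body presses on something with over 40 N, if the wrist force passes 120 N, or if a joint passes its speed limit or range.

## Working session

There is one attempt and no reset: what is moved stays moved. The work goes in short steps, Python scripts to look and compute and a tool call to move; the robot and the scene stay as the last step left them, time stands still between calls to the robot, and variables do not carry over. Pictures are saved under pics/ and viewed, and the job is handed in when it is done.

Besides the shell and the picture viewer there is one more tool, called by a JSON object that holds its "api" and its "payload", one argument or row to a line. servo_tool: Moves the arm, as the interface text tells. Its arguments: {"type":"object","properties":{"rows":{"type":"array","items":{"type":"number"}},"newtons":{"type":"number"}},"required":["rows"]}

```bash
ls; mkdir -p pics
python3 - <<'E'
from plant import sensors, capture, calibration, workorder
import cv2
print(sensors.sense())
for n in ("side","top"):
    print(n,calibration(n))
    cv2.imwrite(f"pics/{n}0.png",capture(n)[:,:,::-1])
E
```

```text
pics
{'time': 0.0, 'qpos': array([-1.54142020e+00,  3.13433934e-01,  1.49845000e+00,  5.46453238e-06,
        1.33099732e+00, -2.23433247e-01]), 'dq': array([ 0.00145263, -0.00071884,  0.00018301,  0.00011719, -0.00188885,
        0.00048063]), 'tau': array([ 1.08189262e-03, -4.12265217e+01, -2.59742510e+01, -9.03037312e-05,
        4.13282964e-03, -5.90576761e-07]), 'tool_pos': array([ 131.28042647, -508.0512719 ,  230.73843541]), 'tool_rot': array([-3.14033726e+00, -2.90702100e-04,  2.52807887e-01]), 'ft_force': array([ 0.26641164, -0.25926572, -0.21940613]), 'wrist_torque': array([-0.00870246, -0.00334402, -0.0432403 ]), 'width': 85.473470498312}
side {'fov_y': 49.01512973898598, 'cx': 279.0724250786666, 'cy': 204.97029582953124, 'position': array([  148.2525999 , -1059.35758502,   716.66507655]), 'attitude': array([-2.08932176, -0.02307625, -0.23229265])}
top {'fov_y': 55.990884452572345, 'cx': 280.75536065909864, 'cy': 202.19904552432516, 'position': array([ 241.57550919,   29.08777712, 1123.76944985]), 'attitude': array([-2.96154520e+00, -8.27998782e-05, -1.58359584e+00])}
```

View pics/side0.png

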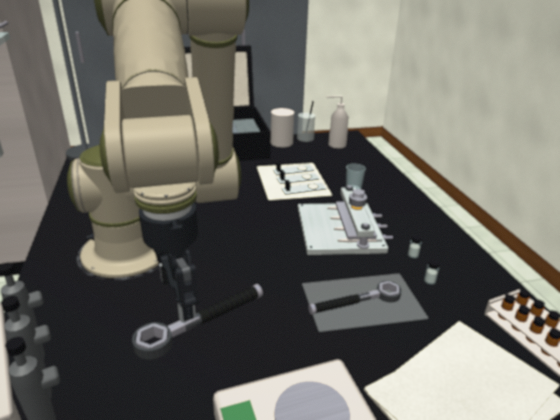

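View pics/top0.png

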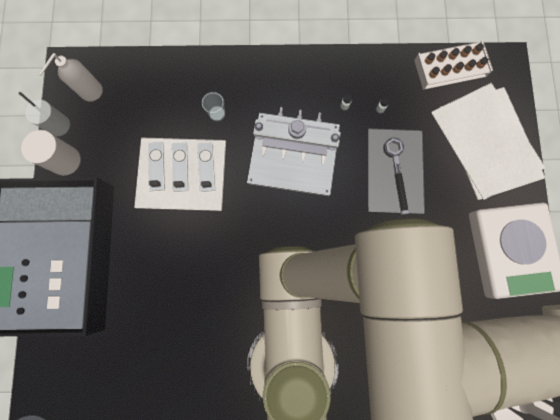

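The side view shows the press at about (345,225), the white sheet with three carriers at (293,180), and the small wrench on the grey mat at (360,298). The larger look-alike lies off the mat at (200,320). In the top view the sheet is at (181,174), the press screw at (297,127) and the wrench head at (394,147).

```bash
cat > h.py <<'E'
import numpy as np, cv2
from scipy.spatial.transform import Rotation as R
from plant import sensors, capture, calibration, workorder
def cam(n):
    c=calibration(n); f=210/np.tan(np.radians(c['fov_y']/2))
    return c,f,R.from_euler('xyz',c['attitude']).as_matrix(),np.array(c['position'])
def ray(n,u,v):
    c,f,M,p=cam(n); d=M@np.array([(u-c['cx'])/f,(v-c['cy'])/f,1]); return p,d/np.linalg.norm(d)
def onz(n,u,v,z):
    p,d=ray(n,u,v); return p+d*(z-p[2])/d[2]
def proj(n,P):
    c,f,M,p=cam(n); q=M.T@(np.array(P,float)-p); return np.array([c['cx']+f*q[0]/q[2],c['cy']+f*q[1]/q[2]])
def tri(a,b):
    # a,b=(name,u,v)
    p1,d1=ray(*a);p2,d2=ray(*b)
    A=np.c_[d1,-d2]; s=np.linalg.lstsq(A,p2-p1,rcond=None)[0]
    x1=p1+s[0]*d1;x2=p2+s[1]*d2
    return (x1+x2)/2, np.linalg.norm(x1-x2)
def shot(n,fn=None,crop=None,k=1):
    im=capture(n)[:,:,::-1].copy()
    if fn:
        o=im
        if crop: x0,y0,x1,y1=crop; o=im[y0:y1,x0:x1]
        cv2.imwrite(fn,cv2.resize(o,None,fx=k,fy=k,interpolation=cv2.INTER_CUBIC))
    return im
def crop(src,fn,c,k):
    im=cv2.imread(src); x0,y0,x1,y1=c
    cv2.imwrite(fn,cv2.resize(im[y0:y1,x0:x1],None,fx=k,fy=k,interpolation=cv2.INTER_CUBIC))
E
python3 - <<'E'
from h import *
crop('pics/top0.png','pics/t_press.png',(235,95,435,225),4)
crop('pics/top0.png','pics/t_car.png',(125,80,245,220),4)
crop('pics/side0.png','pics/s_press.png',(245,150,435,270),4)
crop('pics/side0.png','pics/s_w.png',(290,260,435,340),5)
E
```

```text
(no output)
```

View pics/t_press.png

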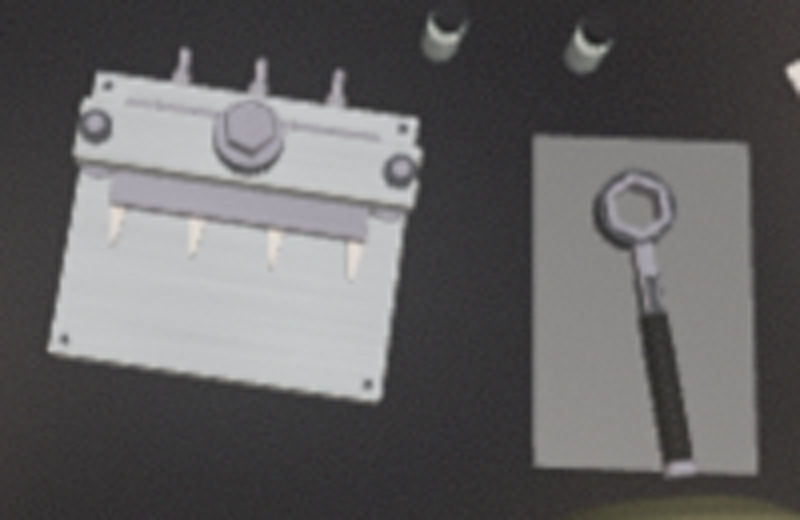

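View pics/t_car.png

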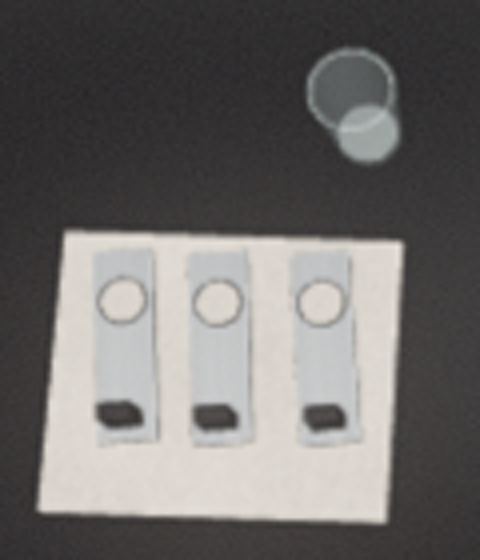

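View pics/s_press.png

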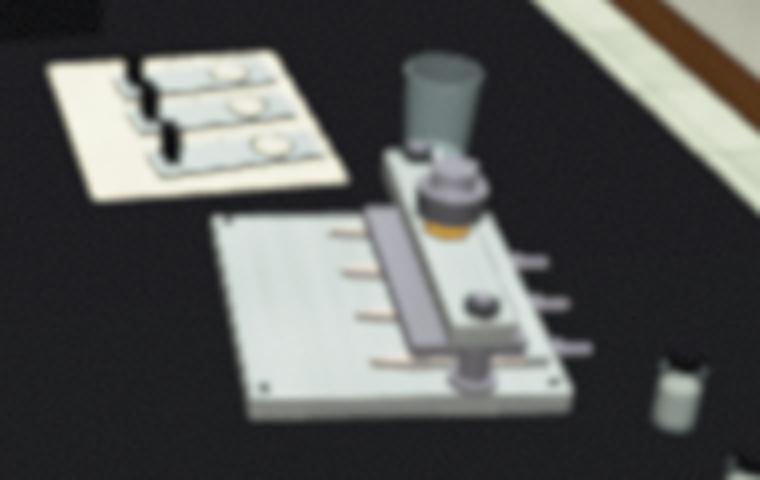

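View pics/s_w.png

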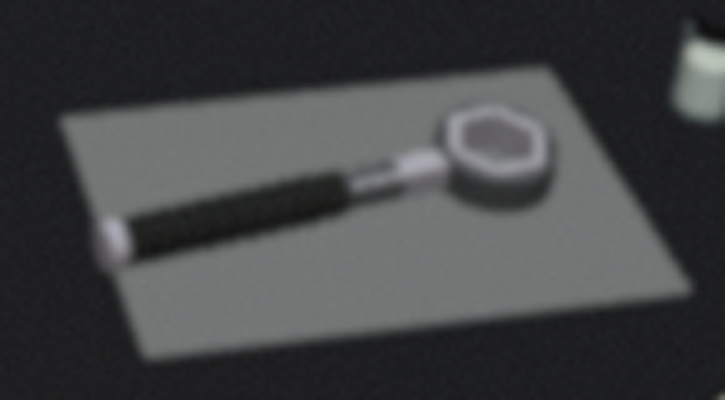

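The top crop shows the base corners, hexagon and dividers. Now I'll turn these pixels into metric points and check them against the sizes given.

Run:
```python
from h import *
np.set_printoptions(precision=1,suppress=True)
T=lambda u,v,z,o=(235,95),k=4: onz('top',(u+.5)/k-.5+o[0],(v+.5)/k-.5+o[1],z)
fl,fr,bl,br=T(48,352,18),T(381,402,18),T(97,72,18),T(418,117,18)
print(fl,fr,bl,br,[np.linalg.norm(a-b) for a,b in((fl,fr),(bl,br),(fl,bl),(fr,br))])
print('yaw',[np.arctan2(*(a-b)[[1,0]]) for a,b in((bl,fl),(br,fr))],[np.arctan2(-(a-b)[0],(a-b)[1]) for a,b in((fl,fr),(bl,br))])
print('hex top124.5', T(250,128,124.5))
S=lambda u,v,o,k: ('side',(u+.5)/k-.5+o[0],(v+.5)/k-.5+o[1])
P=lambda u,v,o=(235,95),k=4: ('top',(u+.5)/k-.5+o[0],(v+.5)/k-.5+o[1])
print('hex tri',tri(P(250,128),S(456,166,(245,150),4)))
print('fl tri',tri(P(48,352),S(213,216,(245,150),4)))
print('fr tri',tri(P(381,402),S(247,404,(245,150),4)))
print('br tri',tri(P(418,117),S(572,385,(245,150),4)))
print('wrench head top', tri(P(635,208),S(497,140,(290,260),5)), T(635,208,22))
print('wrench end', tri(P(680,462),S(112,235,(290,260),5)), T(680,462,16))
for n,q,s in (('tl',(532,136),(62,118)),('tr',(749,142),(546,66)),('br',(758,474),(690,293)),('bl',(532,466),(147,358))):
    print('mat',n,T(*q,1))
    print([np.round(tri(P(*q),S(*s,(290,260),5))[0],1)])
for n,q,s in (('c1disc',(123,300),(231,71)),('c2',(218,302),(247,105)),('c3',(322,303),(271,145)),):
    print(n,T(*q,9,(125,80)),tri(P(*q,(125,80)),S(*s,(245,150),4)))
for n,q in (('t1',(119,413)),('t2',(215,416)),('t3',(323,416))): print(n,T(*q,25,(125,80)))
for n,q in (('sheet',(66,232)),('',(403,242)),('',(388,522)),('',(38,512))): print(n,T(*q,1,(125,80)))
print('beaker',T(352,90,80,(125,80)),T(368,133,0,(125,80)))
print('vials',T(447,22,56),T(592,32,56),'feet',T(437,55,0),T(580,65,0))
```

```text
[501.2 123.7  18. ] [ 461.6 -114.    18. ] [713.8  87.9  18. ] [ 675.6 -148.9   18. ] [np.float64(240.99951027410668), np.float64(239.82476131104494), np.float64(215.62224916971905), np.float64(216.85488915451978)]
yaw [np.float64(-0.16671698218594747), np.float64(-0.16127673213511065)] [np.float64(-0.16522974097374646), np.float64(-0.16009603611072068)]
hex top124.5 [627.5 -19.5 124.5]
hex tri (array([630.7, -20.3, 124.4]), np.float64(6.024259743978762))
fl tri (array([502.5, 123.3,  19.3]), np.float64(3.0922910592300203))
fr tri (array([ 462.2, -114.5,   14.5]), np.float64(0.09200196158542329))
br tri (array([ 675. , -148.4,   23. ]), np.float64(2.6018038490417754))
wrench head top (array([ 605.2, -304.6,   20.4]), np.float64(4.7378554211257615)) [ 602.2 -303.3   22. ]
wrench end (array([ 414.8, -324.8,   16.2]), np.float64(2.0251608698698482)) [ 415.8 -325.1   16. ]
mat tl [ 666.2 -236.2    1. ]
[array([ 529.7, -218.2,   36.1])]
mat tr [ 659.4 -398.1    1. ]
[array([ 607.4, -353.5,  106.6])]
mat br [ 408.7 -385.3    1. ]
[array([ 506.3, -423.8,   45.6])]
mat bl [ 416.6 -223.2    1. ]
[array([ 449.8, -256.5, -135.4])]
c1disc [591.  392.2   9. ] (array([592.6, 391.5,  10.8]), np.float64(4.345245174396226))
c2 [588.5 322.5   9. ] (array([588.8, 322. ,  10.7]), np.float64(1.6243265814526235))
c3 [586.8 246.3   9. ] (array([587.4, 245.9,  10.3]), np.float64(1.9661531036617574))
t1 [502.2 386.2  25. ]
t2 [499.1 317.7  25. ]
t3 [498.1 240.7  25. ]
sheet [646.6 439.6   1. ]
 [635.7 188.7   1. ]
 [424.9 196.9   1. ]
 [435.4 449.1   1. ]
beaker [720.4 214.7  80. ] [722.3 216.2   0. ]
vials [ 732.6 -166.5   56. ] [ 723.6 -270.5   56. ] feet [ 731.9 -168.1    0. ] [ 722.5 -275.6    0. ]
```

```bash
cat >> h.py <<'E'
def plan(x,y,z,yaw=None):
    s=sensors.sense(); M=R.from_euler('xyz',s['tool_rot'])
    t=s['tool_rot'][2] if yaw is None else yaw
    d=M.inv().apply(np.array([x,y,z])-s['tool_pos'])/10
    rv=(M.inv()*R.from_euler('xyz',[np.pi,0,t])).as_rotvec()
    print('shift cm',np.round(d,2),'turn',np.round(rv,3),'|pos',np.round(s['tool_pos'],1),'rot',np.round(s['tool_rot'],3),'t',round(s['time'],2),'q',np.round(s['qpos'],2),'F',np.round(s['ft_force'],1),'w',round(s['width'],1))
E
python3 - <<'E'
from h import *
plan(629,-19.6,180)
crop('pics/top0.png','pics/t_hex.png',(275,105,320,150),12)
E
```

```text
shift cm [ 60.41 -34.84   5.13] turn [-0.001 -0.     0.   ] |pos [ 131.3 -508.1  230.8] rot [-3.14  -0.     0.253] t 0.1 q [-1.54  0.31  1.5  -0.    1.33 -0.22] F [ 0.8 -0.  -0.3] w 85.2
```

View pics/t_hex.png

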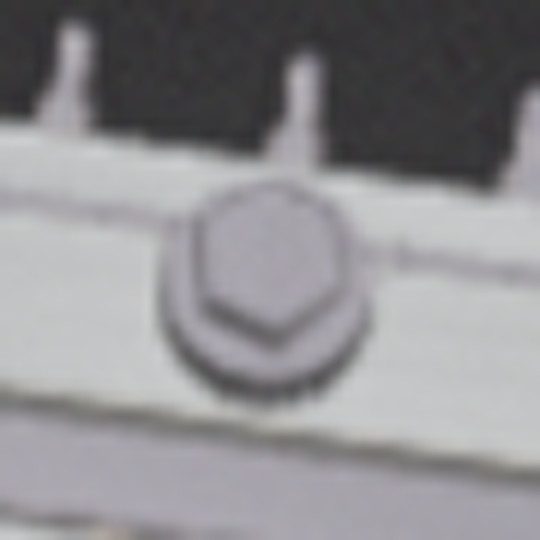

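{"api": "servo_tool", "payload": {
  "rows": [30.2,-17.4,2.5,0,0,0,1,30.2,-17.4,2.5,0,0,0,1,30.2,-17.4,2.5,0,0,0,1,30.2,-17.4,2.5,0,0,0,1,30.2,-17.4,2.5,0,0,0,1,30.2,-17.4,2.5,0,0,0,1,30.2,-17.4,2.5,0,0,0,1,30.2,-17.4,2.5,0,0,0,1],
  "newtons": 40
}}

```text
time: 0.77
tool_pos: [369.7, -273.7, 207.3]
tool_rot: [-3.141, 0.0, 0.253]
ft_force: [0.6, 0.3, -0.2]
width: 85.2
```

Run:
```python
from h import *
plan(629,-19.6,180)
print(onz('top',297.6,126.2,124.5))
```

```text
shift cm [ 31.46 -18.13   2.73] turn [-0.  0. -0.] |pos [ 369.7 -273.7  207.3] rot [-3.141  0.     0.253] t 0.77 q [-0.89  0.19  1.72  0.    1.23  0.43] F [ 0.6  0.3 -0.2] w 85.2
[628.68052927 -20.83609138 124.5       ]
```

{"api": "servo_tool", "payload": {
  "rows": [31.4,-18.1,2.7,0,0,0,1,31.4,-18.1,2.7,0,0,0,1,31.4,-18.1,2.7,0,0,0,1,31.4,-18.1,2.7,0,0,0,1,31.4,-18.1,2.7,0,0,0,1,31.4,-18.1,2.7,0,0,0,1,31.4,-18.1,2.7,0,0,0,1,31.4,-18.1,2.7,0,0,0,1]
}}

```text
time: 1.43
tool_pos: [607.0, -40.9, 182.2]
tool_rot: [-3.141, 0.001, 0.253]
ft_force: [0.7, -1.1, -0.4]
width: 85.6
```

{"api": "servo_tool", "payload": {
  "rows": [0,0,0,0,0,0,1,0,0,0,0,0,0,1,0,0,0,0,0,0,1,0,0,0,0,0,0,1,0,0,0,0,0,0,1,0,0,0,0,0,0,1,0,0,0,0,0,0,1,0,0,0,0,0,0,1]
}}

```text
time: 2.1
tool_pos: [605.9, -43.2, 182.9]
tool_rot: [3.141, -0.0, 0.252]
ft_force: [-0.3, -0.2, -0.6]
width: 85.5
```

Run:
```python
from h import *
plan(629,-20,82)
shot('top','pics/a1.png',(235,60,435,225),4)
shot('side','pics/a2.png',(245,70,435,270),4)
```

```text
shift cm [ 2.82 -1.67 10.09] turn [ 0. -0. -0.] |pos [605.9 -43.2 182.9] rot [ 3.141 -0.     0.252] t 2.1 q [-0.26  0.53  1.3   0.    1.31  1.05] F [-0.3 -0.2 -0.6] w 85.5
```

View pics/a1.png

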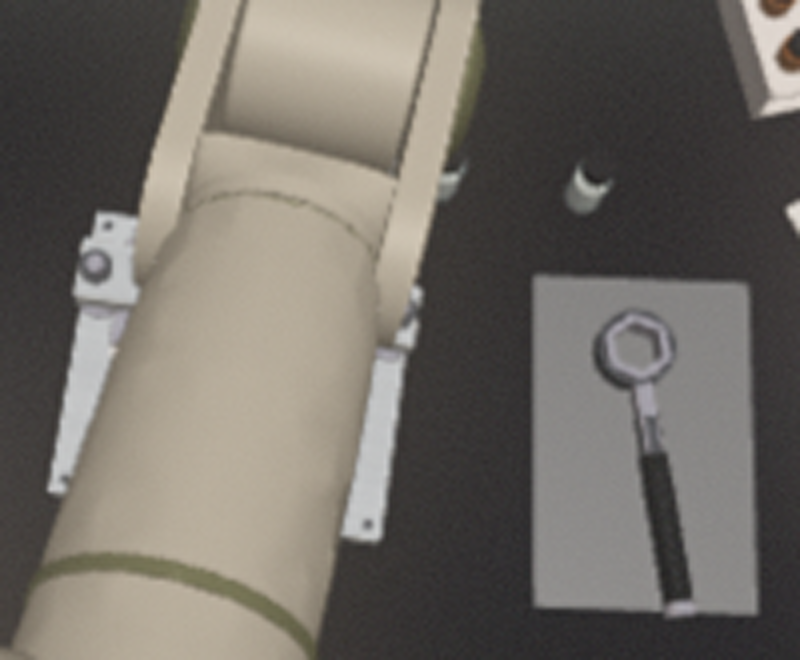

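View pics/a2.png

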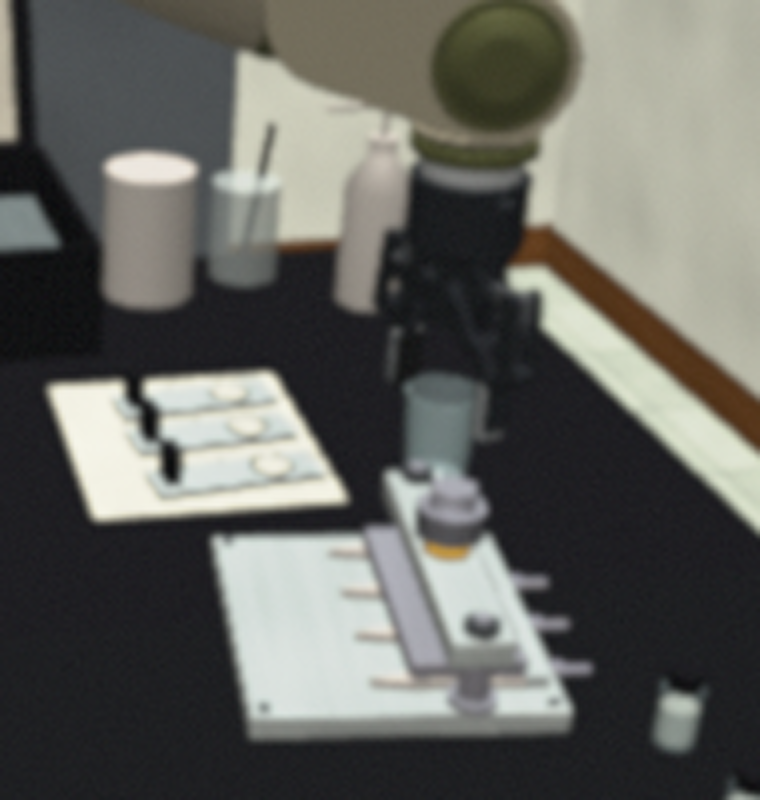

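The top camera is blocked by the arm at the press. The side view shows the fingers above and behind the screw head at about (455,500) in the crop, clear of the beaker. I'll centre over the head, then descend.

{"api": "servo_tool", "payload": {
  "rows": [2.8,-1.7,0,0,0,0,1,2.8,-1.7,0,0,0,0,1,2.8,-1.7,2,0,0,0,1,2.8,-1.7,4,0,0,0,1,2.8,-1.7,6,0,0,0,1,2.8,-1.7,8,0,0,0,1,2.8,-1.7,9,0,0,0,1,2.8,-1.7,9.9,0,0,0,1]
}}

```text
time: 2.87
tool_pos: [628.6, -19.4, 82.8]
tool_rot: [-3.141, 0.001, 0.253]
ft_force: [0.3, 0.4, -0.2]
width: 84.8
```

Run:
```python
from h import *
plan(629,-20,83)
shot('side','pics/a3.png',(290,110,410,230),6)
```

```text
shift cm [ 0.02  0.07 -0.02] turn [-0.     0.001 -0.   ] |pos [628.6 -19.4  82.8] rot [-3.141e+00  1.000e-03  2.530e-01] t 2.87 q [-0.22  0.68  1.33 -0.    1.13  1.1 ] F [ 0.3  0.4 -0.2] w 84.8
```

View pics/a3.png

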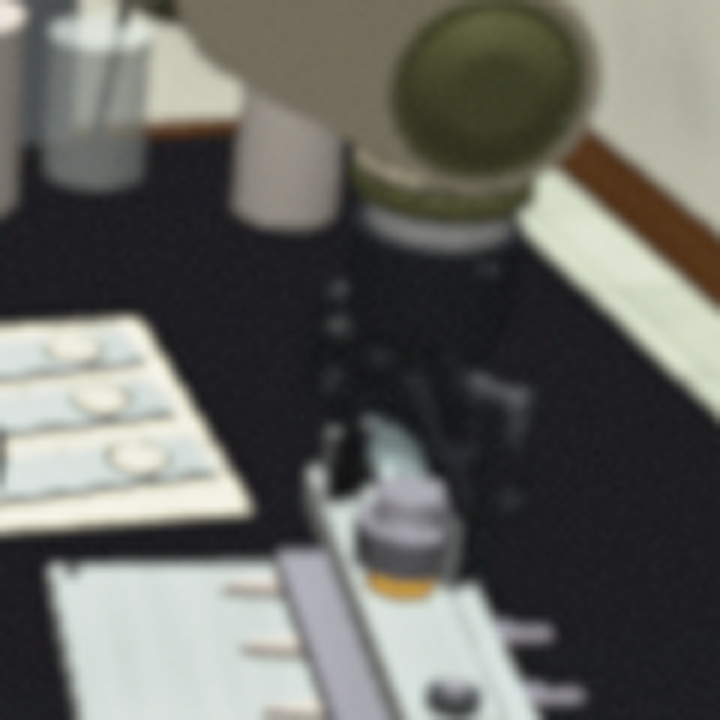

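Run:
```python
from h import *
for P in ((639.6,-61,96),(618.6,21,96),(629,-20,110),(629,-20,124)): print((proj('side',P)-[290,110]+.5)*6)
```

```text
[453.66976327 586.85040238]
[345.85216669 506.54766664]
[401.40266865 519.2674316 ]
[404.63758525 492.53765784]
```

Both fingers straddle the head as projected. Closing now.

{"api": "servo_tool", "payload": {
  "rows": [0.1,0,0,0,0,0,0,0.1,0,0,0,0,0,0,0.1,0,0,0,0,0,0,0.1,0,0,0,0,0,0,0.1,0,0,0,0,0,0,0.1,0,0,0,0,0,0,0.1,0,0,0,0,0,0,0.1,0,0,0,0,0,0],
  "newtons": 40
}}

```text
time: 3.58
tool_pos: [630.9, -20.5, 85.6]
tool_rot: [3.138, -0.003, 0.253]
ft_force: [-0.3, -5.0, 3.9]
width: 46.6
```

Run:
```python
from h import *
plan(629,-20,83)
print(sensors.sense()['wrist_torque'])
```

```text
shift cm [-0.17 -0.1   0.26] turn [ 0.004 -0.003 -0.   ] |pos [630.9 -20.5  85.6] rot [ 3.138e+00 -3.000e-03  2.530e-01] t 3.58 q [-0.22  0.68  1.33 -0.    1.13  1.1 ] F [-0.3 -5.   3.9] w 46.6
[-1.02826822  0.005804   -0.03015608]
```

{"api": "servo_tool", "payload": {
  "rows": [0,0.1,0,0,0,-0.1,0,0,0.1,0,0,0,-0.2,0,0,0.1,0,0,0,-0.3,0,0,0.1,-0.02,0,0,-0.4,0,0,0.1,-0.03,0,0,-0.5,0,0,0.1,-0.04,0,0,-0.6,0,0,0.1,-0.05,0,0,-0.7,0,0,0.1,-0.06,0,0,-0.8,0]
}}

```text
time: 4.25
tool_pos: [630.9, -20.6, 86.2]
tool_rot: [3.138, -0.0, 1.057]
ft_force: [-0.7, -1.5, 5.5]
width: 46.6
```

Run:
```python
from h import *
plan(629,-20,83)
print(sensors.sense()['wrist_torque'])
```

```text
shift cm [-0.05 -0.2   0.32] turn [ 0.003 -0.    -0.   ] |pos [630.9 -20.6  86.2] rot [ 3.138 -0.     1.057] t 4.25 q [-0.22  0.68  1.33 -0.    1.14  0.3 ] F [-0.7 -1.5  5.5] w 46.6
[-0.25922915  0.16183806 -0.17418647]
```

{"api": "servo_tool", "payload": {
  "rows": [0,0,0,0,0,-0.1,0,0,0,-0.01,0,0,-0.2,0,0,0,-0.02,0,0,-0.3,0,0,0,-0.03,0,0,-0.4,0,0,0,-0.04,0,0,-0.5,0,0,0,-0.05,0,0,-0.6,0,0,0,-0.06,0,0,-0.7,0,0,0,-0.07,0,0,-0.8,0]
}}

```text
time: 4.92
tool_pos: [631.0, -20.6, 86.9]
tool_rot: [3.139, 0.002, 1.857]
ft_force: [-1.5, -0.8, 4.0]
width: 47.0
```

{"api": "servo_tool", "payload": {
  "rows": [0,0,0,0,0,-0.1,0,0,0,-0.01,0,0,-0.2,0,0,0,-0.02,0,0,-0.3,0,0,0,-0.03,0,0,-0.4,0,0,0,-0.04,0,0,-0.5,0,0,0,-0.05,0,0,-0.6,0,0,0,-0.06,0,0,-0.7,0,0,0,-0.07,0,0,-0.8,0]
}}

```text
time: 5.58
tool_pos: [631.0, -20.5, 87.5]
tool_rot: [3.141, 0.003, 2.657]
ft_force: [-1.7, -1.4, 5.4]
width: 46.5
```

{"api": "servo_tool", "payload": {
  "rows": [0,0,0,0,0,-0.1,0,0,0,-0.01,0,0,-0.2,0,0,0,-0.02,0,0,-0.3,0,0,0,-0.03,0,0,-0.4,0,0,0,-0.04,0,0,-0.5,0,0,0,-0.05,0,0,-0.5,0,0,0,-0.05,0,0,-0.5,0,0,0,-0.05,0,0,-0.5,0]
}}

```text
time: 6.25
tool_pos: [630.9, -20.5, 87.9]
tool_rot: [-3.141, 0.003, -3.133]
ft_force: [-1.0, -2.8, 6.2]
width: 46.9
```

Run:
```python
from h import *
plan(629,-20,83)
print(sensors.sense()['wrist_torque'])
```

```text
shift cm [0.2  0.05 0.49] turn [-0.001  0.003 -0.   ] |pos [630.9 -20.5  87.9] rot [-3.141e+00  3.000e-03 -3.133e+00] t 6.25 q [-0.22  0.68  1.32 -0.    1.14 -1.8 ] F [-1.  -2.8  6.2] w 46.9
[0.10338959 0.07453217 0.11779439]
```

Turned 2.9 rad with steady resistance. The screw axis in robot coordinates is (630.9, -20.5). Releasing and rising.

{"api": "servo_tool", "payload": {
  "rows": [0,0,0,0,0,0,1,0,0,0,0,0,0,1,0,0,0,0,0,0,1,0,0,0,0,0,0,1,0,0,-3,0,0,0,1,0,0,-7,0,0,0,1,0,0,-11,0,0,0,1,0,0,-14,0,0,0,1]
}}

```text
time: 6.92
tool_pos: [630.4, -20.0, 229.7]
tool_rot: [-3.141, 0.003, -3.131]
ft_force: [0.9, 0.1, 0.1]
width: 85.5
```

Run:
```python
from h import *
plan(500,243,160,1.62)
```

```text
shift cm [12.77 26.44  6.91] turn [0.002 0.003 1.532] |pos [630.4 -20.  229.7] rot [-3.141e+00  3.000e-03 -3.131e+00] t 6.92 q [-0.22  0.55  1.15  0.    1.44 -1.8 ] F [0.9 0.1 0.1] w 85.5
```

{"api": "servo_tool", "payload": {
  "rows": [12.8,12,0,0,0,0.12,1,12.8,12,0,0,0,0.24,1,12.8,12,0,0,0,0.36,1,12.8,12,0,0,0,0.48,1,12.8,12,0,0,0,0.6,1,12.8,12,0,0,0,0.72,1,12.8,12,0,0,0,0.84,1,12.8,12,0,0,0,0.96,1]
}}

```text
time: 7.58
tool_pos: [500.5, 98.8, 226.4]
tool_rot: [3.141, 0.0, 2.187]
ft_force: [0.1, -0.0, 0.5]
width: 85.5
```

Run:
```python
from h import *
plan(500,243,160,1.62)
shot('top','pics/b1.png'); shot('side','pics/b2.png')
crop('pics/b1.png','pics/b1c.png',(125,110,245,220),6)
crop('pics/b2.png','pics/b2c.png',(245,150,435,270),4)
```

```text
shift cm [11.8   8.29  6.64] turn [0.    0.    0.567] |pos [500.5  98.8 226.4] rot [3.141 0.    2.187] t 7.58 q [-0.04  0.28  1.55  0.    1.31 -0.65] F [ 0.1 -0.   0.5] w 85.5
```

View pics/b1.png

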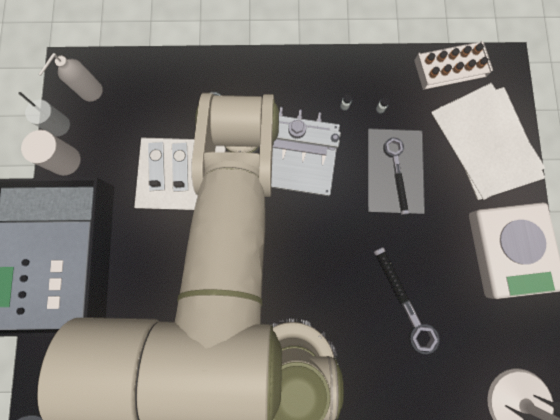

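View pics/b1c.png

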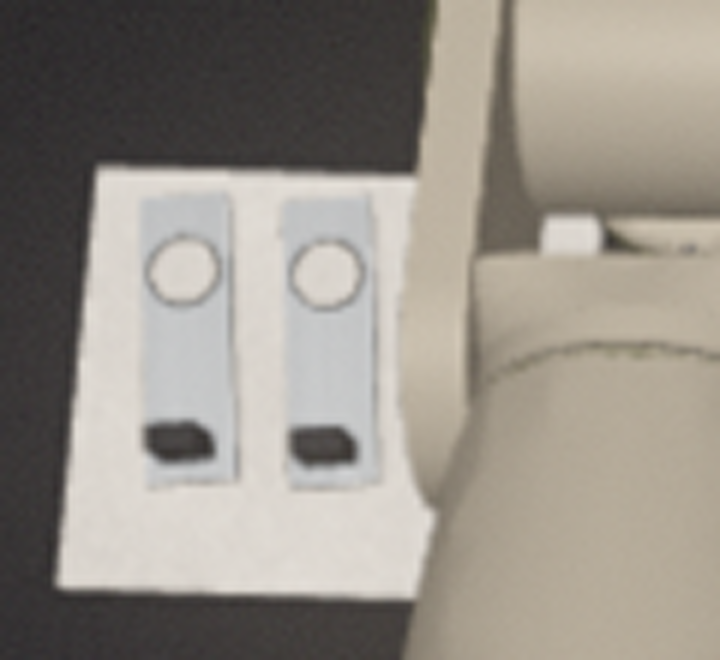

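View pics/b2c.png

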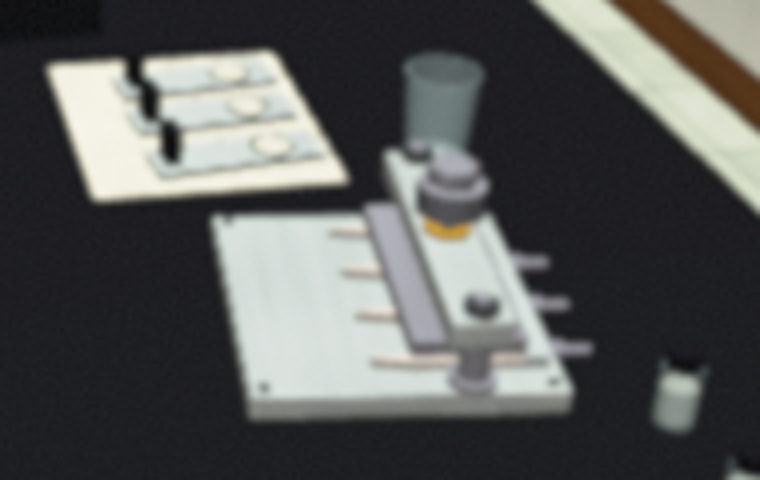

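The platen has lifted and all three carriers are still where they were. Next, the plate outlines by colour mask, from the first unobstructed top view.

```bash
cat >> h.py <<'E'
def carriers(im,z=9,box=(125,110,245,220),draw=None,zb=1):
    x0,y0,x1,y1=box; k=6
    o=cv2.resize(im[y0:y1,x0:x1],None,fx=k,fy=k,interpolation=cv2.INTER_CUBIC).astype(int)
    b,g,r=o[...,0],o[...,1],o[...,2]
    m=((b-r>5)&(b>120)).astype(np.uint8)*255
    m=cv2.morphologyEx(m,cv2.MORPH_OPEN,np.ones((5,5)))
    cs,_=cv2.findContours(m,cv2.RETR_EXTERNAL,cv2.CHAIN_APPROX_NONE)
    out=[]
    for c in cs:
        if cv2.contourArea(c)<6000: continue
        pts=cv2.convexHull(c)[:,0,:]
        W=np.array([onz('top',(u+.5)/k-.5+x0,(v+.5)/k-.5+y0,z)[:2] for u,v in pts])
        (cx,cy),(w,h),a=cv2.minAreaRect(W.astype(np.float32))
        bx=cv2.boxPoints(((cx,cy),(w,h),a)); e=bx[1]-bx[0]; e2=bx[2]-bx[1]
        if np.linalg.norm(e2)>np.linalg.norm(e): e=e2
        if e[0]<0: e=-e
        out.append((cx,cy,np.arctan2(e[1],e[0]),max(w,h),min(w,h)))
        if draw: cv2.drawContours(o2:=o.astype(np.uint8),[c],-1,(0,0,255),1); 
    return out,m
E
python3 - <<'E'
from h import *
im=cv2.imread('pics/top0.png')
o,m=carriers(im)
for c in o: print(np.round(c,3), 'tab',np.round([c[0]-57.5*np.cos(c[2]),c[1]-57.5*np.sin(c[2])],1))
# dark tab blobs
x0,y0,x1,y1=125,110,245,220;k=6
g=cv2.resize(im[y0:y1,x0:x1],None,fx=k,fy=k,interpolation=cv2.INTER_CUBIC).max(2)
d=((g<110)).astype(np.uint8)*255
cv2.imwrite('pics/m1.png',np.hstack([m,d])[:, :])
n,l,st,ce=cv2.connectedComponentsWithStats(d)
for s,c in zip(st[1:],ce[1:]):
    if 300<s[4]<5000:
        P=[onz('top',(u+.5)/k-.5+x0,(v+.5)/k-.5+y0,z)[:2].round(1) for (u,v,z) in ((s[0],s[1],41),(s[0]+s[2],s[1]+s[3],9),)]
        print(s,onz('top',(c[0]+.5)/k-.5+x0,(c[1]+.5)/k-.5+y0,25)[:2],P)
E
```

```text
[ 147  423   67   39 2132] [501.08993076 385.94569092] [array([506.6, 396.2]), array([494.8, 373.9])]
[ 292  428   64   37 1995] [498.34261386 317.59425336] [array([503.4, 328.1]), array([492.4, 305.5])]
[ 458  428   60   38 1872] [497.35408947 239.51933372] [array([502.4, 250.3]), array([490.9, 227.5])]
```

View pics/m1.png

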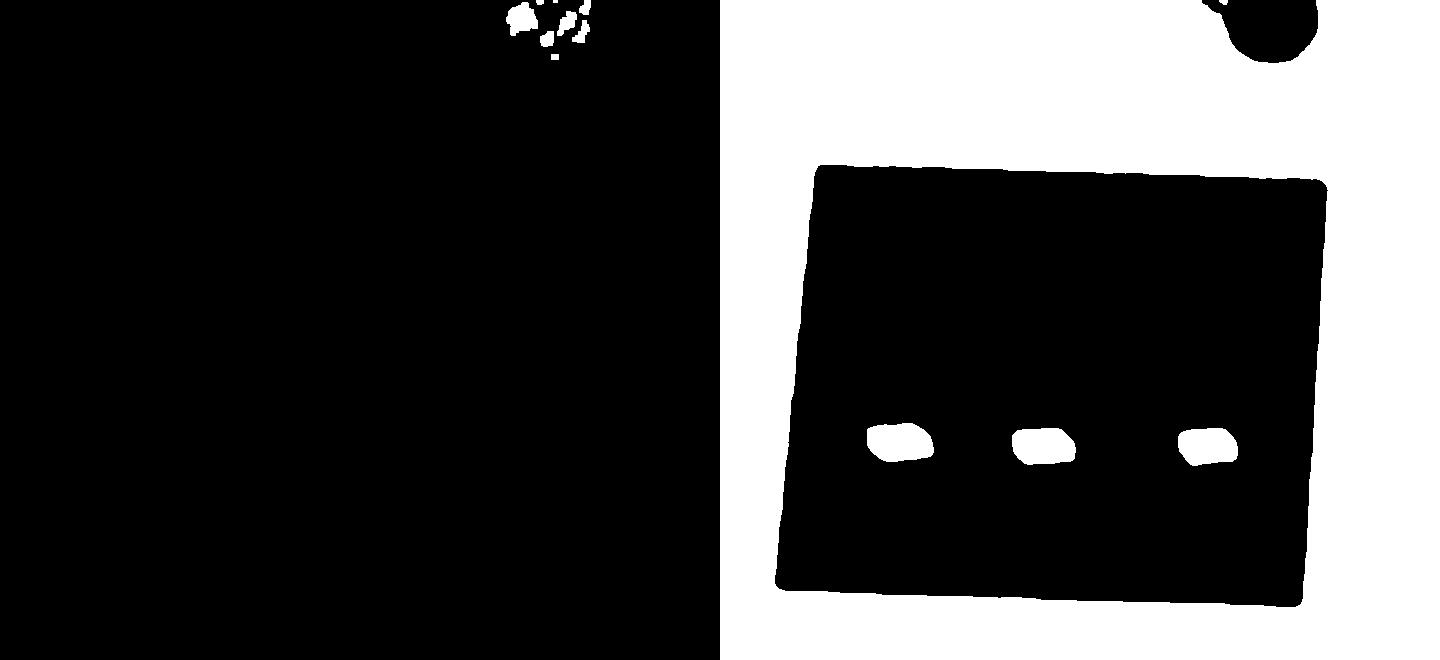

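```bash
sed -i 's/m=((b-r>5)&(b>120))/m=((b-r>-3)\&(b>120))/' h.py
python3 - <<'E'
from h import *
im=cv2.imread('pics/top0.png')
print(im[180,206],im[180,160],im[180,192],im[155,156])
o,m=carriers(im)
for c in o: print(np.round(c,3), 'tab',np.round([c[0]-57.5*np.cos(c[2]),c[1]-57.5*np.sin(c[2])],1))
cv2.imwrite('pics/m2.png',m)
E
```

```text
[184 183 182] [199 198 198] [205 212 217] [204 211 216]
[5.54130e+02 2.43749e+02 8.00000e-02 1.43340e+02 4.26630e+01] tab [496.8 239.2]
[5.54894e+02 3.20030e+02 6.60000e-02 1.43410e+02 4.28530e+01] tab [497.5 316.2]
[5.57640e+02 3.89226e+02 7.40000e-02 1.43354e+02 4.31560e+01] tab [500.3 384.9]
```

View pics/m2.png

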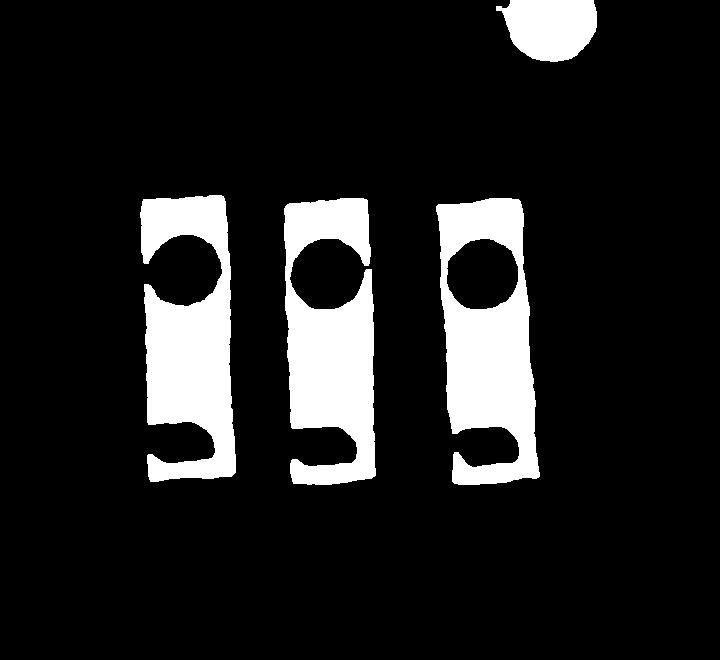

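Carrier rectangles come out at 143.4 x 43 mm against 145 x 44 given, with yaw 0.066 to 0.08. That matches. I'll take the right-hand carrier on the sheet (tab at about 497.7, 238.4) to bay 3 first.

Run:
```python
from h import *
plan(497.7,238.4,100,1.651)
```

```text
shift cm [11.54  7.89 12.62] turn [-0.   -0.    0.54] |pos [500.7  98.6 226.2] rot [-3.142 -0.     2.191] t 7.68 q [-0.04  0.28  1.55  0.    1.31 -0.66] F [-0.3 -0.9 -0.2] w 85.2
```

{"api": "servo_tool", "payload": {
  "rows": [3,2,2,0,0,0.1,1,6,4,4,0,0,0.2,1,9,6,6,0,0,0.3,1,11.5,7.9,9,0,0,0.4,1,11.5,7.9,12,0,0,0.5,1,11.5,7.9,12.6,0,0,0.54,1,11.5,7.9,12.6,0,0,0.54,1,11.5,7.9,12.6,0,0,0.54,1]
}}

```text
time: 8.35
tool_pos: [498.2, 238.0, 100.4]
tool_rot: [3.142, -0.0, 1.657]
ft_force: [0.4, -1.0, 0.4]
width: 85.4
```

Run:
```python
from h import *
plan(497.7,238.4,13,1.651)
shot('side','pics/c1.png',(245,80,365,200),6)
```

```text
shift cm [ 0.05 -0.04  8.74] turn [ 0.    -0.     0.006] |pos [498.2 238.  100.4] rot [ 3.142 -0.     1.657] t 8.35 q [0.23 0.51 1.58 0.   1.06 0.15] F [ 0.4 -1.   0.4] w 85.4
```

View pics/c1.png

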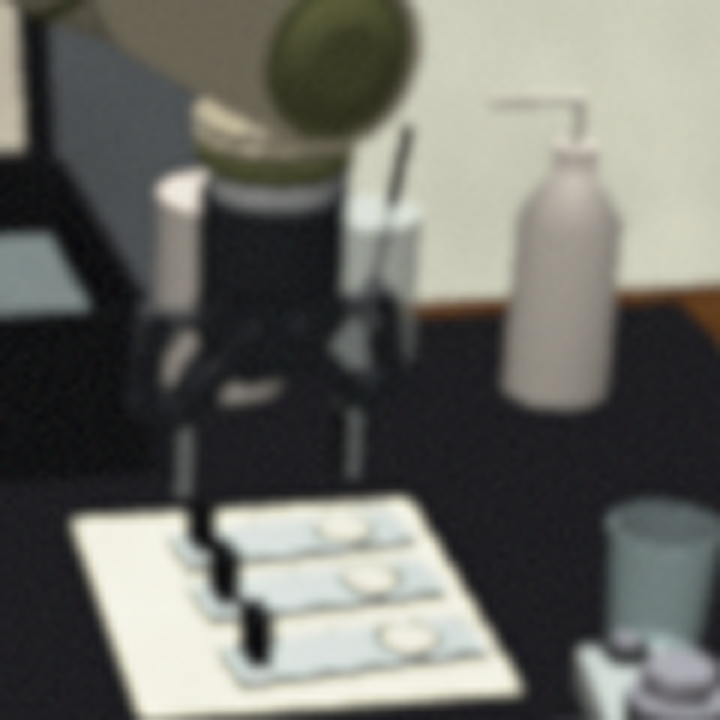

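The fingers straddle the tab line symmetrically. Descending, then closing.

{"api": "servo_tool", "payload": {
  "rows": [0,0,2,0,0,0,1,0,0,4,0,0,0,1,0,0,6,0,0,0,1,0,0,7.5,0,0,0,1,0,0,8.4,0,0,0,1,0,0,8.7,0,0,0,1,0,0,8.7,0,0,0,1,0,0,8.7,0,0,0,0.6],
  "newtons": 60
}}

```text
time: 9.07
tool_pos: [498.7, 238.1, 14.4]
tool_rot: [3.14, -0.0, 1.653]
ft_force: [-0.3, -0.7, 0.6]
width: 75.6
```

{"api": "servo_tool", "payload": {
  "rows": [0,0,0,0,0,0,0,0,0,0,0,0,0,0,0,0,0,0,0,0,0,0,0,0,0,0,0,0,0,0,0,0,0,0,0,0,0,0,0,0,0,0,0,0,0,0,0,0,0,0,0,0,0,0,0,0]
}}

```text
time: 9.73
tool_pos: [498.2, 238.0, 13.5]
tool_rot: [3.141, -0.0, 1.653]
ft_force: [-1.6, 0.4, 5.5]
width: 13.2
```

Run:
```python
from h import *
plan(497.7,238.4,13,1.651)
shot('side','pics/c2.png',(245,80,365,200),6)
```

```text
shift cm [ 0.04 -0.05  0.05] turn [ 0.001 -0.     0.002] |pos [498.2 238.   13.5] rot [ 3.141 -0.     1.653] t 9.73 q [0.23 0.64 1.63 0.   0.87 0.15] F [-1.6  0.4  5.5] w 13.2
```

View pics/c2.png

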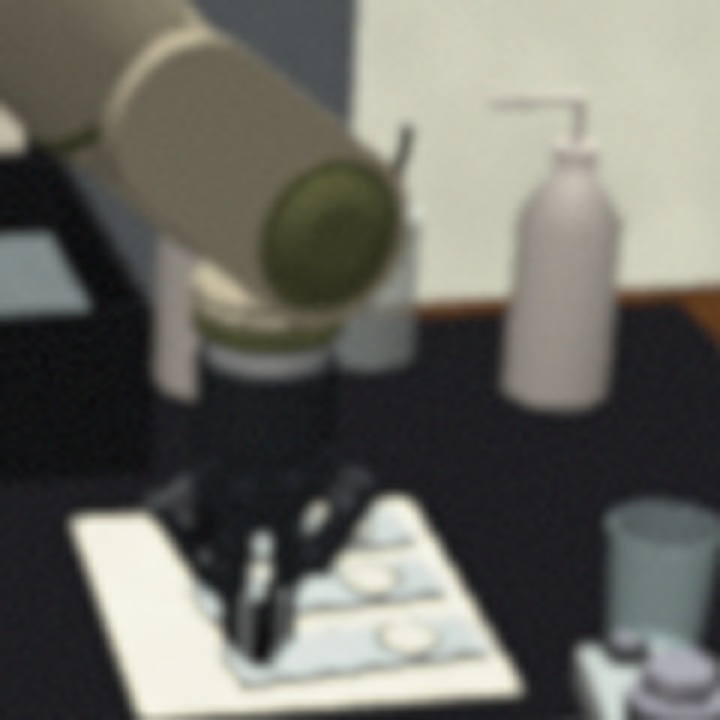

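Gripped: opening 13.2 mm with TCP at 13.5, so TCP = carrier underside + 12.5 mm. Lifting.

{"api": "servo_tool", "payload": {
  "rows": [0,0,-1,0,0,0,0,0,0,-2,0,0,0,0,0,0,-4,0,0,0,0,0,0,-6,0,0,0,0,0,0,-8,0,0,0,0,0,0,-8,0,0,0,0,0,0,-8,0,0,0,0,0,0,-8,0,0,0,0]
}}

```text
time: 10.45
tool_pos: [497.4, 237.8, 92.4]
tool_rot: [-3.14, 0.0, 1.653]
ft_force: [0.1, -0.9, -2.0]
width: 12.6
```

```bash
cat >> h.py <<'E'
O=np.array([630.9,-20.5]); PY=-0.163
def cw(cx,cy):
    c,s=np.cos(PY),np.sin(PY); return O+[cx*c-cy*s, cx*s+cy*c]
def wc(x,y):
    c,s=np.cos(PY),np.sin(PY); d=np.array([x,y])-O; return np.array([d[0]*c+d[1]*s,-d[0]*s+d[1]*c])
E
python3 - <<'E'
from h import *
print(cw(-205,-58))
plan(*cw(-205,-58),90,1.408)
shot('side','pics/c3.png',(245,60,385,200),5)
E
```

```text
[419.20510648 -44.46397419]
shift cm [-27.5  -10.1    0.26] turn [-0.001  0.     0.245] |pos [497.4 237.8  92.4] rot [-3.14   0.     1.653] t 10.45 q [0.23 0.52 1.59 0.   1.04 0.15] F [ 0.1 -0.9 -2. ] w 12.6
```

View pics/c3.png

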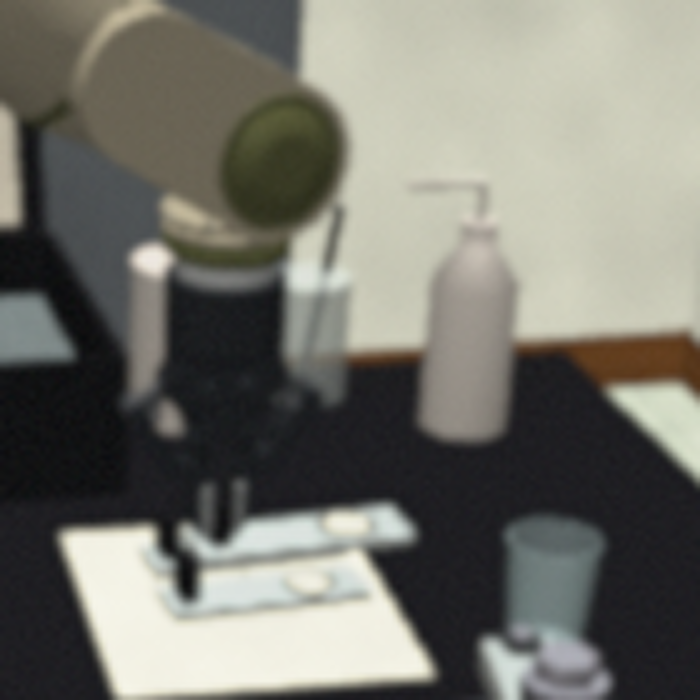

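Lifted level. Moving to the entry pose in front of bay 3.

{"api": "servo_tool", "payload": {
  "rows": [-3.5,-1.2,0,0,0,0.03,0,-7,-2.5,0,0,0,0.06,0,-10.5,-3.8,0,0,0,0.09,0,-14,-5.1,0,0,0,0.12,0,-17.5,-6.4,0,0,0,0.15,0,-21,-7.7,0,0,0,0.18,0,-24.5,-9,0,0,0,0.21,0,-27.5,-10.1,0,0,0,0.245,0]
}}

```text
time: 11.17
tool_pos: [418.4, -46.0, 92.4]
tool_rot: [-3.14, -0.0, 1.406]
ft_force: [0.6, -0.4, -1.9]
width: 12.9
```

Run:
```python
from h import *
plan(*cw(-205,-58),31.5,1.408)
shot('top','pics/c4.png',(195,95,395,245),4)
shot('side','pics/c5.png',(235,130,405,270),4)
```

```text
shift cm [0.16 0.06 6.09] turn [-0.002 -0.    -0.002] |pos [418.4 -46.   92.4] rot [-3.14  -0.     1.406] t 11.17 q [-0.39  0.27  1.97 -0.    0.91 -0.22] F [ 0.6 -0.4 -1.9] w 12.9
```

View pics/c4.png

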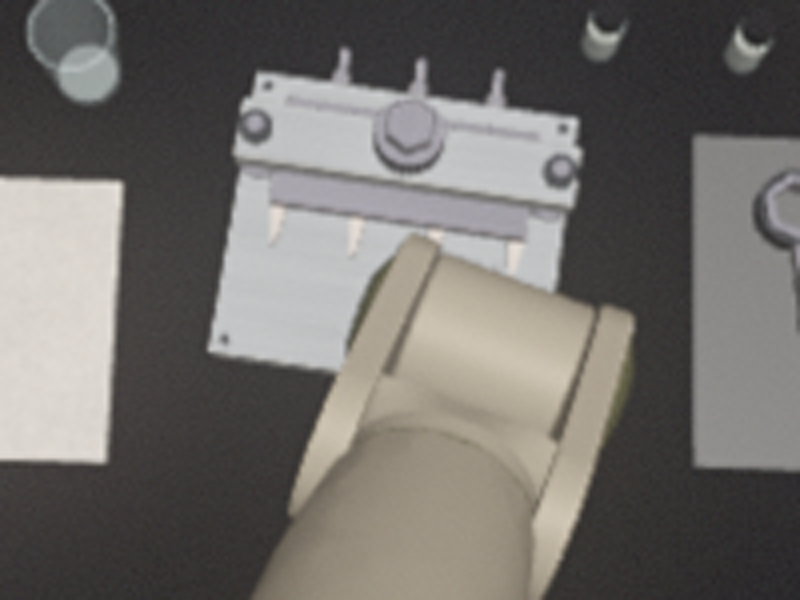

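View pics/c5.png

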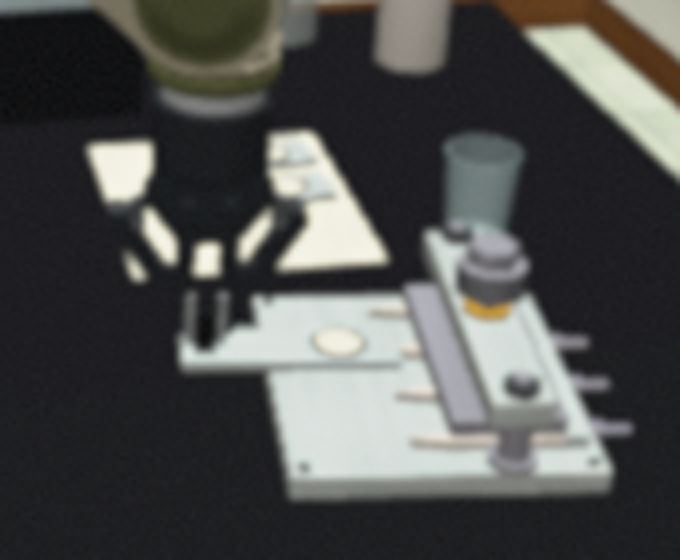

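{"api": "servo_tool", "payload": {
  "rows": [0.16,0.06,1,0,0,0,0,0.16,0.06,2,0,0,0,0,0.16,0.06,3,0,0,0,0,0.16,0.06,4,0,0,0,0,0.16,0.06,5,0,0,0,0,0.16,0.06,5.8,0,0,0,0,0.16,0.06,6.05,0,0,0,0,0.16,0.06,6.05,0,0,0,0]
}}

```text
time: 11.93
tool_pos: [420.3, -42.3, 32.1]
tool_rot: [-3.14, -0.0, 1.408]
ft_force: [-0.5, -0.4, -1.1]
width: 13.1
```

Run:
```python
from h import *
plan(*cw(-205,-58),31.5,1.408)
shot('side','pics/d1.png',(265,180,405,280),5)
```

```text
shift cm [-0.23 -0.07  0.06] turn [-0.002 -0.     0.   ] |pos [420.3 -42.3  32.1] rot [-3.14  -0.     1.408] t 11.93 q [-0.38  0.39  2.01  0.    0.74 -0.22] F [-0.5 -0.4 -1.1] w 13.1
```

View pics/d1.png

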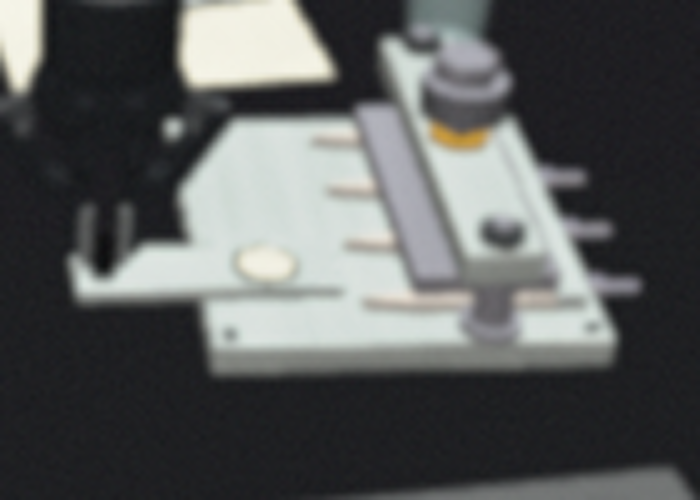

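{"api": "servo_tool", "payload": {
  "rows": [-0.2,0,0.05,0,0,0,0,-0.2,0.5,0.05,0,0,0,0,-0.2,1,0.05,0,0,0,0,-0.2,1.5,0.05,0,0,0,0,-0.2,2,0.05,0,0,0,0,-0.2,2.5,0.05,0,0,0,0,-0.2,3,0.05,0,0,0,0,-0.2,3.5,0.05,0,0,0,0]
}}

```text
time: 12.65
tool_pos: [455.5, -50.6, 32.2]
tool_rot: [3.142, -0.0, 1.408]
ft_force: [-0.7, 0.1, -1.2]
width: 12.9
```

Run:
```python
from h import *
s=sensors.sense();print(wc(*s['tool_pos'][:2]),s['wrist_torque'])
plan(*cw(-90,-58),31.5,1.408)
shot('side','pics/d2.png',(265,180,405,280),5)
```

```text
[-168.2268592   -58.17215246] [0.02010342 0.0695227  0.0162505 ]
shift cm [0.02 7.82 0.07] turn [ 0. -0. -0.] |pos [455.5 -50.6  32.2] rot [ 3.142 -0.     1.408] t 12.65 q [-0.37  0.45  1.91  0.    0.78 -0.2 ] F [-0.7  0.1 -1.2] w 12.9
```

View pics/d2.png

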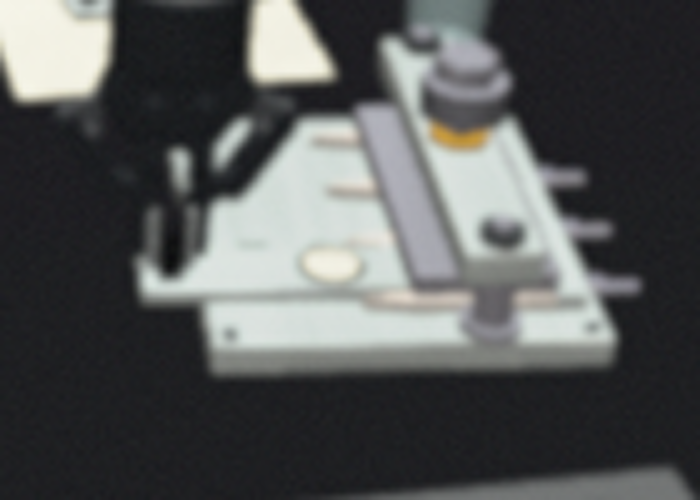

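{"api": "servo_tool", "payload": {
  "rows": [0,0.3,0.06,0,0,0,0,0,0.6,0.12,0,0,0,0,0,1,0.12,0,0,0,0,0,1.5,0.12,0,0,0,0,0,2,0.12,0,0,0,0,0,2.5,0.12,0,0,0,0,0,3,0.12,0,0,0,0,0,3.5,0.12,0,0,0,0]
}}

```text
time: 13.37
tool_pos: [488.8, -56.0, 31.5]
tool_rot: [-3.139, -0.0, 1.408]
ft_force: [-8.8, 0.4, 12.0]
width: 13.2
```

Run:
```python
from h import *
s=sensors.sense();print(wc(*s['tool_pos'][:2]),s['wrist_torque'])
plan(*cw(-90,-58),31,1.408)
```

```text
[-134.41432478  -58.07238213] [0.19960447 1.17100942 0.0285883 ]
shift cm [0.01 4.44 0.04] turn [-0.002 -0.     0.   ] |pos [488.8 -56.   31.5] rot [-3.139 -0.     1.408] t 13.37 q [-0.35  0.51  1.81 -0.    0.83 -0.19] F [-8.8  0.4 12. ] w 13.2
```

{"api": "servo_tool", "payload": {
  "rows": [0,0.4,-0.06,0,0,0,0,0,0.8,-0.06,0,0,0,0,0,1.2,-0.06,0,0,0,0,0,1.6,-0.06,0,0,0,0,0,2,-0.06,0,0,0,0,0,2.4,-0.06,0,0,0,0,0,2.8,-0.06,0,0,0,0,0,3.2,-0.06,0,0,0,0]
}}

```text
time: 14.03
tool_pos: [521.4, -61.4, 31.6]
tool_rot: [-3.141, -0.0, 1.408]
ft_force: [-2.9, 0.6, 1.2]
width: 12.6
```

Run:
```python
from h import *
s=sensors.sense();print(wc(*s['tool_pos'][:2]),s['wrist_torque'])
plan(*cw(-90,-58),31,1.408)
```

```text
[-101.45111498  -58.18035615] [ 0.05534329  0.31862057 -0.01008959]
shift cm [0.02 1.15 0.06] turn [-0. -0. -0.] |pos [521.4 -61.4  31.6] rot [-3.141 -0.     1.408] t 14.03 q [-0.34  0.56  1.71 -0.    0.87 -0.18] F [-2.9  0.6  1.2] w 12.6
```

{"api": "servo_tool", "payload": {
  "rows": [0,0.3,0,0,0,0,0,0,0.6,0,0,0,0,0,0,0.8,0,0,0,0,0,0,0.9,0,0,0,0,0,0,1,0,0,0,0,0,0,1.1,0,0,0,0,0,0,1.2,0,0,0,0,0,0,1.25,0,0,0,0,0]
}}

```text
time: 14.7
tool_pos: [532.5, -63.2, 31.5]
tool_rot: [-3.139, -0.0, 1.408]
ft_force: [-8.7, 1.0, 6.3]
width: 13.0
```

Run:
```python
from h import *
s=sensors.sense();print(wc(*s['tool_pos'][:2]),s['wrist_torque'])
plan(*cw(-90,-58),31,1.408)
```

```text
[-90.15710152 -58.14862554] [0.04355252 1.30300966 0.04634623]
shift cm [0.01 0.02 0.05] turn [-0.003 -0.    -0.   ] |pos [532.5 -63.2  31.5] rot [-3.139 -0.     1.408] t 14.7 q [-0.34  0.58  1.67 -0.    0.89 -0.17] F [-8.7  1.   6.3] w 13.0
```

{"api": "servo_tool", "payload": {
  "rows": [0,0.04,0,0,0,0,0,0,0.08,0,0,0,0,0,0,0.12,0,0,0,0,0,0,0.15,0,0,0,0,0,0,0.15,0,0,0,0,0,0,0.15,0,0,0,0,0,0,0.15,0,0,0,0,0,0,0.15,0,0,0,0,0]
}}

```text
time: 15.37
tool_pos: [532.5, -63.2, 31.5]
tool_rot: [-3.135, -0.0, 1.408]
ft_force: [-16.5, 1.0, 11.8]
width: 13.3
```

Run:
```python
from h import *
s=sensors.sense();print(wc(*s['tool_pos'][:2]),s['wrist_torque'])
plan(*cw(-90,-58),31,1.408)
```

```text
[-90.16145078 -58.13203474] [ 0.03686377  2.06206228 -0.041277  ]
shift cm [0.01 0.02 0.05] turn [-0.006 -0.     0.   ] |pos [532.5 -63.2  31.5] rot [-3.135 -0.     1.408] t 15.37 q [-0.34  0.58  1.67 -0.    0.89 -0.17] F [-16.5   1.   11.8] w 13.3
```

Hard stop at TCP cell x = -90.16, where -90 was expected: force rose with no motion. Releasing and lifting.

{"api": "servo_tool", "payload": {
  "rows": [0,-0.12,0,0,0,0,0,0,-0.12,0,0,0,0,0.45,0,-0.12,0,0,0,0,0.45,0,-0.12,0,0,0,0,0.45,0,-0.12,-0.5,0,0,0,0.45,0,-0.12,-2,0,0,0,0.45,0,-0.12,-5,0,0,0,0.45,0,-0.12,-8,0,0,0,0.45]
}}

```text
time: 16.03
tool_pos: [533.3, -63.3, 112.4]
tool_rot: [-3.14, -0.0, 1.408]
ft_force: [0.8, -0.4, -0.0]
width: 38.5
```

Run:
```python
from h import *
plan(498.4,315.4,110,1.637)
shot('side','pics/e1.png',(265,180,405,280),5)
im=shot('top','pics/e2.png')
o,m=carriers(im)
for c in o: print(np.round(c,3), 'tab',np.round([c[0]-57.5*np.cos(c[2]),c[1]-57.5*np.sin(c[2])],1))
```

```text
shift cm [36.81 -9.59  0.26] turn [-0.002 -0.001 -0.229] |pos [533.3 -63.3 112.4] rot [-3.14  -0.     1.408] t 16.03 q [-0.34  0.46  1.61  0.    1.07 -0.17] F [ 0.8 -0.4 -0. ] w 38.5
[5.54891e+02 3.20046e+02 6.40000e-02 1.43266e+02 4.26540e+01] tab [497.5 316.4]
[5.57757e+02 3.89283e+02 7.90000e-02 1.43764e+02 4.35670e+01] tab [500.4 384.8]
```

View pics/e1.png

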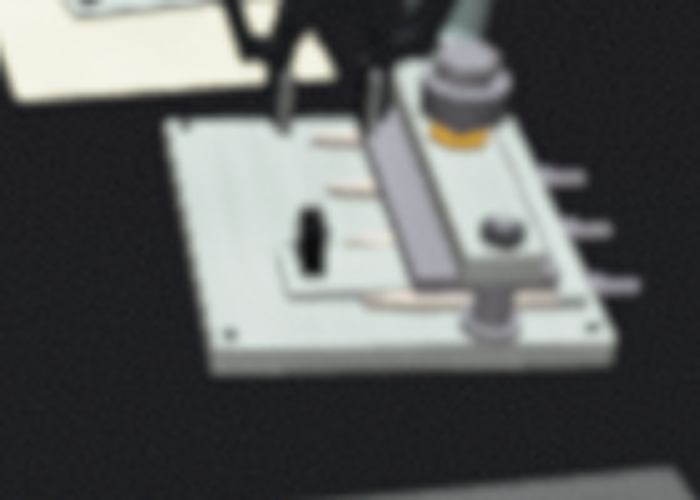

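View pics/e2.png

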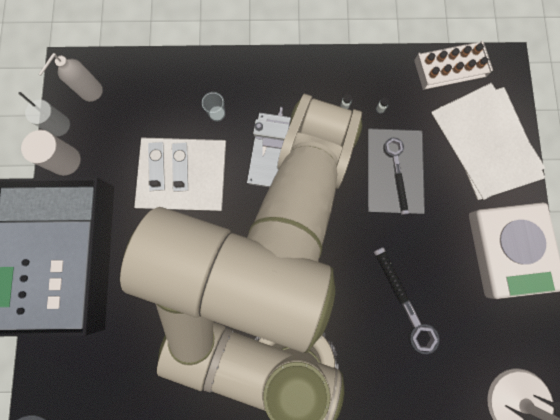

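The first carrier is in bay 3, its tab at about (313,240) in the crop. The other two haven't moved. Next, the middle one.

{"api": "servo_tool", "payload": {
  "rows": [4,-1,0,0,0,-0.03,0.6,8,-2,0,0,0,-0.06,0.6,12,-3,0,0,0,-0.09,0.6,16,-4,0,0,0,-0.12,0.6,20,-5.2,0,0,0,-0.15,0.6,24,-6.2,0,0,0,-0.18,0.6,28,-7.3,0,0,0,-0.21,0.6,32,-8.3,0,0,0,-0.229,0.6]
}}

```text
time: 16.8
tool_pos: [502.9, 267.8, 111.4]
tool_rot: [-3.141, 0.0, 1.638]
ft_force: [1.3, 0.5, -0.1]
width: 51.4
```

Run:
```python
from h import *
plan(498.2,315.7,70,1.637)
```

```text
shift cm [ 4.81 -0.15  4.14] turn [-0.     0.     0.001] |pos [502.9 267.8 111.4] rot [-3.141  0.     1.638] t 16.8 q [0.28 0.53 1.51 0.   1.1  0.22] F [ 1.3  0.5 -0.1] w 51.4
```

{"api": "servo_tool", "payload": {
  "rows": [2.4,-0.1,0,0,0,0,0.6,4.8,-0.15,0,0,0,0,0.6,4.8,-0.15,1,0,0,0,0.6,4.8,-0.15,2,0,0,0,0.6,4.8,-0.15,3,0,0,0,0.6,4.8,-0.15,4,0,0,0,0.6,4.8,-0.15,4,0,0,0,0.6,4.8,-0.15,4,0,0,0,0.6]
}}

```text
time: 17.47
tool_pos: [499.0, 312.7, 70.9]
tool_rot: [-3.14, 0.0, 1.636]
ft_force: [-0.0, -0.0, -0.2]
width: 51.4
```

Run:
```python
from h import *
plan(498.2,315.7,13,1.637)
shot('side','pics/f1.png',(245,80,365,200),6)
```

```text
shift cm [ 0.31 -0.05  5.79] turn [-0.001  0.    -0.001] |pos [499.  312.7  70.9] rot [-3.14   0.     1.636] t 17.47 q [ 0.36  0.62  1.48 -0.    1.05  0.3 ] F [-0.  -0.  -0.2] w 51.4
```

View pics/f1.png

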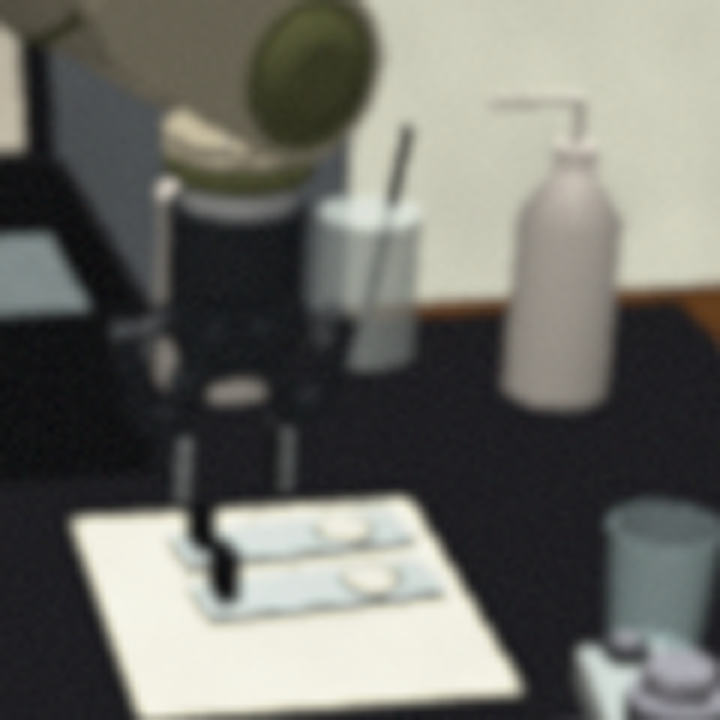

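{"api": "servo_tool", "payload": {
  "rows": [0.3,-0.05,1,0,0,0,0.6,0.3,-0.05,2.5,0,0,0,0.6,0.3,-0.05,4,0,0,0,0.6,0.3,-0.05,5.2,0,0,0,0.6,0.3,-0.05,5.75,0,0,0,0.6,0.3,-0.05,5.75,0,0,0,0.6,0.3,-0.05,5.75,0,0,0,0.3,0.3,-0.05,5.75,0,0,0,0]
}}

```text
time: 18.18
tool_pos: [498.8, 316.7, 14.9]
tool_rot: [3.14, -0.0, 1.637]
ft_force: [-0.3, 0.8, 0.6]
width: 28.0
```

{"api": "servo_tool", "payload": {
  "rows": [0,0,0,0,0,0,0,0,0,0,0,0,0,0,0,0,0,0,0,0,0,0,0,0,0,0,0,0,0,0,0,0,0,0,0,0,0,0,0,0,0,0,0,0,0,0,0,0,0,0,0,0,0,0,0,0]
}}

```text
time: 18.85
tool_pos: [498.8, 316.7, 15.0]
tool_rot: [3.14, -0.0, 1.637]
ft_force: [-0.2, -0.6, 5.7]
width: 13.0
```

{"api": "servo_tool", "payload": {
  "rows": [0,0,-1,0,0,0,0,0,0,-2,0,0,0,0,0,0,-4,0,0,0,0,0,0,-6,0,0,0,0,0,0,-8,0,0,0,0,0,0,-9,0,0,0,0,0,0,-9,0,0,0,0,0,0,-9,0,0,0,0]
}}

```text
time: 19.52
tool_pos: [498.2, 316.4, 104.0]
tool_rot: [3.142, -0.0, 1.637]
ft_force: [0.1, -0.3, -1.1]
width: 13.0
```

Run:
```python
from h import *
plan(*cw(-205,0),100,1.408)
shot('side','pics/f2.png',(245,60,385,200),5)
```

```text
shift cm [-29.84  -8.94   0.4 ] turn [ 0.    -0.     0.229] |pos [498.2 316.4 104. ] rot [ 3.142 -0.     1.637] t 19.52 q [0.37 0.58 1.45 0.   1.11 0.3 ] F [ 0.1 -0.3 -1.1] w 13.0
```

View pics/f2.png

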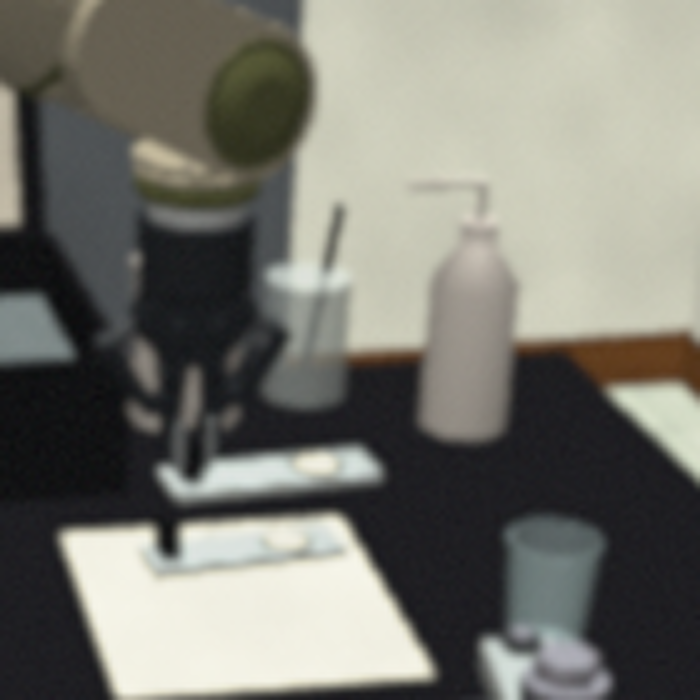

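{"api": "servo_tool", "payload": {
  "rows": [-3.8,-1.1,0,0,0,0.03,0,-7.6,-2.3,0,0,0,0.06,0,-11.4,-3.4,0,0,0,0.09,0,-15.2,-4.5,0,0,0,0.12,0,-19,-5.7,0,0,0,0.15,0,-22.8,-6.8,0,0,0,0.18,0,-26.6,-7.9,0,0,0,0.21,0,-29.8,-8.9,0,0,0,0.229,0]
}}

```text
time: 20.23
tool_pos: [427.7, 11.4, 103.1]
tool_rot: [-3.139, 0.0, 1.406]
ft_force: [0.9, -0.4, -0.9]
width: 12.9
```

{"api": "servo_tool", "payload": {
  "rows": [0,0,1,0,0,0,0,0,0,2,0,0,0,0,0,0,3,0,0,0,0,0,0,4,0,0,0,0,0,0,5,0,0,0,0,0,0,6,0,0,0,0,0,0,6,0,0,0,0,0,0,6,0,0,0,0]
}}

```text
time: 20.9
tool_pos: [428.5, 13.4, 43.4]
tool_rot: [-3.139, -0.0, 1.408]
ft_force: [-0.2, -0.7, -1.0]
width: 13.1
```

Run:
```python
from h import *
plan(*cw(-205,0.5),33.5,1.408)
shot('side','pics/f3.png',(235,130,405,270),4)
```

```text
shift cm [-0.01  0.03  0.99] turn [-0.002 -0.    -0.   ] |pos [428.5  13.4  43.4] rot [-3.139 -0.     1.408] t 20.9 q [-0.24  0.38  1.99 -0.    0.78 -0.08] F [-0.2 -0.7 -1. ] w 13.1
```

View pics/f3.png

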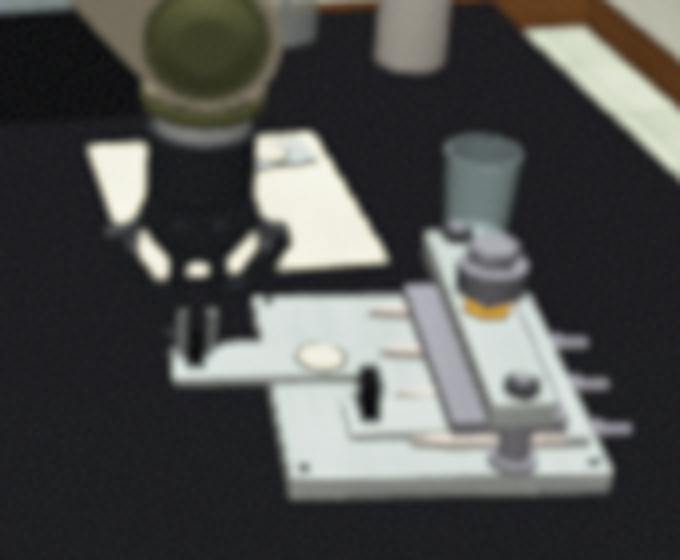

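{"api": "servo_tool", "payload": {
  "rows": [0,0,0.5,0,0,0,0,0,0,0.9,0,0,0,0,0,0.5,1,0,0,0,0,0,1,1,0,0,0,0,0,1.7,1,0,0,0,0,0,2.4,1,0,0,0,0,0,3.1,1,0,0,0,0,0,3.8,1,0,0,0,0]
}}

```text
time: 21.62
tool_pos: [467.6, 6.9, 34.2]
tool_rot: [3.141, 0.0, 1.408]
ft_force: [0.7, -0.6, -2.5]
width: 13.2
```

Run:
```python
from h import *
s=sensors.sense();print(wc(*s['tool_pos'][:2]),s['wrist_torque'])
plan(*cw(-90,0.5),32.5,1.408)
shot('side','pics/f4.png',(265,180,405,280),5)
```

```text
[-165.60582962    0.57602839] [-0.02713713  0.08645444  0.02334348]
shift cm [-0.01  7.56  0.17] turn [ 0.  0. -0.] |pos [467.6   6.9  34.2] rot [3.141 0.    1.408] t 21.62 q [-0.24  0.46  1.88 -0.    0.8  -0.07] F [ 0.7 -0.6 -2.5] w 13.2
```

View pics/f4.png

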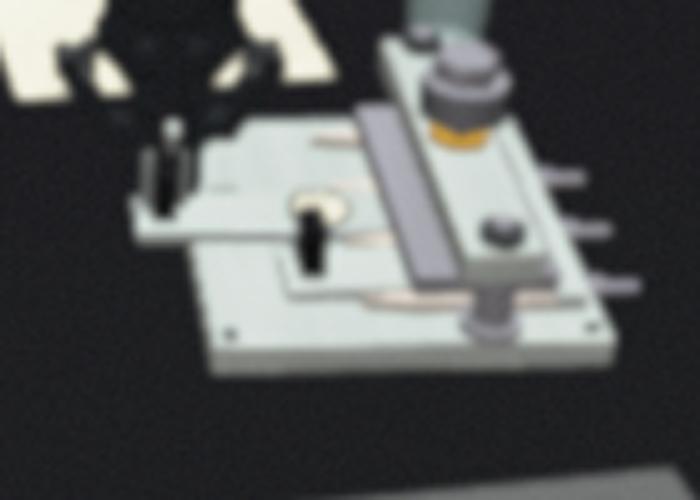

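{"api": "servo_tool", "payload": {
  "rows": [0,0.2,0.06,0,0,0,0,0,0.5,0.12,0,0,0,0,0,1,0.12,0,0,0,0,0,1.5,0.12,0,0,0,0,0,2.1,0.12,0,0,0,0,0,2.7,0.12,0,0,0,0,0,3.3,0.12,0,0,0,0,0,3.9,0.12,0,0,0,0]
}}

```text
time: 22.33
tool_pos: [505.5, 0.8, 33.0]
tool_rot: [-3.141, -0.0, 1.408]
ft_force: [-5.2, 1.0, 6.4]
width: 12.9
```

Run:
```python
from h import *
s=sensors.sense();print(wc(*s['tool_pos'][:2]),s['wrist_torque'])
plan(*cw(-90,0.5),32.5,1.408)
```

```text
[-127.23638332    0.66434604] [0.13168296 0.73700377 0.00617798]
shift cm [-0.02  3.72  0.05] turn [-0.001 -0.    -0.   ] |pos [505.5   0.8  33. ] rot [-3.141 -0.     1.408] t 22.33 q [-0.23  0.53  1.77 -0.    0.85 -0.07] F [-5.2  1.   6.4] w 12.9
```

{"api": "servo_tool", "payload": {
  "rows": [0,0.5,-0.02,0,0,0,0,0,1,-0.02,0,0,0,0,0,1.5,-0.02,0,0,0,0,0,2,-0.02,0,0,0,0,0,2.5,-0.02,0,0,0,0,0,3,-0.02,0,0,0,0,0,3.4,-0.02,0,0,0,0,0,3.7,-0.02,0,0,0,0]
}}

```text
time: 23.0
tool_pos: [542.1, -5.3, 33.0]
tool_rot: [3.142, 0.0, 1.408]
ft_force: [-3.4, 0.6, 3.4]
width: 13.0
```

{"api": "servo_tool", "payload": {
  "rows": [0,0.05,0,0,0,0,0,0,0.1,0,0,0,0,0,0,0.15,0,0,0,0,0,0,0.2,0,0,0,0,0,0,0.2,0,0,0,0,0,0,0.2,0,0,0,0,0,0,0.2,0,0,0,0,0,0,0.2,0,0,0,0,0]
}}

```text
time: 23.67
tool_pos: [542.2, -5.3, 33.0]
tool_rot: [-3.138, 0.0, 1.408]
ft_force: [-10.8, 0.4, 7.1]
width: 12.8
```

Run:
```python
from h import *
s=sensors.sense();print(wc(*s['tool_pos'][:2]),s['wrist_torque'])
plan(*cw(-90,0.5),32.5,1.408)
```

```text
[-90.0111603    0.58719281] [ 0.03013851  1.48671166 -0.01069281]
shift cm [-0.01  0.    0.05] turn [-0.004  0.     0.   ] |pos [542.2  -5.3  33. ] rot [-3.138  0.     1.408] t 23.67 q [-0.23  0.59  1.65 -0.    0.9  -0.06] F [-10.8   0.4   7.1] w 12.8
```

Carrier home in bay 2: stop at -90.0. Release, rise and check the third.

{"api": "servo_tool", "payload": {
  "rows": [0,-0.08,0,0,0,0,0,0,-0.08,0,0,0,0,0.45,0,-0.08,0,0,0,0,0.45,0,-0.08,0,0,0,0,0.45,0,-0.08,-0.5,0,0,0,0.45,0,-0.08,-2,0,0,0,0.45,0,-0.08,-5,0,0,0,0.45,0,-0.08,-8,0,0,0,0.45]
}}

```text
time: 24.33
tool_pos: [542.4, -5.3, 113.8]
tool_rot: [-3.14, -0.0, 1.408]
ft_force: [0.0, -0.1, -0.0]
width: 38.5
```

Run:
```python
from h import *
shot('side','pics/g1.png',(265,180,405,280),5)
im=shot('top','pics/g2.png')
o,m=carriers(im)
for c in o: 
    t=[c[0]-57.5*np.cos(c[2]),c[1]-57.5*np.sin(c[2])]
    print(np.round(c,3), 'tab',np.round(t,1))
plan(501.1,384.4,110,1.571+.076)
```

```text
[5.57795e+02 3.89440e+02 7.40000e-02 1.43610e+02 4.31770e+01] tab [500.5 385.2]
shift cm [ 37.79 -10.69   0.68] turn [ 0.009  0.002 -0.239] |pos [545.3  -5.9 117.9] rot [3.133e+00 1.000e-03 1.408e+00] t 24.43 q [-0.23  0.47  1.59  0.    1.08 -0.06] F [-0.3  1.  -0. ] w 38.4
```

View pics/g1.png

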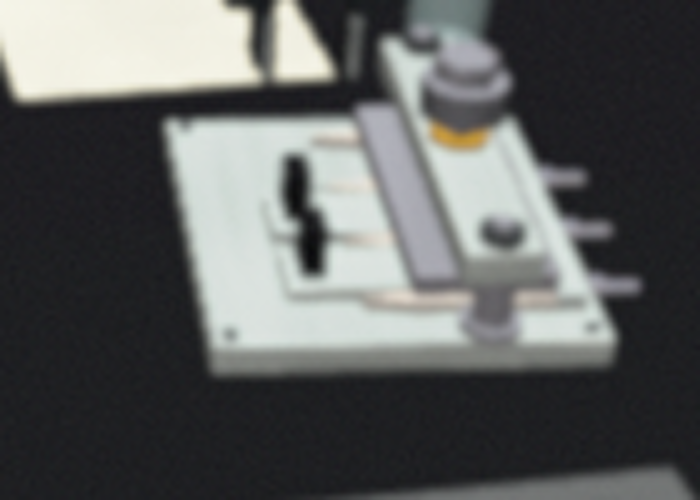

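{"api": "servo_tool", "payload": {
  "rows": [4,-1.1,0,0,0,-0.03,0.6,8,-2.2,0,0,0,-0.06,0.6,12,-3.3,0,0,0,-0.09,0.6,16,-4.4,0,0,0,-0.12,0.6,20,-5.5,0,0,0,-0.15,0.6,24,-6.6,0,0,0,-0.18,0.6,28,-7.7,0,0,0,-0.21,0.6,32,-8.8,0,0,0,-0.237,0.6]
}}

```text
time: 25.1
tool_pos: [507.2, 326.7, 112.8]
tool_rot: [-3.142, 0.0, 1.646]
ft_force: [0.5, 0.1, -0.0]
width: 51.4
```

{"api": "servo_tool", "payload": {
  "rows": [2,0,0,0,0,0,0.6,4,0,0,0,0,0,0.6,5.6,0,0,0,0,0,0.6,5.6,0,1,0,0,0,0.6,5.6,0,2,0,0,0,0.6,5.6,0,3,0,0,0,0.6,5.6,0,3.5,0,0,0,0.6,5.6,0,3.5,0,0,0,0.6]
}}

```text
time: 25.77
tool_pos: [503.4, 379.2, 76.2]
tool_rot: [-3.139, 0.001, 1.644]
ft_force: [-0.5, 0.3, -0.3]
width: 51.3
```

Run:
```python
from h import *
plan(501.2,384.5,14,1.645)
shot('side','pics/g3.png',(245,80,365,200),6)
```

```text
shift cm [ 0.55 -0.16  6.22] turn [-0.003  0.001 -0.001] |pos [503.4 379.2  76.2] rot [-3.139e+00  1.000e-03  1.644e+00] t 25.77 q [ 0.46  0.69  1.33 -0.    1.12  0.39] F [-0.5  0.3 -0.3] w 51.3
```

View pics/g3.png

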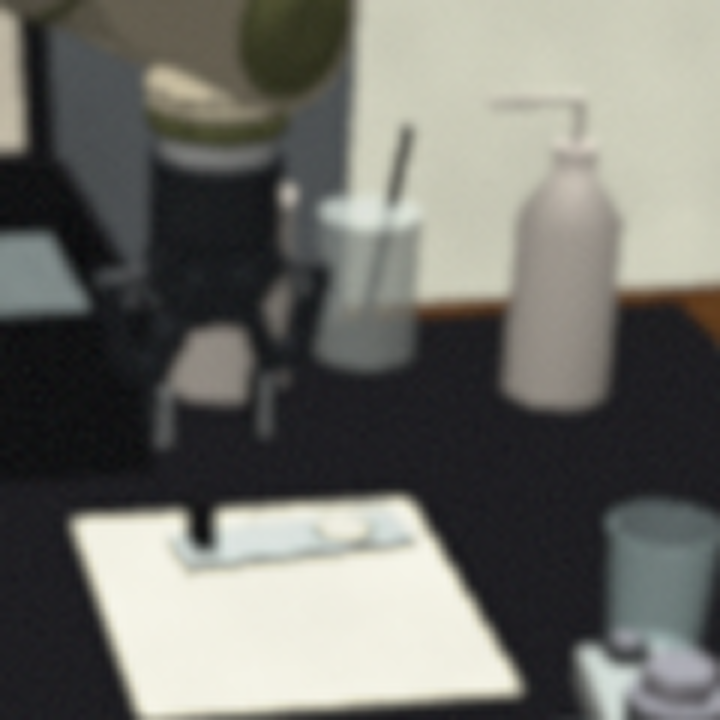

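{"api": "servo_tool", "payload": {
  "rows": [0.5,-0.16,1,0,0,0,0.6,0.5,-0.16,2.5,0,0,0,0.6,0.5,-0.16,4,0,0,0,0.6,0.5,-0.16,5.4,0,0,0,0.6,0.5,-0.16,6.2,0,0,0,0.6,0.5,-0.16,6.2,0,0,0,0.6,0.5,-0.16,6.2,0,0,0,0.5,0.5,-0.16,6.2,0,0,0,0.5]
}}

```text
time: 26.48
tool_pos: [502.3, 385.7, 17.0]
tool_rot: [3.14, -0.001, 1.645]
ft_force: [0.3, 1.0, 0.7]
width: 42.9
```

Run:
```python
from h import *
plan(501.2,384.5,14,1.645)
```

```text
shift cm [-0.11 -0.12  0.3 ] turn [ 0.001 -0.001 -0.   ] |pos [502.3 385.7  17. ] rot [ 3.140e+00 -1.000e-03  1.645e+00] t 26.48 q [0.47 0.77 1.36 0.   1.01 0.4 ] F [0.3 1.  0.7] w 42.9
```

{"api": "servo_tool", "payload": {
  "rows": [-0.1,-0.1,0.25,0,0,0,0.4,-0.1,-0.1,0.25,0,0,0,0.3,-0.1,-0.1,0.25,0,0,0,0,-0.1,-0.1,0.25,0,0,0,0,-0.1,-0.1,0.25,0,0,0,0,-0.1,-0.1,0.25,0,0,0,0,-0.1,-0.1,0.25,0,0,0,0,-0.1,-0.1,0.25,0,0,0,0]
}}

```text
time: 27.15
tool_pos: [501.1, 384.4, 14.1]
tool_rot: [3.141, -0.0, 1.645]
ft_force: [-1.6, -0.8, 4.2]
width: 12.8
```

{"api": "servo_tool", "payload": {
  "rows": [0,0,0,0,0,0,0,0,0,-0.5,0,0,0,0,0,0,-2,0,0,0,0,0,0,-4,0,0,0,0,0,0,-6,0,0,0,0,0,0,-8,0,0,0,0,0,0,-9,0,0,0,0,0,0,-9,0,0,0,0]
}}

```text
time: 27.82
tool_pos: [501.6, 384.7, 105.6]
tool_rot: [3.138, -0.001, 1.645]
ft_force: [0.8, 0.8, -0.1]
width: 13.1
```

Run:
```python
from h import *
plan(*cw(-205,58.3),100,1.408)
shot('side','pics/g4.png',(245,60,385,200),5)
```

```text
shift cm [-30.89  -8.66   0.49] turn [ 0.003 -0.002  0.237] |pos [501.6 384.7 105.6] rot [ 3.138e+00 -1.000e-03  1.645e+00] t 27.82 q [0.47 0.66 1.31 0.   1.18 0.4 ] F [ 0.8  0.8 -0.1] w 13.1
```

View pics/g4.png

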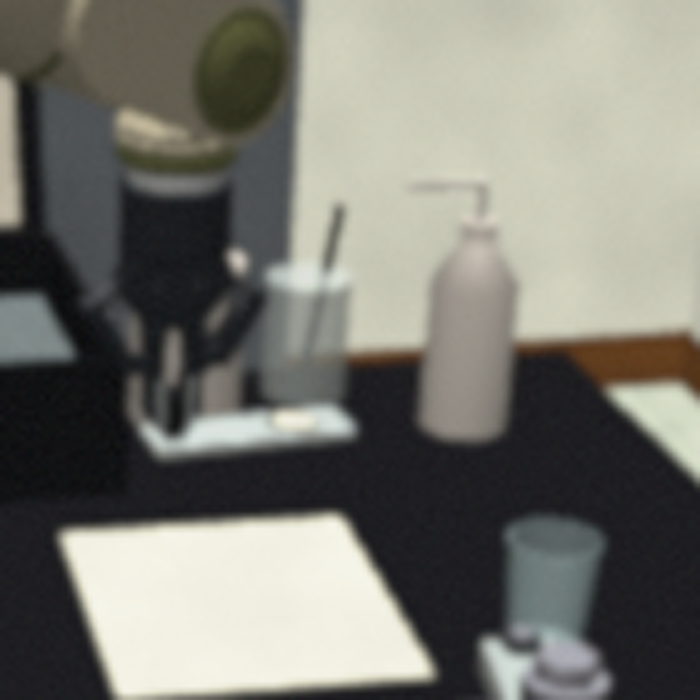

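{"api": "servo_tool", "payload": {
  "rows": [-3.9,-1.1,0,0,0,0.03,0,-7.8,-2.2,0,0,0,0.06,0,-11.7,-3.3,0,0,0,0.09,0,-15.6,-4.4,0,0,0,0.12,0,-19.5,-5.5,0,0,0,0.15,0,-23.4,-6.6,0,0,0,0.18,0,-27.3,-7.7,0,0,0,0.21,0,-30.9,-8.7,0,0,0,0.237,0]
}}

```text
time: 28.53
tool_pos: [435.2, 68.0, 102.3]
tool_rot: [-3.139, 0.0, 1.406]
ft_force: [0.9, -1.2, -1.4]
width: 13.2
```

{"api": "servo_tool", "payload": {
  "rows": [0,0,1,0,0,0,0,0,0,2,0,0,0,0,0,0,3,0,0,0,0,0,0,4,0,0,0,0,0,0,5,0,0,0,0,0,0,6,0,0,0,0,0,0,6,0,0,0,0,0,0,6,0,0,0,0]
}}

```text
time: 29.2
tool_pos: [436.1, 69.8, 42.7]
tool_rot: [-3.139, 0.0, 1.408]
ft_force: [0.2, 0.5, -1.2]
width: 12.7
```

Run:
```python
from h import *
plan(*cw(-205,58),32.5,1.408)
shot('side','pics/g5.png',(235,130,405,270),4)
```

```text
shift cm [0.05 0.19 1.02] turn [-0.003  0.    -0.   ] |pos [436.1  69.8  42.7] rot [-3.139  0.     1.408] t 29.2 q [-0.11  0.4   1.95  0.    0.79  0.06] F [ 0.2  0.5 -1.2] w 12.7
```

View pics/g5.png

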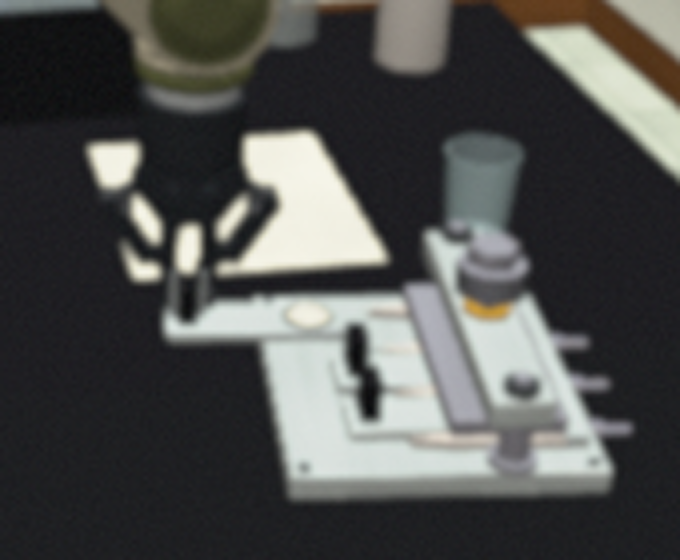

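{"api": "servo_tool", "payload": {
  "rows": [0.05,0.1,0.5,0,0,0,0,0.05,0.2,0.9,0,0,0,0,0.05,0.7,1,0,0,0,0,0.05,1.2,1.05,0,0,0,0,0.05,1.9,1.05,0,0,0,0,0.05,2.6,1.05,0,0,0,0,0.05,3.3,1.05,0,0,0,0,0.05,4,1.05,0,0,0,0]
}}

```text
time: 29.92
tool_pos: [477.5, 63.5, 33.2]
tool_rot: [3.141, -0.0, 1.408]
ft_force: [-0.9, 0.3, -1.4]
width: 12.9
```

Run:
```python
from h import *
s=sensors.sense();print(wc(*s['tool_pos'][:2]),s['wrist_torque'])
plan(*cw(-90,58),31.5,1.408)
shot('side','pics/g6.png',(265,180,405,280),5)
```

```text
[-165.03011424   58.00818393] [-0.00066938  0.0633922   0.04427526]
shift cm [-0.    7.5   0.17] turn [ 0. -0. -0.] |pos [477.5  63.5  33.2] rot [ 3.141 -0.     1.408] t 29.92 q [-0.11  0.49  1.84  0.    0.81  0.05] F [-0.9  0.3 -1.4] w 12.9
```

View pics/g6.png

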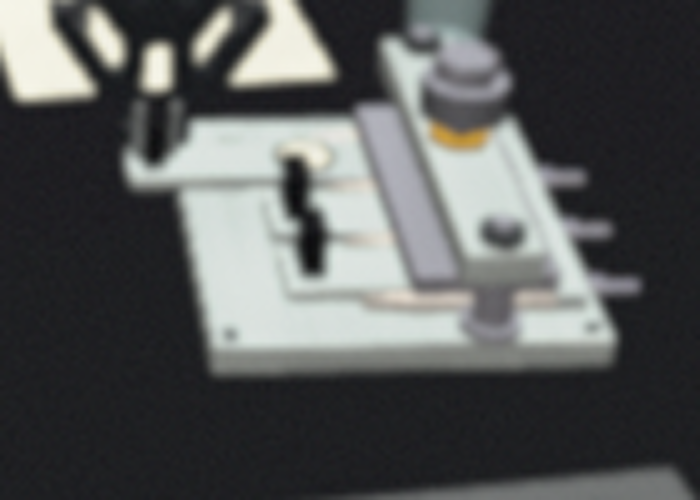

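{"api": "servo_tool", "payload": {
  "rows": [0,0.2,0.06,0,0,0,0,0,0.5,0.11,0,0,0,0,0,1,0.11,0,0,0,0,0,1.5,0.11,0,0,0,0,0,2.1,0.11,0,0,0,0,0,2.7,0.11,0,0,0,0,0,3.3,0.11,0,0,0,0,0,3.9,0.11,0,0,0,0]
}}

```text
time: 30.63
tool_pos: [515.6, 57.3, 32.0]
tool_rot: [-3.141, -0.0, 1.408]
ft_force: [-2.0, 0.5, 2.2]
width: 13.2
```

Run:
```python
from h import *
s=sensors.sense();print(wc(*s['tool_pos'][:2]),s['wrist_torque'])
plan(*cw(-90,58),31.5,1.408)
```

```text
[-126.43270326   58.02587544] [ 0.06514719  0.40745248 -0.00774903]
shift cm [-0.    3.64  0.05] turn [-0. -0. -0.] |pos [515.6  57.3  32. ] rot [-3.141 -0.     1.408] t 30.63 q [-0.12  0.55  1.73  0.    0.86  0.05] F [-2.   0.5  2.2] w 13.2
```

{"api": "servo_tool", "payload": {
  "rows": [0,0.5,0,0,0,0,0,0,1,0,0,0,0,0,0,1.5,0,0,0,0,0,0,2,0,0,0,0,0,0,2.5,0,0,0,0,0,0,3,0,0,0,0,0,0,3.4,0,0,0,0,0,0,3.6,0,0,0,0,0]
}}

```text
time: 31.3
tool_pos: [551.0, 51.4, 32.0]
tool_rot: [3.142, 0.0, 1.408]
ft_force: [-6.1, 0.6, 6.8]
width: 13.3
```

{"api": "servo_tool", "payload": {
  "rows": [0,0.05,0,0,0,0,0,0,0.1,0,0,0,0,0,0,0.15,0,0,0,0,0,0,0.2,0,0,0,0,0,0,0.2,0,0,0,0,0,0,0.2,0,0,0,0,0,0,0.2,0,0,0,0,0,0,0.2,0,0,0,0,0]
}}

```text
time: 31.97
tool_pos: [551.6, 51.4, 32.0]
tool_rot: [-3.139, 0.0, 1.408]
ft_force: [-8.7, 0.1, 8.5]
width: 13.1
```

Run:
```python
from h import *
s=sensors.sense();print(wc(*s['tool_pos'][:2]),s['wrist_torque'])
plan(*cw(-90,58),31.5,1.408)
```

```text
[-89.88662869  58.03339657] [ 0.09493349  1.24979798 -0.0173717 ]
shift cm [-0.   -0.01  0.05] turn [-0.002  0.     0.   ] |pos [551.6  51.4  32. ] rot [-3.139  0.     1.408] t 31.97 q [-0.12  0.61  1.62 -0.    0.92  0.04] F [-8.7  0.1  8.5] w 13.1
```

{"api": "servo_tool", "payload": {
  "rows": [0,0.05,0,0,0,0,0,0,0.1,0,0,0,0,0,0,0.15,0,0,0,0,0,0,0.15,0,0,0,0,0,0,0.15,0,0,0,0,0,0,0.15,0,0,0,0,0,0,0.15,0,0,0,0,0,0,0.15,0,0,0,0,0]
}}

```text
time: 32.63
tool_pos: [551.6, 51.3, 32.0]
tool_rot: [-3.136, 0.001, 1.408]
ft_force: [-17.4, 0.4, 15.4]
width: 13.3
```

Run:
```python
from h import *
s=sensors.sense();print(wc(*s['tool_pos'][:2]),s['wrist_torque'])
plan(*cw(-90,58),31.5,1.408)
```

```text
[-89.86876498  58.02777737] [ 0.05348922  2.37570054 -0.01814259]
shift cm [-0.   -0.01  0.05] turn [-0.006  0.001  0.   ] |pos [551.6  51.3  32. ] rot [-3.136e+00  1.000e-03  1.408e+00] t 32.63 q [-0.12  0.61  1.62 -0.    0.92  0.04] F [-17.4   0.4  15.4] w 13.3
```

Hard stop confirmed. Release and rise.

{"api": "servo_tool", "payload": {
  "rows": [0,-0.2,0,0,0,0,0,0,-0.2,0,0,0,0,0.45,0,-0.2,0,0,0,0,0.45,0,-0.2,0,0,0,0,0.45,0,-0.2,-0.5,0,0,0,0.45,0,-0.2,-3,0,0,0,0.7,0,-0.2,-7,0,0,0,1,0,-0.2,-11,0,0,0,1]
}}

```text
time: 33.3
tool_pos: [551.5, 51.3, 143.0]
tool_rot: [-3.14, 0.0, 1.408]
ft_force: [0.2, -0.6, 0.8]
width: 73.2
```

{"api": "servo_tool", "payload": {
  "rows": [0,-2,-3,0,0,0,1,0,-4,-4,0,0,0,1,0,-6,-4,0,0,0,1,0,-6,-4,0,0,0,1,0,-6,-4,0,0,0,1,0,-6,-4,0,0,0,1,0,-6,-4,0,0,0,1,0,-6,-4,0,0,0,1]
}}

```text
time: 33.97
tool_pos: [493.3, 60.8, 181.6]
tool_rot: [-3.141, 0.0, 1.408]
ft_force: [-0.7, 1.0, 0.4]
width: 85.6
```

Run:
```python
from h import *
shot('side','pics/i1.png',(265,180,405,280),5)
shot('top','pics/i2.png',(235,95,435,225),4)
plan(630.9,-20.5,190,2.6)
```

```text
shift cm [-5.79 14.92 -0.84] turn [-1.000e-03 -0.000e+00 -1.192e+00] |pos [493.1  60.9 181.7] rot [-3.141  0.     1.408] t 34.07 q [-0.11  0.3   1.65 -0.    1.19  0.05] F [ 0.1 -0.9  0.5] w 85.2
```

View pics/i1.png

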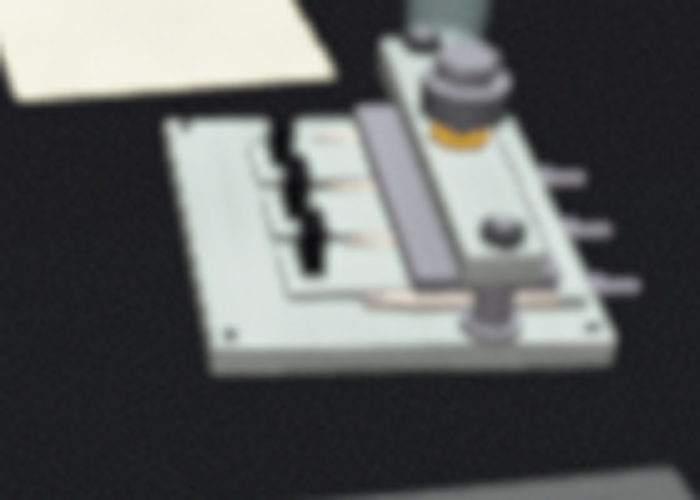

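View pics/i2.png

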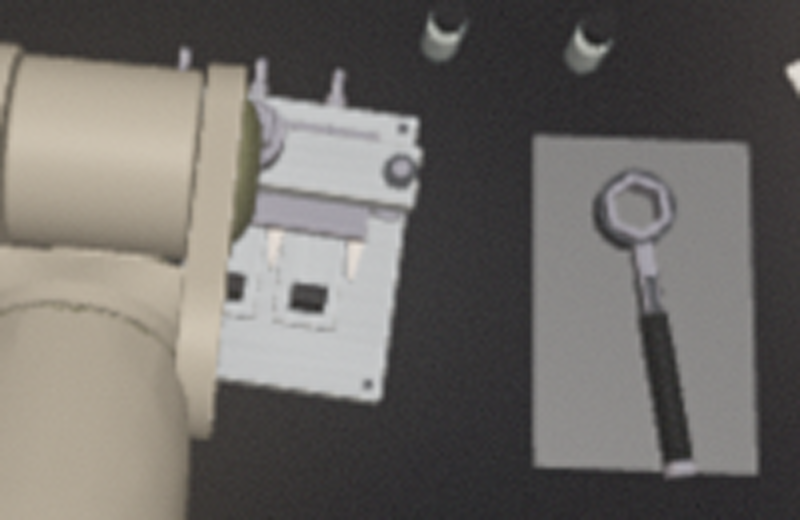

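All three tabs stand in line at the bays: (282,135), (295,185) and (312,240) in the side crop. The wrench is unmoved. Going to the screw to run it down.

{"api": "servo_tool", "payload": {
  "rows": [-1,2,-0.5,0,0,-0.12,1,-2,4,-0.8,0,0,-0.24,1,-3,6,-0.8,0,0,-0.36,1,-4,8,-0.8,0,0,-0.48,1,-5,10,-0.8,0,0,-0.6,1,-5.8,12,-0.8,0,0,-0.72,1,-5.8,14,-0.8,0,0,-0.84,1,-5.8,14.9,-0.8,0,0,-0.96,1]
}}

```text
time: 34.73
tool_pos: [632.0, -21.5, 189.2]
tool_rot: [-3.141, -0.0, 2.373]
ft_force: [-0.9, 0.9, -0.5]
width: 85.3
```

{"api": "servo_tool", "payload": {
  "rows": [0,0,0,0,0,-0.08,1,0,0,0,0,0,-0.08,1,0,0,0,0,0,-0.08,1,0,0,0,0,0,-0.08,1,0,0,0,0,0,-0.08,1,0,0,0,0,0,-0.08,1,0,0,0,0,0,-0.08,1,0,0,0,0,0,-0.08,1]
}}

```text
time: 35.4
tool_pos: [630.4, -20.4, 190.1]
tool_rot: [3.142, 0.0, 2.447]
ft_force: [1.1, -0.6, 0.5]
width: 85.3
```

Run:
```python
from h import *
plan(630.9,-20.5,88)
```

```text
shift cm [-0.05  0.02 10.21] turn [0. 0. 0.] |pos [630.4 -20.4 190.1] rot [3.142 0.    2.447] t 35.4 q [-0.22  0.58  1.21  0.    1.35 -1.09] F [ 1.1 -0.6  0.5] w 85.3
```

{"api": "servo_tool", "payload": {
  "rows": [-0.05,0,2,0,0,0,1,-0.05,0,4,0,0,0,1,-0.05,0,6,0,0,0,1,-0.05,0,8,0,0,0,1,-0.05,0,9.5,0,0,0,1,-0.05,0,10.3,0,0,0,1,-0.05,0,10.3,0,0,0,1,-0.05,0,10.3,0,0,0,0.6],
  "newtons": 40
}}

```text
time: 36.07
tool_pos: [631.0, -20.8, 87.5]
tool_rot: [3.141, 0.0, 2.448]
ft_force: [-0.6, -0.3, 0.3]
width: 75.5
```

{"api": "servo_tool", "payload": {
  "rows": [0,0,0,0,0,0,0,0,0,0,0,0,0,0,0,0,0,0,0,0,0,0,0,0,0,0,0,0,0,0,0,0,0,0,0,0,0,0,0,0,0,0,0,0,0,0,0,0,0,0,0,0,0,0,0,0]
}}

```text
time: 36.73
tool_pos: [631.3, -20.9, 88.4]
tool_rot: [3.141, 0.002, 2.448]
ft_force: [-1.6, -0.0, 6.5]
width: 46.7
```

{"api": "servo_tool", "payload": {
  "rows": [0,0,0,0,0,0.1,0,0,0,0.01,0,0,0.2,0,0,0,0.02,0,0,0.3,0,0,0,0.03,0,0,0.4,0,0,0,0.04,0,0,0.5,0,0,0,0.05,0,0,0.6,0,0,0,0.06,0,0,0.7,0,0,0,0.06,0,0,0.8,0]
}}

```text
time: 37.4
tool_pos: [630.9, -21.1, 87.8]
tool_rot: [3.141, 0.001, 1.643]
ft_force: [-2.7, -1.5, 7.3]
width: 46.8
```

Run:
```python
from h import *
plan(630.9,-20.5,88)
print(sensors.sense()['wrist_torque'])
```

```text
shift cm [ 0.06  0.   -0.02] turn [0.001 0.001 0.   ] |pos [630.9 -21.1  87.8] rot [3.141e+00 1.000e-03 1.643e+00] t 37.4 q [-0.22  0.68  1.32 -0.    1.14 -0.29] F [-2.7 -1.5  7.3] w 46.8
[-0.21091086  0.71065881  0.09833344]
```

{"api": "servo_tool", "payload": {
  "rows": [0,0,0,0,0,0.1,0,0,0,0.01,0,0,0.2,0,0,0,0.02,0,0,0.3,0,0,0,0.03,0,0,0.4,0,0,0,0.04,0,0,0.5,0,0,0,0.05,0,0,0.6,0,0,0,0.06,0,0,0.7,0,0,0,0.06,0,0,0.8,0]
}}

```text
time: 38.07
tool_pos: [630.6, -20.9, 87.1]
tool_rot: [3.141, 0.001, 0.843]
ft_force: [-6.1, -0.3, 7.8]
width: 46.9
```

{"api": "servo_tool", "payload": {
  "rows": [0,0,0,0,0,0.1,0,0,0,0.01,0,0,0.2,0,0,0,0.02,0,0,0.3,0,0,0,0.03,0,0,0.4,0,0,0,0.04,0,0,0.5,0,0,0,0.05,0,0,0.6,0,0,0,0.06,0,0,0.7,0,0,0,0.06,0,0,0.8,0]
}}

```text
time: 38.73
tool_pos: [630.5, -20.6, 86.5]
tool_rot: [3.142, 0.001, 0.043]
ft_force: [-6.2, 1.0, 7.2]
width: 47.0
```

{"api": "servo_tool", "payload": {
  "rows": [0,0,0,0,0,0.06,0,0,0,0.01,0,0,0.12,0,0,0,0.02,0,0,0.18,0,0,0,0.02,0,0,0.24,0,0,0,0.03,0,0,0.3,0,0,0,0.03,0,0,0.36,0,0,0,0.03,0,0,0.42,0,0,0,0.03,0,0,0.48,0]
}}

```text
time: 39.4
tool_pos: [630.5, -20.4, 86.1]
tool_rot: [-3.142, 0.0, -0.435]
ft_force: [-5.3, 1.3, 7.4]
width: 46.7
```

Run:
```python
from h import *
plan(630.9,-20.5,88)
print(sensors.sense()['wrist_torque'],sensors.sense()['tau'][5])
```

```text
shift cm [ 0.04 -0.01 -0.19] turn [-0.  0. -0.] |pos [630.5 -20.4  86.1] rot [-3.142  0.    -0.435] t 39.4 q [-0.22  0.68  1.32  0.    1.14  1.79] F [-5.3  1.3  7.4] w 46.7
[0.26148579 0.90116825 0.15439884] -0.8333290368318558
```

{"api": "servo_tool", "payload": {
  "rows": [0,0,0,0,0,0.03,0,0,0,0,0,0,0.06,0,0,0,0,0,0,0.09,0,0,0,0,0,0,0.12,0,0,0,0,0,0,0.15,0,0,0,0,0,0,0.18,0,0,0,0,0,0,0.21,0,0,0,0,0,0,0.24,0]
}}

```text
time: 40.07
tool_pos: [630.5, -20.3, 86.0]
tool_rot: [-3.142, 0.001, -0.673]
ft_force: [-5.6, 2.6, 6.8]
width: 46.9
```

Run:
```python
from h import *
plan(630.9,-20.5,88)
print(sensors.sense()['wrist_torque'],sensors.sense()['tau'][5])
```

```text
shift cm [ 0.04 -0.01 -0.2 ] turn [-0.     0.001 -0.   ] |pos [630.5 -20.3  86. ] rot [-3.142e+00  1.000e-03 -6.730e-01] t 40.07 q [-0.22  0.68  1.32  0.    1.14  2.03] F [-5.6  2.6  6.8] w 46.9
[0.34355489 0.73528545 0.19906715] -0.29279932379722595
```

{"api": "servo_tool", "payload": {
  "rows": [0,0,0,0,0,0.03,0,0,0,0,0,0,0.06,0,0,0,0,0,0,0.09,0,0,0,0,0,0,0.12,0,0,0,0,0,0,0.15,0,0,0,0,0,0,0.18,0,0,0,0,0,0,0.21,0,0,0,0,0,0,0.24,0]
}}

```text
time: 40.73
tool_pos: [632.1, -22.1, 86.1]
tool_rot: [-3.14, -0.005, -0.913]
ft_force: [-0.4, -2.2, 3.7]
width: 47.0
```

Run:
```python
from h import *
plan(630.9,-20.5,88)
print(sensors.sense()['wrist_torque'],sensors.sense()['tau'][5])
```

```text
shift cm [-0.2  -0.   -0.19] turn [-0.001 -0.005  0.   ] |pos [632.1 -22.1  86.1] rot [-3.14  -0.005 -0.913] t 40.73 q [-0.22  0.68  1.32 -0.    1.14  2.27] F [-0.4 -2.2  3.7] w 47.0
[-0.52812078 -0.05122785  0.53542045] 0.12965429574251175
```

Torque rose to 0.54 N m and the pads slipped round, so the screw is on its stop. Releasing and rising.

{"api": "servo_tool", "payload": {
  "rows": [0,0,0,0,0,0,1,0,0,0,0,0,0,1,0,0,0,0,0,0,1,0,0,0,0,0,0,1,0,0,-3,0,0,0,1,0,0,-7,0,0,0,1,0,0,-11,0,0,0,1,0,0,-13,0,0,0,1]
}}

```text
time: 41.4
tool_pos: [631.7, -20.7, 220.2]
tool_rot: [-3.137, -0.005, -0.912]
ft_force: [0.9, 0.1, 0.5]
width: 85.6
```

Run:
```python
from h import *
im=shot('top','pics/j1.png')
crop('pics/j1.png','pics/j1c.png',(360,120,430,220),7)
x0,y0,k=360,120,8
o=cv2.resize(im[120:220,360:430],None,fx=k,fy=k,interpolation=cv2.INTER_CUBIC)
g=o.max(2)
d=(g<75).astype(np.uint8)
n,l,st,ce=cv2.connectedComponentsWithStats(d)
for i in range(1,n):
    s=st[i]
    if s[4]>1500:
        pts=np.argwhere(l==i)[:,::-1].astype(np.float32)
        r=cv2.minAreaRect(pts); W=np.array([onz('top',(u+.5)/k-.5+x0,(v+.5)/k-.5+y0,16)[:2] for u,v in cv2.boxPoints(r)])
        print(s, W.round(1).tolist(), W.mean(0).round(1))
plan(505,-316,150,.116)
```

```text
[     0      0    560    800 148214] [[689.1, -210.3], [686.4, -417.3], [388.3, -393.4], [390.8, -195.8]] [ 538.6 -304.2]
[ 190  196   73  101 1794] [[604.8, -267.7], [612.7, -279.4], [575.7, -301.4], [567.9, -289.8]] [ 590.3 -284.6]
[  280   425   102   301 16544] [[524.7, -301.7], [528.1, -322.7], [418.6, -333.8], [415.3, -313.1]] [ 471.7 -317.8]
shift cm [15.45 28.21  7.2 ] turn [-0.002 -0.011 -1.028] |pos [632.6 -20.9 222.7] rot [-3.135 -0.008 -0.912] t 41.45 q [-0.22  0.56  1.16  0.    1.42  2.26] F [0.6 0.3 4.4] w 85.4
```

View pics/j1c.png

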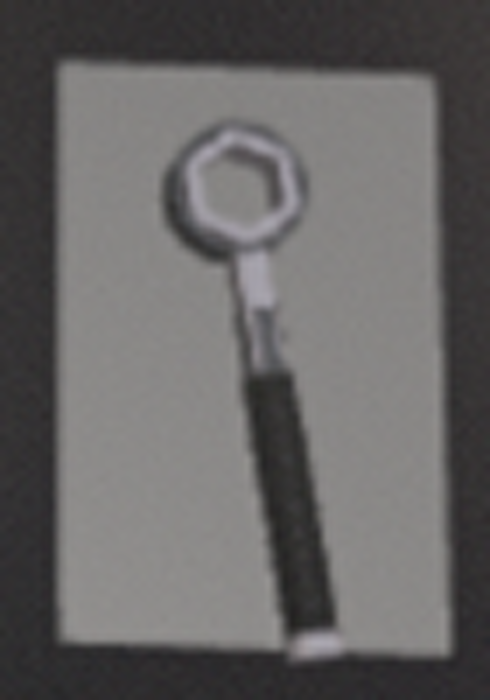

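The wrench lies unmoved: head ring at about (394,146) px, grip blob at yaw ~0.108. I'll take it 94 mm from the head axis, at about (510,-315).

{"api": "servo_tool", "payload": {
  "rows": [2,3.6,0,0,0,-0.12,1,4,7.2,0,0,0,-0.24,1,6,10.8,1,0,0,-0.36,1,8,14.4,2,0,0,-0.48,1,10,18,3,0,0,-0.6,1,12,21.6,4,0,0,-0.72,1,14,25,5,0,0,-0.84,1,15.7,27.8,7,0,0,-0.96,1]
}}

```text
time: 42.12
tool_pos: [510.3, -307.1, 150.9]
tool_rot: [3.14, -0.002, 0.043]
ft_force: [0.4, -0.3, 0.1]
width: 85.5
```

Run:
```python
from h import *
shot('top','pics/k1.png',(275,105,320,150),12)
shot('top','pics/k2.png')
c=cv2.imread('pics/k2.png')
print(onz('top',394.1,146.3,22))
plan(510.3,-314.7,80,.108)
```

```text
[ 603.20560065 -305.48509219   22.        ]
shift cm [0.25 0.63 6.7 ] turn [-0.003  0.004 -0.071] |pos [ 507.9 -308.6  147. ] rot [-3.139  0.004  0.037] t 42.22 q [-0.74  0.54  1.39 -0.    1.22  0.79] F [-0.7  1.2 -1. ] w 85.4
```

View pics/k1.png

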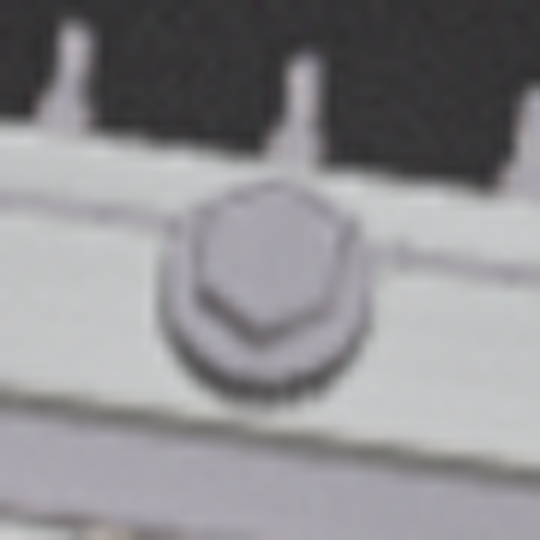

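View pics/k2.png

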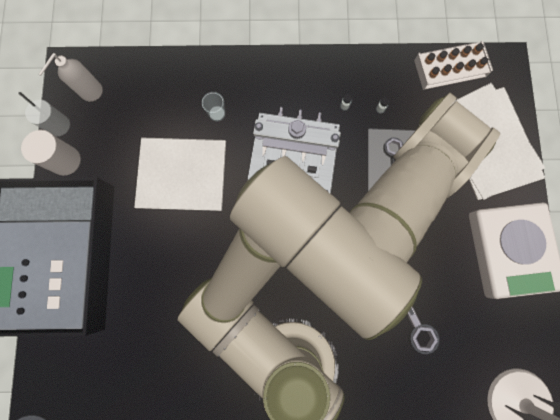

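The hexagon's corner axis is now about -0.12 against the tight direction -0.16, so the screw is down. Aligning over the grip.

{"api": "servo_tool", "payload": {
  "rows": [0.2,0.65,2,0,0,-0.066,1,0.2,0.65,4,0,0,-0.066,1,0.2,0.65,6,0,0,-0.066,1,0.2,0.65,7,0,0,-0.066,1,0.2,0.65,7,0,0,-0.066,1,0.2,0.65,7,0,0,-0.066,1,0.2,0.65,7,0,0,-0.066,1,0.2,0.65,7,0,0,-0.066,1]
}}

```text
time: 42.88
tool_pos: [513.7, -311.8, 81.5]
tool_rot: [3.14, -0.002, 0.103]
ft_force: [-0.2, -0.2, 0.8]
width: 85.6
```

Run:
```python
from h import *
shot('side','pics/k3.png',(270,190,430,350),5)
plan(510.3,-314.7,4,.108)
s=sensors.sense()
# project jaw centre line at z=12 beneath tool
for P in ((s['tool_pos'][0],s['tool_pos'][1],12),): print((proj('side',P)-[270,190]+.5)*5)
```

```text
shift cm [-0.37  0.24  7.74] turn [ 0.001 -0.001 -0.005] |pos [ 513.6 -311.8   81.4] rot [ 3.14e+00 -1.00e-03  1.03e-01] t 42.93 q [-0.74  0.62  1.44  0.    1.08  0.73] F [ 0.3 -0.4  0.7] w 85.4
[412.43242869 542.61529683]
```

View pics/k3.png

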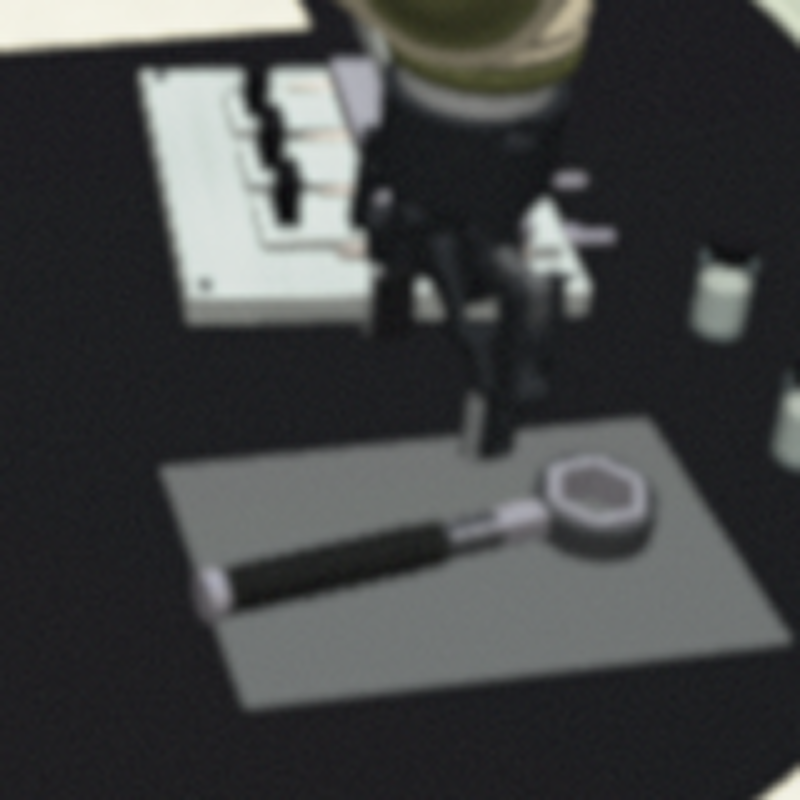

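{"api": "servo_tool", "payload": {
  "rows": [-0.35,0.24,2,0,0,-0.005,1,-0.35,0.24,4,0,0,-0.005,1,-0.35,0.24,6,0,0,-0.005,1,-0.35,0.24,7,0,0,-0.005,1,-0.35,0.24,7.6,0,0,-0.005,1,-0.35,0.24,7.6,0,0,-0.005,1,-0.35,0.24,7.6,0,0,-0.005,1,-0.35,0.24,7.6,0,0,-0.005,1],
  "newtons": 110
}}

```text
time: 43.6
tool_pos: [510.5, -314.8, 5.4]
tool_rot: [3.14, -0.001, 0.108]
ft_force: [-0.1, -0.3, 0.0]
width: 85.3
```

Run:
```python
from h import *
plan(510.3,-314.7,5,.108)
```

```text
shift cm [-0.02 -0.01  0.04] turn [ 0.002 -0.001  0.   ] |pos [ 510.5 -314.8    5.4] rot [ 3.14e+00 -1.00e-03  1.08e-01] t 43.6 q [-0.75  0.73  1.48  0.    0.93  0.72] F [-0.1 -0.3  0. ] w 85.3
```

{"api": "servo_tool", "payload": {
  "rows": [0,0,0,0,0,0,0.5,0,0,0,0,0,0,0.3,0,0,0,0,0,0,0,0,0,0,0,0,0,0,0,0,0,0,0,0,0,0,0,0,0,0,0,0,0,0,0,0,0,0,0,0,0,0,0,0,0,0],
  "newtons": 110
}}

```text
time: 44.27
tool_pos: [510.1, -314.6, 4.8]
tool_rot: [3.141, -0.0, 0.108]
ft_force: [-1.6, 0.1, 5.9]
width: 19.4
```

Run:
```python
from h import *
plan(510.3,-314.7,5,.108)
shot('side','pics/k4.png',(270,190,430,350),5)
```

```text
shift cm [ 0.02  0.01 -0.02] turn [ 0.001 -0.    -0.   ] |pos [ 510.1 -314.6    4.8] rot [ 3.141 -0.     0.108] t 44.27 q [-0.75  0.73  1.48 -0.    0.93  0.72] F [-1.6  0.1  5.9] w 19.4
```

View pics/k4.png

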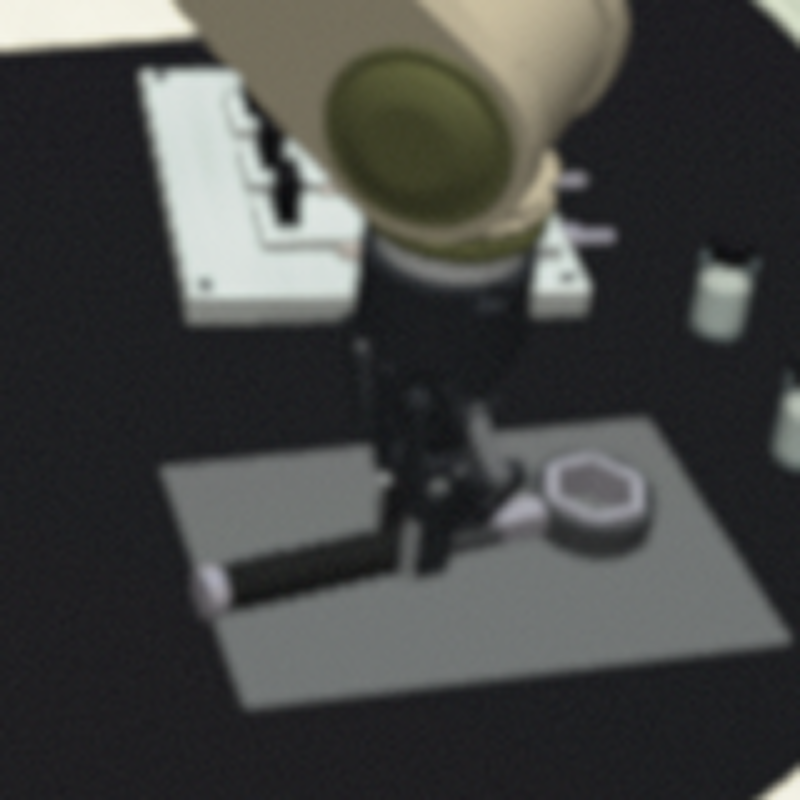

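{"api": "servo_tool", "payload": {
  "rows": [0,0,-0.5,0,0,0,0,0,0,-1,0,0,0,0,0,0,-2,0,0,0,0,0,0,-3.5,0,0,0,0,0,0,-5,0,0,0,0,0,0,-6.5,0,0,0,0,0,0,-8,0,0,0,0,0,0,-8,0,0,0,0]
}}

```text
time: 44.98
tool_pos: [511.0, -315.2, 87.7]
tool_rot: [3.138, -0.004, 0.108]
ft_force: [-0.4, -0.0, -2.8]
width: 19.2
```

Run:
```python
from h import *
plan(510.3,-314.7,160,.108)
print(sensors.sense()['wrist_torque'])
shot('side','pics/l1.png',(270,150,430,310),5)
shot('top','pics/l2.png',(340,80,460,200),6)
```

```text
shift cm [-0.04 -0.03 -7.23] turn [ 0.004 -0.004  0.   ] |pos [ 511.  -315.2   87.7] rot [ 3.138 -0.004  0.108] t 44.98 q [-0.75  0.61  1.44  0.    1.09  0.72] F [-0.4 -0.  -2.8] w 19.2
[-0.02792311  0.04637323  0.03469386]
```

View pics/l1.png

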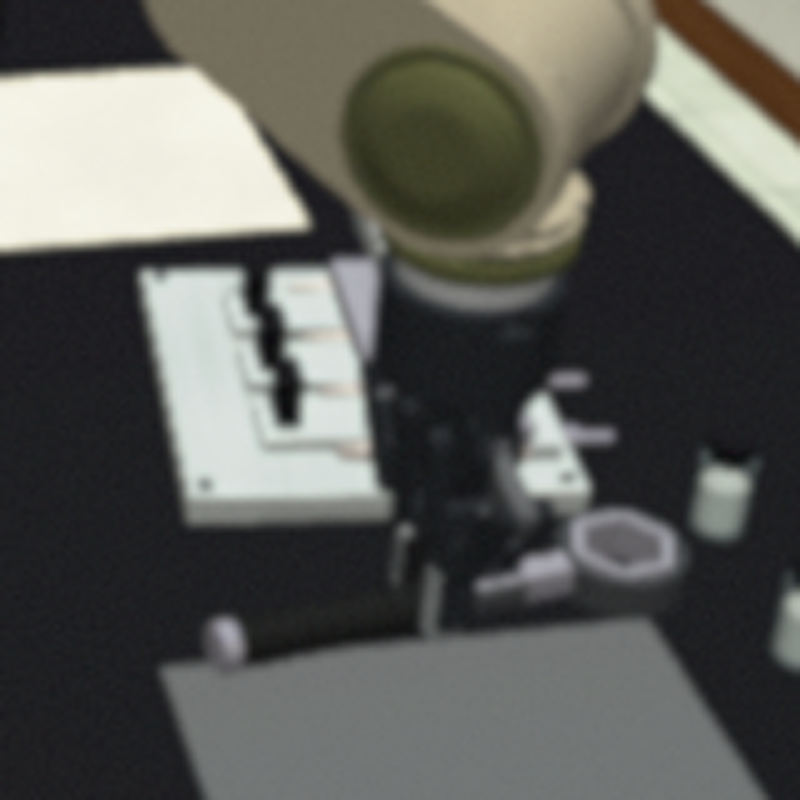

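View pics/l2.png

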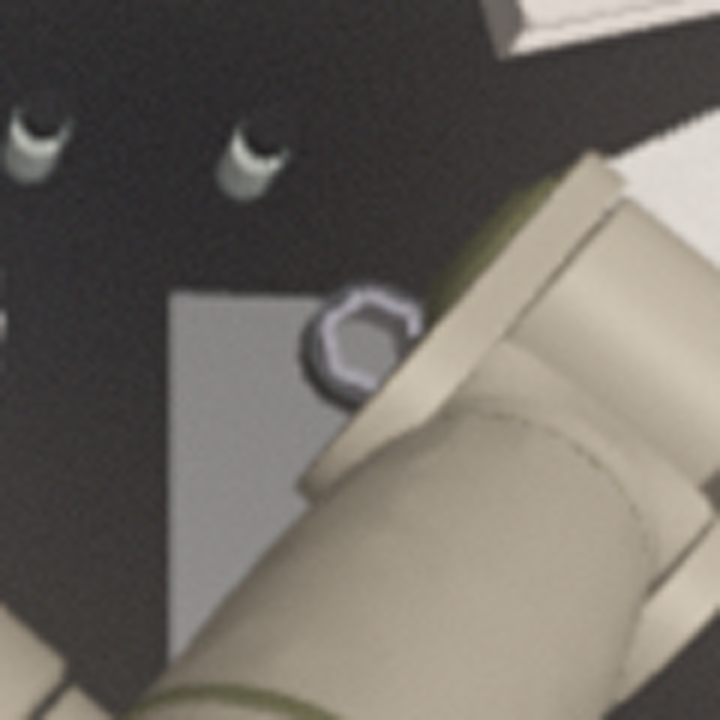

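Run:
```python
from h import *
np.set_printoptions(precision=1,suppress=True)
S=lambda u,v,o=(270,150),k=5:('side',(u+.5)/k-.5+o[0],(v+.5)/k-.5+o[1])
T=lambda u,v,o=(340,80),k=6:('top',(u+.5)/k-.5+o[0],(v+.5)/k-.5+o[1])
p,e=tri(T(373,342),S(623,544)); print(p,e)
# same for pre-grasp
p,e=tri(('top',394.1,146.3),S(597,489,(270,190),5)); print('before',p,e)
# intersect side ray with vertical plane containing wrench axis
def onplane(a,P0,yaw):
    p,d=ray(*a); n=np.array([-np.sin(yaw),np.cos(yaw),0]); t=n@(np.array(P0)-p)/(n@d); return p+t*d
print('lifted head', onplane(S(623,544),(511,-315.2,0),.108),'cap',onplane(S(224,640),(511,-315.2,0),.108))
print('before head', onplane(S(597,489,(270,190)),(510.1,-314.6,0),.108),'cap',onplane(S(210,592,(270,190)),(510.1,-314.6,0),.108))
```

```text
[ 605.7 -303.8  104. ] 4.321759882188678
before [ 604.9 -306.    22.3] 3.533168327860482
lifted head [ 607.3 -304.8  105.2] cap [ 413.8 -325.7   98.3]
before head [ 607.9 -304.    20.8] cap [ 412.9 -325.1   12.5]
```

The wrench is level: head and cap both rose about 85 mm. The head axis is about 95.4 mm ahead of the TCP. Rising, then over to the screw.

{"api": "servo_tool", "payload": {
  "rows": [0,0,-1.5,0,0,0,0,0,0,-3,0,0,0,0,0,0,-4.5,0,0,0,0,0,0,-6,0,0,0,0,0,0,-7.5,0,0,0,0,0,0,-9,0,0,0,0,0,0,-9,0,0,0,0,0,0,-9,0,0,0,0]
}}

```text
time: 45.75
tool_pos: [509.8, -314.2, 173.3]
tool_rot: [-3.141, 0.0, 0.108]
ft_force: [0.4, 0.7, -4.4]
width: 19.3
```

Run:
```python
from h import *
plan(536.8,-5,170,-.163)
```

```text
shift cm [  6.02 -30.45   0.34] turn [-0.     0.001  0.271] |pos [ 509.8 -314.2  173.3] rot [-3.141  0.     0.108] t 45.75 q [-0.75  0.52  1.34 -0.    1.28  0.72] F [ 0.4  0.7 -4.4] w 19.3
```

{"api": "servo_tool", "payload": {
  "rows": [0.6,-3,0,0,0,0.03,0,1.3,-6.5,0,0,0,0.06,0,2,-10,0,0,0,0.09,0,2.7,-13.5,0,0,0,0.12,0,3.4,-17,0,0,0,0.15,0,4.1,-20.5,0,0,0,0.18,0,4.8,-24,0,0,0,0.21,0,5.4,-27,0,0,0,0.24,0]
}}

```text
time: 46.42
tool_pos: [533.6, -37.7, 172.3]
tool_rot: [-3.141, 0.003, -0.133]
ft_force: [0.5, -0.5, -2.8]
width: 19.3
```

{"api": "servo_tool", "payload": {
  "rows": [0.3,-1.5,0,0,0,0.03,0,0.45,-3,0,0,0,0.03,0,0.45,-3.3,0,0,0,0.03,0,0.45,-3.3,0,0,0,0.03,0,0.45,-3.3,0,0,0,0.03,0,0.45,-3.3,0,0,0,0.03,0,0.45,-3.3,0,0,0,0.03,0,0.45,-3.3,0,0,0,0.03,0]
}}

```text
time: 47.08
tool_pos: [543.2, -8.6, 174.1]
tool_rot: [3.142, 0.0, -0.163]
ft_force: [0.4, 1.2, -2.6]
width: 19.3
```

Run:
```python
from h import *
plan(536.8,-5,145,-.163)
shot('side','pics/m1.png',(280,130,400,250),6)
shot('top','pics/m2.png',(240,80,340,180),7)
```

```text
shift cm [-0.69 -0.25  2.91] turn [ 0.  0. -0.] |pos [543.2  -8.6 174.1] rot [ 3.142  0.    -0.163] t 47.08 q [-0.23  0.4   1.53 -0.    1.21  1.5 ] F [ 0.4  1.2 -2.6] w 19.3
```

View pics/m1.png

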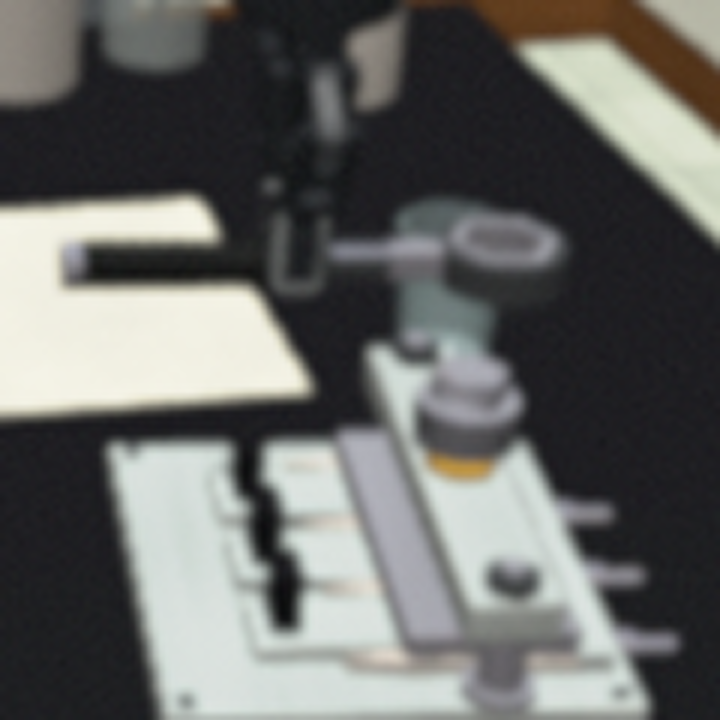

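View pics/m2.png

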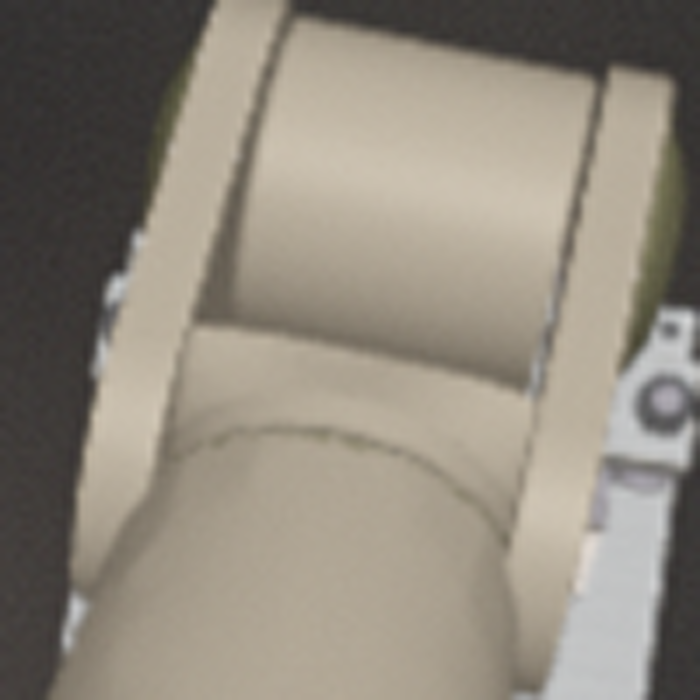

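{"api": "servo_tool", "payload": {
  "rows": [-0.35,-0.12,0.5,0,0,0,0,-0.69,-0.25,1,0,0,0,0,-0.69,-0.25,2,0,0,0,0,-0.69,-0.25,2.9,0,0,0,0,-0.69,-0.25,2.9,0,0,0,0,-0.69,-0.25,2.9,0,0,0,0,-0.69,-0.25,2.9,0,0,0,0,-0.69,-0.25,2.9,0,0,0,0]
}}

```text
time: 47.85
tool_pos: [537.2, -4.5, 145.5]
tool_rot: [3.142, -0.001, -0.162]
ft_force: [-0.5, -0.5, -2.8]
width: 19.6
```

Run:
```python
from h import *
plan(536.8,-5,130,-.163)
im=shot('side','pics/n1.png',(330,150,400,220),11)
s=sensors.sense()
f=lambda P:((proj('side',P)-[330,150]+.5)*11).round(0)
print('head top pred',f((630.9,-20.5,s['tool_pos'][2]-3.8+22)),'hex top pred',f((630.9,-20.5,124)),'knurl top',f((630.9,-20.5,110)))
for a in range(6):
    t=-.163+a*np.pi/3; print(f((630.9+18.5*np.cos(t),-20.5+18.5*np.sin(t),124)), f((630.9+19.6*np.cos(t),-20.5+19.6*np.sin(t),s['tool_pos'][2]+18.2)))
```

```text
shift cm [-0.03  0.06  1.55] turn [ 0.    -0.001  0.001] |pos [537.2  -4.5 145.5] rot [ 3.142e+00 -1.000e-03 -1.620e-01] t 47.85 q [-0.23  0.42  1.58  0.    1.14  1.51] F [-0.5 -0.5 -2.8] w 19.6
head top pred [327. 321.] hex top pred [310. 463.] knurl top [304. 512.]
[382. 462.] [405. 320.]
[332. 433.] [351. 290.]
[260. 434.] [273. 291.]
[237. 464.] [249. 322.]
[287. 494.] [303. 353.]
[360. 493.] [382. 352.]
```

View pics/n1.png

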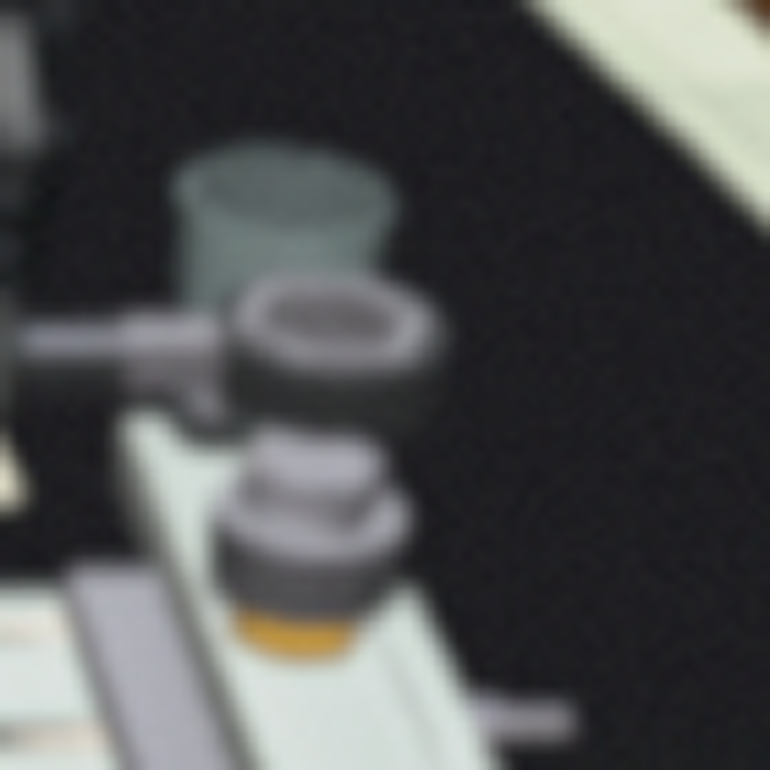

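Ring and hexagon both sit where predicted to within about 1 mm. The inner hexagon centre is at (329,318) against (327,321), and the screw is about 6 px (crop) right of its prediction. I'll nudge 0.5 mm forward and descend, watching the force.

{"api": "servo_tool", "payload": {
  "rows": [0.03,0.05,0.5,0,0,0,0,0.03,0.05,1,0,0,0,0,0.03,0.05,1.5,0,0,0,0,0.03,0.05,1.7,0,0,0,0,0.03,0.05,1.8,0,0,0,0,0.03,0.05,1.9,0,0,0,0,0.03,0.05,1.9,0,0,0,0,0.03,0.05,1.9,0,0,0,0]
}}

```text
time: 48.57
tool_pos: [537.2, -4.9, 126.3]
tool_rot: [-3.142, -0.0, -0.162]
ft_force: [-0.5, 0.2, -2.4]
width: 19.3
```

Run:
```python
from h import *
plan(536.8,-5,114,-.163)
print(sensors.sense()['wrist_torque'])
im=shot('side','pics/n2.png',(330,150,400,220),11)
```

```text
shift cm [-0.04  0.01  1.23] turn [-0.    -0.     0.001] |pos [537.2  -4.9 126.3] rot [-3.142 -0.    -0.162] t 48.57 q [-0.23  0.44  1.6   0.    1.1   1.51] F [-0.5  0.2 -2.4] w 19.3
[0.0196332  0.00628448 0.01268134]
```

View pics/n2.png

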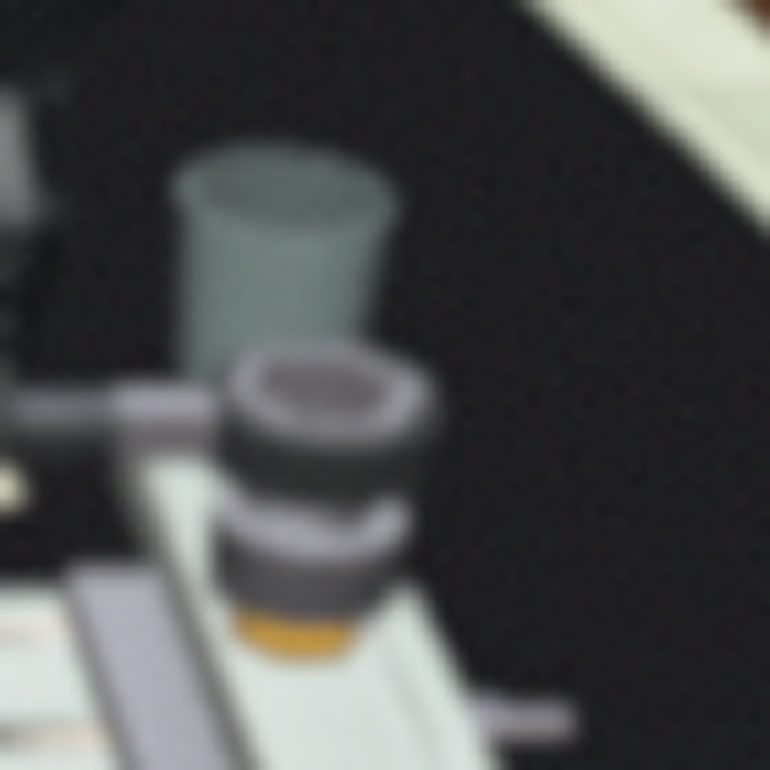

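{"api": "servo_tool", "payload": {
  "rows": [0,0,0.06,0,0,0,0,0,0,0.12,0,0,0,0,0,0,0.18,0,0,0,0,0,0,0.24,0,0,0,0,0,0,0.3,0,0,0,0,0,0,0.36,0,0,0,0,0,0,0.42,0,0,0,0,0,0,0.48,0,0,0,0]
}}

```text
time: 49.28
tool_pos: [537.1, -4.9, 121.3]
tool_rot: [-3.142, 0.0, -0.162]
ft_force: [-0.0, -0.3, -2.9]
width: 19.6
```

Run:
```python
from h import *
plan(536.8,-5,114,-.163)
print(sensors.sense()['wrist_torque'])
```

```text
shift cm [-0.03  0.01  0.73] turn [-0.     0.     0.001] |pos [537.1  -4.9 121.3] rot [-3.142  0.    -0.162] t 49.28 q [-0.23  0.45  1.61  0.    1.09  1.51] F [-0.  -0.3 -2.9] w 19.6
[-0.01358144  0.058252    0.02312005]
```

Already past the hexagon's top with no contact force. Continuing down.

{"api": "servo_tool", "payload": {
  "rows": [0,0,0.08,0,0,0,0,0,0,0.16,0,0,0,0,0,0,0.24,0,0,0,0,0,0,0.32,0,0,0,0,0,0,0.4,0,0,0,0,0,0,0.48,0,0,0,0,0,0,0.56,0,0,0,0,0,0,0.62,0,0,0,0]
}}

```text
time: 49.95
tool_pos: [537.1, -4.9, 115.1]
tool_rot: [3.142, 0.0, -0.162]
ft_force: [-0.2, 0.8, -2.4]
width: 19.6
```

{"api": "servo_tool", "payload": {
  "rows": [0,0,0.04,0,0,0,0,0,0,0.08,0,0,0,0,0,0,0.12,0,0,0,0,0,0,0.16,0,0,0,0,0,0,0.16,0,0,0,0,0,0,0.16,0,0,0,0,0,0,0.16,0,0,0,0,0,0,0.16,0,0,0,0]
}}

```text
time: 50.62
tool_pos: [537.2, -4.9, 113.8]
tool_rot: [-3.142, -0.0, -0.162]
ft_force: [-5.5, 0.5, 5.0]
width: 19.4
```

Run:
```python
from h import *
plan(536.8,-5,114,-.163)
print(sensors.sense()['wrist_torque'])
im=shot('side','pics/n3.png',(330,150,400,220),11)
```

```text
shift cm [-0.03  0.01 -0.02] turn [-0.    -0.     0.001] |pos [537.2  -4.9 113.8] rot [-3.142 -0.    -0.162] t 50.62 q [-0.23  0.46  1.61  0.    1.07  1.51] F [-5.5  0.5  5. ] w 19.4
[ 0.01632624  0.34702439 -0.05635826]
```

View pics/n3.png

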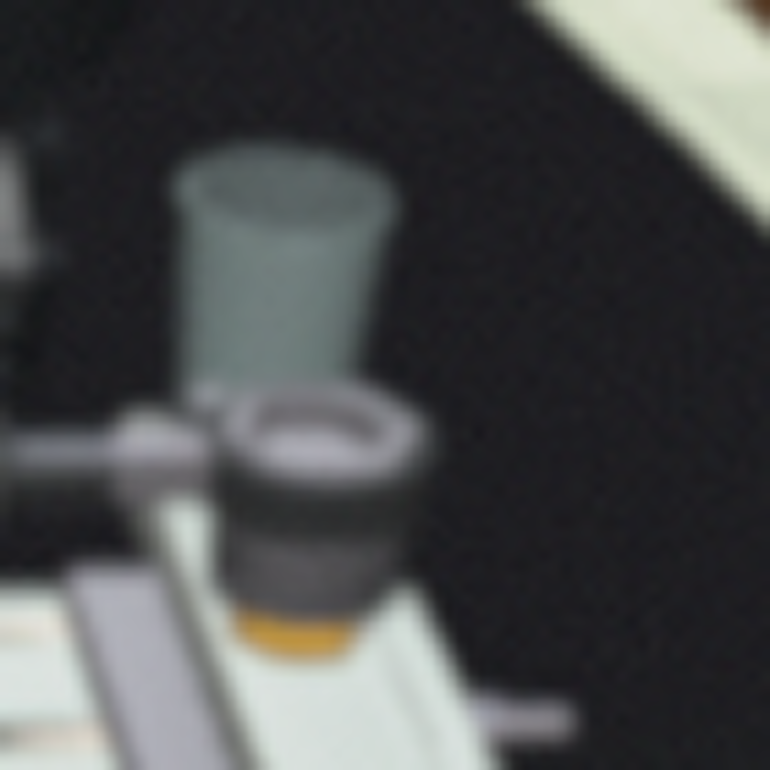

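The wrench is fully seated: TCP 113.8, as predicted, with the hexagon visible inside the ring. Now swinging clockwise about the screw axis (radius 9.54 cm), starting with 0.12 rad.

{"api": "servo_tool", "payload": {
  "rows": [0,-0.14,0,0,0,0.015,0,0,-0.29,0,0,0,0.03,0,0.01,-0.43,0,0,0,0.045,0,0.02,-0.57,0,0,0,0.06,0,0.03,-0.72,0,0,0,0.075,0,0.04,-0.86,0,0,0,0.09,0,0.05,-1,0,0,0,0.105,0,0.07,-1.14,0,0,0,0.12,0]
}}

```text
time: 51.33
tool_pos: [539.7, 6.3, 113.7]
tool_rot: [3.141, -0.0, -0.284]
ft_force: [-4.2, -1.9, 4.8]
width: 19.1
```

```bash
cat >> h.py <<'E'
def wr():
    s=sensors.sense(); y=s['tool_rot'][2]; ty=np.array([np.sin(y),-np.cos(y)])
    d=s['tool_pos'][:2]-O; r=np.linalg.norm(d)
    print('pos',s['tool_pos'].round(1),'yaw',round(y,3),'pol',round(np.arctan2(-d[1],-d[0]),3),'r',r.round(1),'F',s['ft_force'].round(1),'Ftan',round(float(s['ft_force'][:2]@ty),1),'Tz@axis',round(float(s['wrist_torque'][2]),2),'t',s['time'])
E
python3 -c "
from h import *
wr()"
```

```text
pos [539.7   6.3 113.7] yaw -0.284 pol -0.286 r 95.0 F [-4.2 -1.9  4.8] Ftan 3.0 Tz@axis -0.11 t 51.3333
```

{"api": "servo_tool", "payload": {
  "rows": [0,-0.08,0,0,0,0.008,0,0,-0.15,0,0,0,0.016,0,0,-0.23,0,0,0,0.024,0,0,-0.31,0,0,0,0.032,0,0.01,-0.38,0,0,0,0.04,0,0.01,-0.46,0,0,0,0.048,0,0.01,-0.53,0,0,0,0.056,0,0.02,-0.57,0,0,0,0.06,0]
}}

```text
time: 52.0
tool_pos: [541.3, 11.4, 113.6]
tool_rot: [3.14, 0.0, -0.342]
ft_force: [-5.1, -5.4, 6.4]
width: 19.0
```

```bash
python3 -c "
from h import *
wr()"
```

```text
pos [541.3  11.4 113.6] yaw -0.342 pol -0.342 r 95.1 F [-5.1 -5.4  6.4] Ftan 6.8 Tz@axis 0.19 t 52.0
```

{"api": "servo_tool", "payload": {
  "rows": [0,-0.05,0,0,0,0.005,0,0,-0.1,0,0,0,0.01,0,0,-0.14,0,0,0,0.015,0,0,-0.19,0,0,0,0.02,0,0,-0.24,0,0,0,0.025,0,0,-0.29,0,0,0,0.03,0,0.01,-0.33,0,0,0,0.035,0,0.01,-0.38,0,0,0,0.04,0]
}}

```text
time: 52.67
tool_pos: [542.6, 14.9, 113.6]
tool_rot: [3.14, 0.0, -0.382]
ft_force: [-4.5, -5.1, 5.4]
width: 19.1
```

```bash
python3 -c "
from h import *
wr()
shot('side','pics/o1.png',(330,150,400,220),11)"
```

```text
pos [542.6  14.9 113.6] yaw -0.382 pol -0.381 r 95.2 F [-4.5 -5.1  5.4] Ftan 6.4 Tz@axis 0.27 t 52.6667
```

View pics/o1.png

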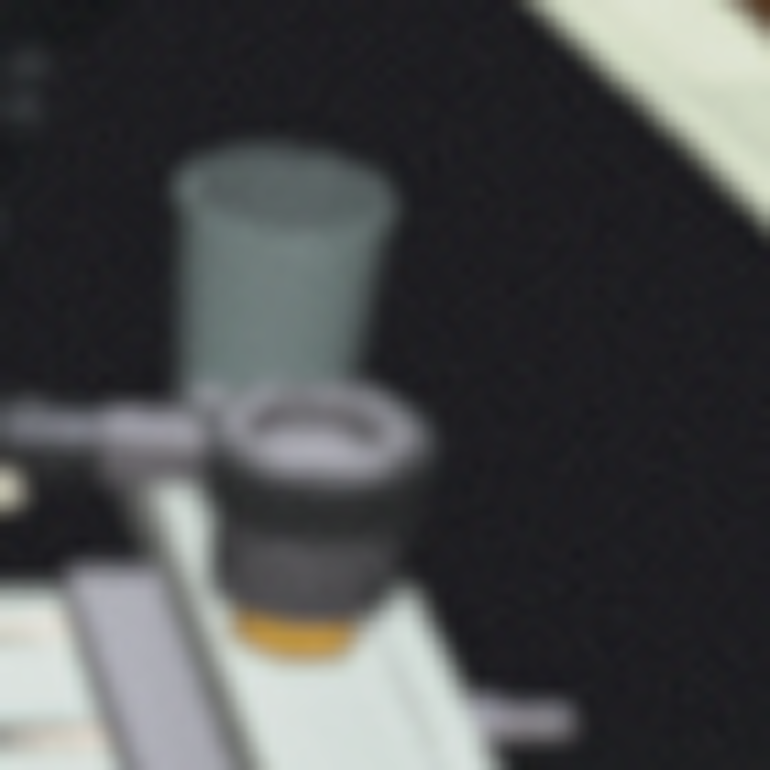

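The tangential force has levelled off at 6.4 to 6.8 N, so the handle is giving. By geometry the breakaway is about 0.10. A further 0.09 rad makes the click certain and stays well below 0.42.

{"api": "servo_tool", "payload": {
  "rows": [0,-0.14,0,0,0,0.015,0,0,-0.29,0,0,0,0.03,0,0.01,-0.43,0,0,0,0.045,0,0.02,-0.57,0,0,0,0.06,0,0.03,-0.72,0,0,0,0.075,0,0.04,-0.86,0,0,0,0.09,0,0.04,-0.86,0,0,0,0.09,0,0.04,-0.86,0,0,0,0.09,0]
}}

```text
time: 53.38
tool_pos: [546.1, 22.7, 113.6]
tool_rot: [3.14, 0.0, -0.472]
ft_force: [-4.6, -5.1, 6.6]
width: 19.3
```

```bash
python3 -c "
from h import *
wr()
shot('side','pics/o2.png',(300,150,400,220),8)"
```

```text
pos [546.1  22.7 113.6] yaw -0.472 pol -0.471 r 95.2 F [-4.6 -5.1  6.6] Ftan 6.6 Tz@axis 0.29 t 53.3833
```

View pics/o2.png

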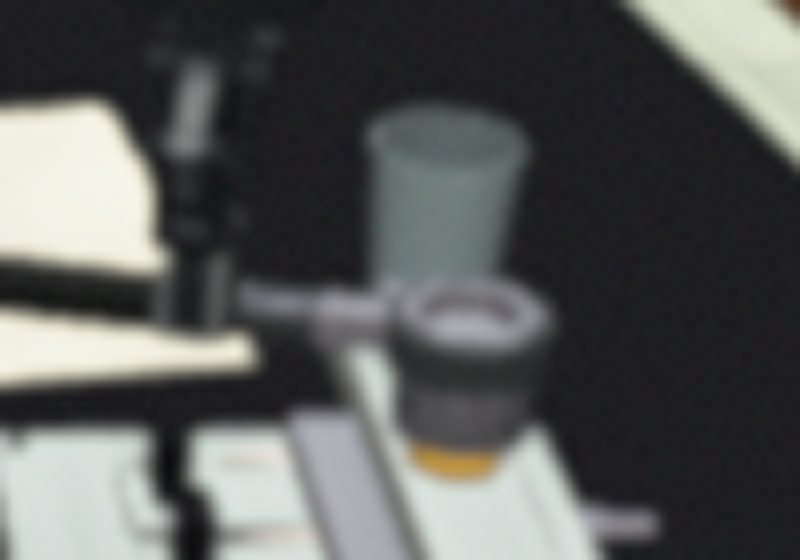

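{"api": "servo_tool", "payload": {
  "rows": [0,-0.14,0,0,0,0.015,0,0,-0.29,0,0,0,0.03,0,0.01,-0.43,0,0,0,0.045,0,0.01,-0.43,0,0,0,0.045,0,0.01,-0.43,0,0,0,0.045,0,0.01,-0.43,0,0,0,0.045,0,0.01,-0.43,0,0,0,0.045,0,0.01,-0.43,0,0,0,0.045,0]
}}

```text
time: 54.1
tool_pos: [548.1, 26.4, 113.6]
tool_rot: [3.14, 0.0, -0.517]
ft_force: [-5.0, -5.8, 6.8]
width: 19.0
```

```bash
python3 -c "
from h import *
wr()"
```

```text
pos [548.1  26.4 113.6] yaw -0.517 pol -0.516 r 95.2 F [-5.  -5.8  6.8] Ftan 7.5 Tz@axis 0.22 t 54.1
```

The force is steady, so it has clicked. Easing back 0.30 rad into the middle of the socket play.

{"api": "servo_tool", "payload": {
  "rows": [0.01,0.43,0,0,0,-0.045,0,0.04,0.86,0,0,0,-0.09,0,0.09,1.28,0,0,0,-0.135,0,0.15,1.71,0,0,0,-0.18,0,0.24,2.13,0,0,0,-0.225,0,0.35,2.54,0,0,0,-0.27,0,0.43,2.82,0,0,0,-0.3,0,0.43,2.82,0,0,0,-0.3,0]
}}

```text
time: 54.77
tool_pos: [538.0, 0.1, 113.7]
tool_rot: [-3.141, 0.001, -0.217]
ft_force: [-4.0, -1.5, 5.8]
width: 19.1
```

```bash
python3 -c "
from h import *
wr()"
```

```text
pos [5.380e+02 1.000e-01 1.137e+02] yaw -0.217 pol -0.219 r 95.1 F [-4.  -1.5  5.8] Ftan 2.3 Tz@axis -0.06 t 54.7667
```

{"api": "servo_tool", "payload": {
  "rows": [0,0.2,0,0,0,-0.02,0,0,0.38,0,0,0,-0.04,0,0,0.38,-0.1,0,0,-0.04,0,0,0.38,-0.4,0,0,-0.04,0,0,0.38,-0.8,0,0,-0.04,0,0,0.38,-1.3,0,0,-0.04,0,0,0.38,-2,0,0,-0.04,0,0,0.38,-3,0,0,-0.04,0]
}}

```text
time: 55.43
tool_pos: [541.2, -4.5, 142.4]
tool_rot: [-3.141, -0.009, -0.179]
ft_force: [40.8, -9.3, -27.2]
width: 19.5
```

```bash
python3 -c "
from h import *
wr()
shot('side','pics/p1.png',(300,150,400,220),8)"
```

```text
pos [541.2  -4.5 142.4] yaw -0.179 pol -0.177 r 91.2 F [ 40.8  -9.3 -27.2] Ftan 2.0 Tz@axis -0.15 t 55.4333
```

View pics/p1.png

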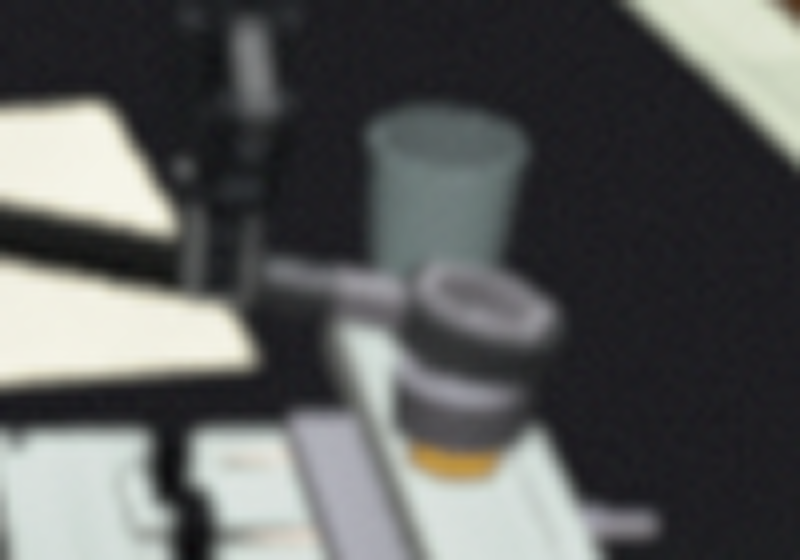

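The head stuck on the hexagon during the lift and the wrench pitched in the pads; the force reads +41 N in x and -27 N in z. Going straight back down to level it before pulling again.

{"api": "servo_tool", "payload": {
  "rows": [0,0,0.5,0,0,0,0,0,0,1,0,0,0,0,0,0,1.5,0,0,0,0,0,0,2,0,0,0,0,0,0,2.4,0,0,0,0,0,0,2.7,0,0,0,0,0,0,2.9,0,0,0,0,0,0,2.9,0,0,0,0]
}}

```text
time: 56.15
tool_pos: [532.8, -2.1, 113.3]
tool_rot: [-3.141, 0.013, -0.177]
ft_force: [-26.0, 2.4, 12.9]
width: 19.0
```

```bash
python3 -c "
from h import *
wr()
print(sensors.sense()['wrist_torque'])
shot('side','pics/p2.png',(300,150,400,220),8)"
```

```text
pos [532.8  -2.1 113.3] yaw -0.177 pol -0.185 r 99.8 F [-26.    2.4  12.9] Ftan 2.2 Tz@axis -0.14 t 56.15
[ 0.20522608  3.26890433 -0.14066114]
```

View pics/p2.png

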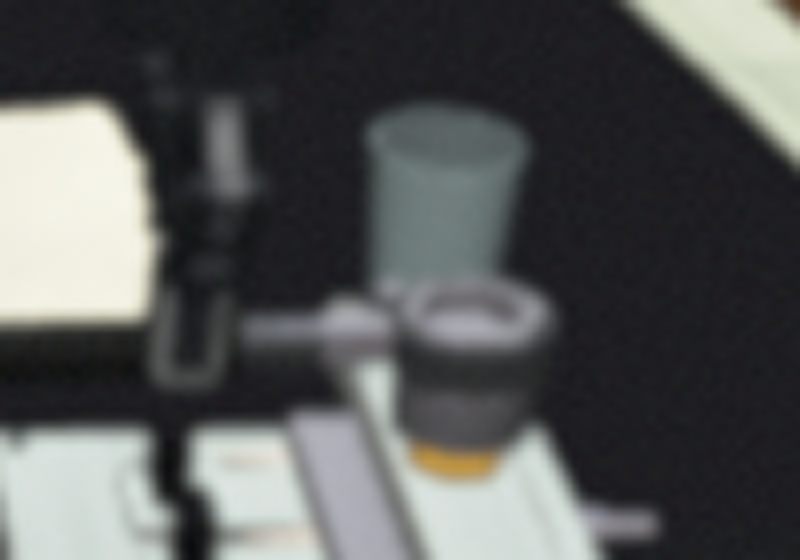

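Level again but preloaded radially (-26 N) after slipping in the pads. Relaxing that first.

{"api": "servo_tool", "payload": {
  "rows": [-0.1,0,0,0,0,0,0,-0.2,0,0,0,0,0,0,-0.3,0,0,0,0,0,0,-0.4,0,0,0,0,0,0,-0.4,0,0,0,0,0,0,-0.4,0,0,0,0,0,0,-0.4,0,0,0,0,0,0,-0.4,0,0,0,0,0,0]
}}

```text
time: 56.87
tool_pos: [532.4, -2.2, 114.2]
tool_rot: [-3.141, 0.003, -0.177]
ft_force: [-7.1, 1.4, 4.2]
width: 19.2
```

```bash
python3 -c "
from h import *
wr()
print(sensors.sense()['wrist_torque'],sensors.sense()['tool_rot'])
"
```

```text
pos [532.4  -2.2 114.2] yaw -0.177 pol -0.183 r 100.2 F [-7.1  1.4  4.2] Ftan -0.2 Tz@axis -0.02 t 56.8667
[-0.06639486  0.64800147 -0.02117034] [-3.14114063  0.00331137 -0.17711913]
```

{"api": "servo_tool", "payload": {
  "rows": [-0.05,0,0,0,0,0,0,-0.1,0,0,0,0,0,0,-0.15,0,0,0,0,0,0,-0.15,0,-0.05,0,0,0,0,-0.15,0,-0.05,0,0,0,0,-0.15,0,-0.05,0,0,0,0,-0.15,0,-0.05,0,0,0,0,-0.15,0,-0.05,0,0,0,0]
}}

```text
time: 57.53
tool_pos: [532.1, -2.5, 115.0]
tool_rot: [-3.141, -0.0, -0.177]
ft_force: [2.4, 1.8, -2.2]
width: 19.2
```

```bash
python3 -c "
from h import *
wr()
print(sensors.sense()['wrist_torque'],sensors.sense()['tool_rot'])
shot('side','pics/p3.png',(280,150,400,220),6)
"
```

```text
pos [532.1  -2.5 115. ] yaw -0.177 pol -0.18 r 100.4 F [ 2.4  1.8 -2.2] Ftan -2.2 Tz@axis 0.11 t 57.5333
[ 0.17305209 -0.42659786  0.11460209] [-3.14140946e+00 -2.10419378e-04 -1.77072669e-01]
```

View pics/p3.png

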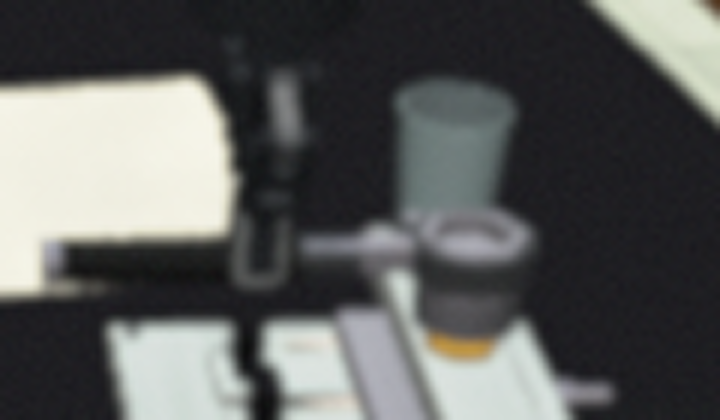

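{"api": "servo_tool", "payload": {
  "rows": [0.03,0,0,0,0,0,0,0.03,-0.05,0,0,0,0.005,0,0.03,-0.05,-0.05,0,0,0.005,0,0.03,-0.05,-0.1,0,0,0.005,0,0.03,-0.05,-0.15,0,0,0.005,0,0.03,-0.05,-0.2,0,0,0.005,0,0.03,-0.05,-0.25,0,0,0.005,0,0.03,-0.05,-0.3,0,0,0.005,0]
}}

```text
time: 58.25
tool_pos: [532.3, -2.1, 117.8]
tool_rot: [-3.142, 0.001, -0.182]
ft_force: [3.1, 1.1, -7.2]
width: 19.5
```

```bash
python3 -c "
from h import *
wr()
print(sensors.sense()['wrist_torque'],sensors.sense()['tool_rot'])
shot('side','pics/p4.png',(280,150,400,220),6)
"
```

```text
pos [532.3  -2.1 117.8] yaw -0.182 pol -0.184 r 100.3 F [ 3.1  1.1 -7.2] Ftan -1.7 Tz@axis 0.23 t 58.25
[ 0.23246095 -0.16987909  0.22636353] [-3.14154305e+00  6.56485709e-04 -1.82102835e-01]
```

View pics/p4.png

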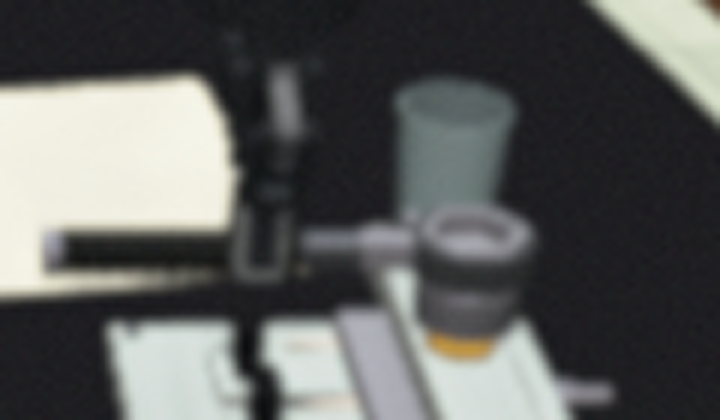

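{"api": "servo_tool", "payload": {
  "rows": [0,-0.02,0,0,0,-0.01,0,0.02,-0.04,0,0,0,-0.02,0,0.04,-0.04,0,0,0,-0.03,0,0.04,-0.04,-0.05,0,0,-0.03,0,0.04,-0.04,-0.1,0,0,-0.03,0,0.04,-0.04,-0.15,0,0,-0.03,0,0.04,-0.04,-0.2,0,0,-0.03,0,0.04,-0.04,-0.25,0,0,-0.03,0]
}}

```text
time: 58.97
tool_pos: [532.2, -3.1, 120.0]
tool_rot: [3.14, 0.002, -0.153]
ft_force: [1.5, -8.1, -9.3]
width: 19.3
```

```bash
python3 -c "
from h import *
wr()
print(sensors.sense()['wrist_torque'],sensors.sense()['tool_rot'])
shot('side','pics/p5.png',(280,150,400,220),6)
"
```

```text
pos [532.2  -3.1 120. ] yaw -0.153 pol -0.175 r 100.3 F [ 1.5 -8.1 -9.3] Ftan 7.8 Tz@axis -0.71 t 58.9667
[-1.20388481  0.49502636 -0.71319032] [ 3.13975697e+00  2.14191308e-03 -1.53286982e-01]
```

View pics/p5.png

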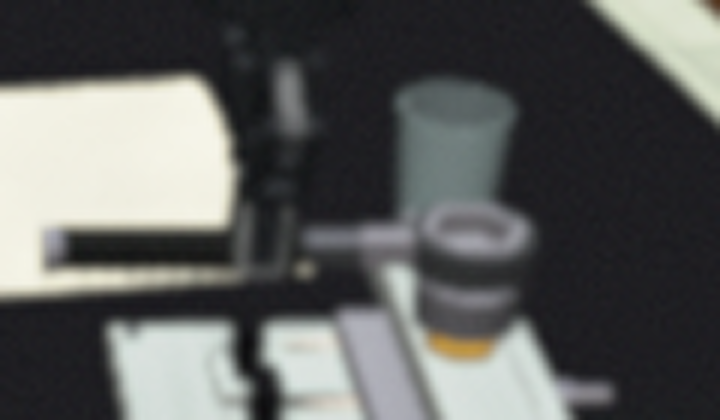

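{"api": "servo_tool", "payload": {
  "rows": [0,0,0,0,0,0.011,0,0,0,0,0,0,0.022,0,0,0,0,0,0,0.022,0,0,0,0,0,0,0.022,0,0,0,-0.03,0,0,0.022,0,0,0,-0.06,0,0,0.022,0,0,0,-0.09,0,0,0.022,0,0,0,-0.12,0,0,0.022,0]
}}

```text
time: 59.68
tool_pos: [532.6, -1.8, 121.6]
tool_rot: [3.141, 0.001, -0.174]
ft_force: [-2.4, -4.4, -6.3]
width: 18.8
```

```bash
python3 -c "
from h import *
wr()
print(sensors.sense()['wrist_torque'],sensors.sense()['tool_rot'])
"
```

```text
pos [532.6  -1.8 121.6] yaw -0.174 pol -0.187 r 100.1 F [-2.4 -4.4 -6.3] Ftan 4.8 Tz@axis -0.45 t 59.6833
[-0.61411915  0.8256559  -0.45426451] [ 3.14145749e+00  9.40571416e-04 -1.74008368e-01]
```

{"api": "servo_tool", "payload": {
  "rows": [0,0.02,0,0,0,0.007,0,0,0.05,0,0,0,0.012,0,0,0.05,0,0,0,0.012,0,0,0.05,-0.05,0,0,0.012,0,0,0.05,-0.1,0,0,0.012,0,0,0.05,-0.15,0,0,0.012,0,0,0.05,-0.2,0,0,0.012,0,0,0.05,-0.25,0,0,0.012,0]
}}

```text
time: 60.35
tool_pos: [532.7, -2.1, 124.3]
tool_rot: [-3.141, 0.0, -0.186]
ft_force: [-2.7, 3.1, -6.0]
width: 19.3
```

```bash
python3 -c "
from h import *
wr()
print(sensors.sense()['wrist_torque'],sensors.sense()['tool_rot'])
shot('side','pics/p6.png',(280,150,400,220),6)
"
```

```text
pos [532.7  -2.1 124.3] yaw -0.186 pol -0.185 r 99.9 F [-2.7  3.1 -6. ] Ftan -2.6 Tz@axis 0.25 t 60.35
[0.59505976 0.87293684 0.2546687 ] [-3.14129820e+00  3.78100739e-04 -1.85734859e-01]
```

View pics/p6.png

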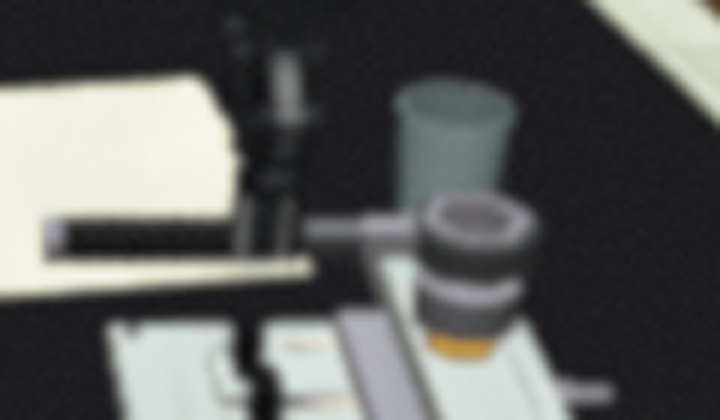

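It's coming off level, with the knurled head visible below the ring. A few more millimetres.

{"api": "servo_tool", "payload": {
  "rows": [-0.03,-0.01,-0.05,0,0,-0.005,0,-0.05,-0.02,-0.1,0,0,-0.005,0,-0.05,-0.02,-0.15,0,0,-0.005,0,-0.05,-0.02,-0.2,0,0,-0.005,0,-0.05,-0.02,-0.25,0,0,-0.005,0,-0.05,-0.02,-0.3,0,0,-0.005,0,-0.05,-0.02,-0.35,0,0,-0.005,0,-0.05,-0.02,-0.4,0,0,-0.005,0]
}}

```text
time: 61.07
tool_pos: [532.5, -2.2, 128.5]
tool_rot: [3.142, -0.001, -0.181]
ft_force: [-0.2, 0.4, -3.3]
width: 19.4
```

```bash
python3 -c "
from h import *
wr()
print(sensors.sense()['wrist_torque'],sensors.sense()['tool_rot'])
"
```

```text
pos [532.5  -2.2 128.5] yaw -0.181 pol -0.184 r 100.1 F [-0.2  0.4 -3.3] Ftan -0.3 Tz@axis -0.01 t 61.0667
[ 0.04780214  0.07218018 -0.00892541] [ 3.14153525e+00 -6.97230064e-04 -1.81187960e-01]
```

{"api": "servo_tool", "payload": {
  "rows": [0,0,-0.5,0,0,0,0,0,0,-1,0,0,0,0,0,0,-2,0,0,0,0,0,0,-3,0,0,0,0,0,0,-4,0,0,0,0,0,0,-5,0,0,0,0,0,0,-5.5,0,0,0,0,0,0,-5.5,0,0,0,0]
}}

```text
time: 61.73
tool_pos: [532.9, -2.1, 184.9]
tool_rot: [3.141, -0.003, -0.181]
ft_force: [0.0, -0.5, -3.3]
width: 19.1
```

```bash
python3 -c "
from h import *
wr()
plan(505,-315,180,.108)
shot('side','pics/q1.png',(270,120,400,230),6)
"
```

```text
pos [532.9  -2.1 184.9] yaw -0.181 pol -0.185 r 99.7 F [ 0.  -0.5 -3.3] Ftan 0.5 Tz@axis -0.0 t 61.7333
shift cm [ 2.89 31.28  0.5 ] turn [ 0.    -0.003 -0.289] |pos [532.9  -2.1 184.9] rot [ 3.141e+00 -3.000e-03 -1.810e-01] t 61.73 q [-0.22  0.37  1.55 -0.    1.22  1.53] F [ 0.  -0.5 -3.3] w 19.1
```

View pics/q1.png

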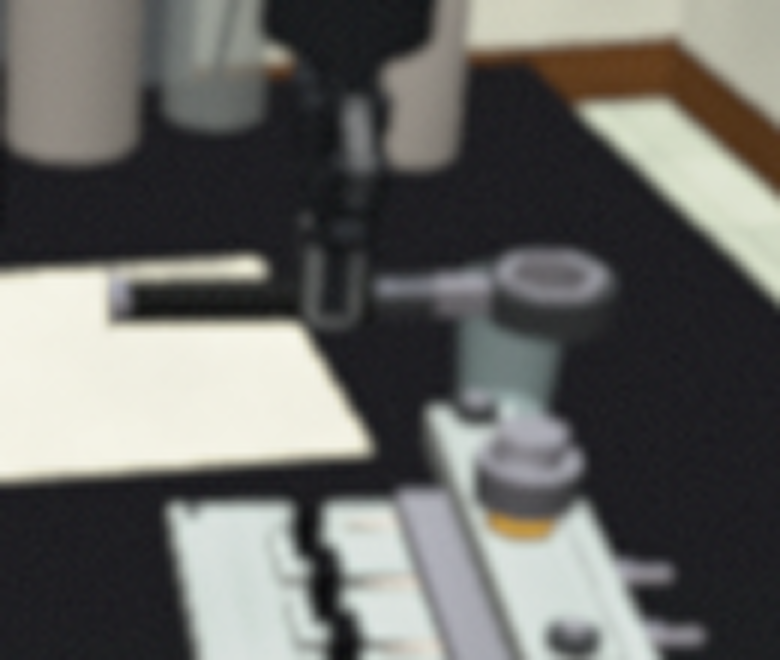

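```bash
python3 -c "
from h import *
plan(515.2,-313,180,.05)
"
```

```text
shift cm [ 3.9  30.9   0.39] turn [ 0.    -0.001 -0.231] |pos [532.5  -2.1 183.8] rot [ 3.142e+00 -1.000e-03 -1.810e-01] t 61.78 q [-0.22  0.37  1.55  0.    1.22  1.53] F [-0.1  0.1 -3.5] w 19.1
```

{"api": "servo_tool", "payload": {
  "rows": [0.5,3.5,0,0,0,-0.03,0,1,7,0,0,0,-0.06,0,1.5,11,0,0,0,-0.09,0,2,15,0,0,0,-0.12,0,2.5,19,0,0,0,-0.15,0,3,23,0,0,0,-0.18,0,3.5,27,0,0,0,-0.21,0,3.9,30.5,0,0,0,-0.231,0]
}}

```text
time: 62.45
tool_pos: [514.9, -311.5, 182.5]
tool_rot: [-3.141, 0.001, 0.051]
ft_force: [1.0, -0.3, -1.9]
width: 19.1
```

{"api": "servo_tool", "payload": {
  "rows": [0,0,2,0,0,0,0,0,0,4,0,0,0,0,0,0,6,0,0,0,0,0,0,8,0,0,0,0,0,0,10,0,0,0,0,0,0,12,0,0,0,0,0,0,13,0,0,0,0,0,0,13,0,0,0,0]
}}

```text
time: 63.12
tool_pos: [514.6, -308.1, 50.6]
tool_rot: [-3.138, 0.004, 0.05]
ft_force: [0.2, 0.2, -3.4]
width: 18.9
```

```bash
python3 -c "
from h import *
plan(515.2,-313,10,.05)
shot('side','pics/r1.png',(270,190,430,350),5)
shot('top','pics/r2.png')
"
```

```text
shift cm [0.05 0.51 4.06] turn [-0.004  0.004 -0.   ] |pos [ 514.6 -308.1   50.6] rot [-3.138  0.004  0.05 ] t 63.12 q [-0.73  0.67  1.45  0.    1.03  0.79] F [ 0.2  0.2 -3.4] w 18.9
```

View pics/r1.png

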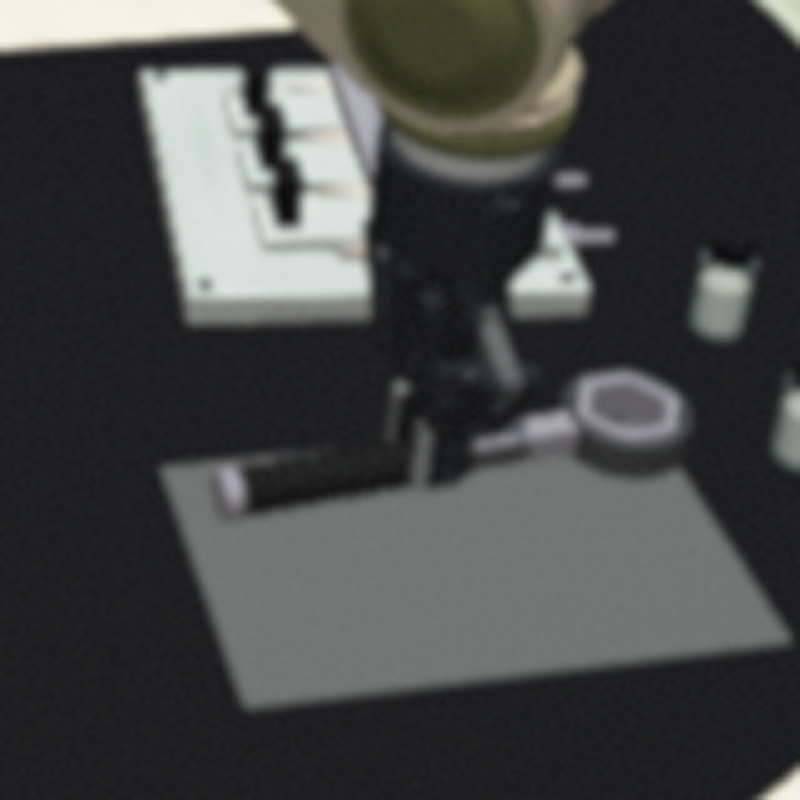

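View pics/r2.png

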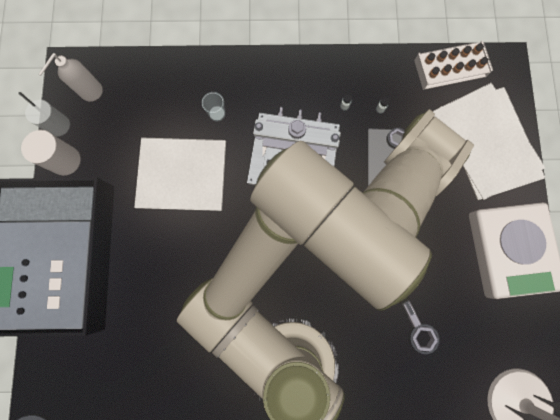

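{"api": "servo_tool", "payload": {
  "rows": [0,0.3,1,0,0,0,0,0,0.4,2,0,0,0,0,0,0.4,3,0,0,0,0,0,0.4,3.8,0,0,0,0,0,0.4,4.2,0,0,0,0,0,0.4,4.35,0,0,0,0,0,0.4,4.45,0,0,0,0,0,0.4,4.5,0,0,0,0]
}}

```text
time: 63.88
tool_pos: [516.1, -313.2, 8.4]
tool_rot: [3.141, -0.0, 0.05]
ft_force: [-0.6, 0.5, -3.4]
width: 19.3
```

```bash
python3 -c "
from h import *
plan(515.2,-313,5,.05)
print(sensors.sense()['wrist_torque'])
"
```

```text
shift cm [-0.09 -0.02  0.34] turn [ 0. -0. -0.] |pos [ 516.1 -313.2    8.4] rot [ 3.141 -0.     0.05 ] t 63.88 q [-0.74  0.73  1.47 -0.    0.94  0.78] F [-0.6  0.5 -3.4] w 19.3
[-0.03100904  0.03620688  0.05560202]
```

{"api": "servo_tool", "payload": {
  "rows": [0,0,0.05,0,0,0,0,0,0,0.1,0,0,0,0,0,0,0.15,0,0,0,0,0,0,0.2,0,0,0,0,0,0,0.25,0,0,0,0,0,0,0.3,0,0,0,0,0,0,0.3,0,0,0,0,0,0,0.3,0,0,0,0]
}}

```text
time: 64.55
tool_pos: [516.2, -313.2, 6.1]
tool_rot: [3.141, -0.001, 0.05]
ft_force: [-0.3, 1.8, 5.1]
width: 19.5
```

```bash
python3 -c "
from h import *
plan(515.2,-313,5,.05)
print(sensors.sense()['wrist_torque'])
"
```

```text
shift cm [-0.1  -0.03  0.11] turn [ 0.001 -0.001  0.   ] |pos [ 516.2 -313.2    6.1] rot [ 3.141e+00 -1.000e-03  5.000e-02] t 64.55 q [-0.74  0.73  1.47  0.    0.94  0.78] F [-0.3  1.8  5.1] w 19.5
[ 0.35148493  0.47748121 -0.03341398]
```

Contact with the mat. Releasing gently and rising.

{"api": "servo_tool", "payload": {
  "rows": [0,0,0,0,0,0,0.3,0,0,0,0,0,0,0.5,0,0,0,0,0,0,0.7,0,0,0,0,0,0,0.7,0,0,-1,0,0,0,0.7,0,0,-4,0,0,0,0.7,0,0,-8,0,0,0,0.7,0,0,-12,0,0,0,1],
  "newtons": 40
}}

```text
time: 65.22
tool_pos: [515.5, -312.7, 127.0]
tool_rot: [-3.141, 0.001, 0.05]
ft_force: [-0.1, -0.2, -0.0]
width: 70.1
```

{"api": "servo_tool", "payload": {
  "rows": [-3,3,-2,0,0,0,1,-6,6,-4,0,0,0,1,-9,9,-5,0,0,0,1,-12,12,-5,0,0,0,1,-15,14,-5,0,0,0,1,-18,16,-5,0,0,0,1,-20,16,-5,0,0,0,1,-20,16,-5,0,0,0,1]
}}

```text
time: 65.88
tool_pos: [320.5, -484.4, 175.9]
tool_rot: [3.141, 0.001, 0.045]
ft_force: [0.2, 0.4, -0.1]
width: 85.5
```

```bash
python3 -c "
from h import *
plan(515.2,-313,5,.05)
shot('side','pics/s1.png'); shot('top','pics/s2.png')
crop('pics/s2.png','pics/s2c.png',(235,95,435,225),4)
crop('pics/s2.png','pics/s2h.png',(275,105,320,150),12)
crop('pics/s1.png','pics/s1c.png',(265,150,435,340),4)
"
```

```text
shift cm [ 20.24 -16.24  17.07] turn [ 0.     0.001 -0.005] |pos [ 320.5 -484.4  175.9] rot [3.141e+00 1.000e-03 4.500e-02] t 65.88 q [-1.19  0.48  1.4  -0.    1.26  0.34] F [ 0.2  0.4 -0.1] w 85.5
```

View pics/s2c.png

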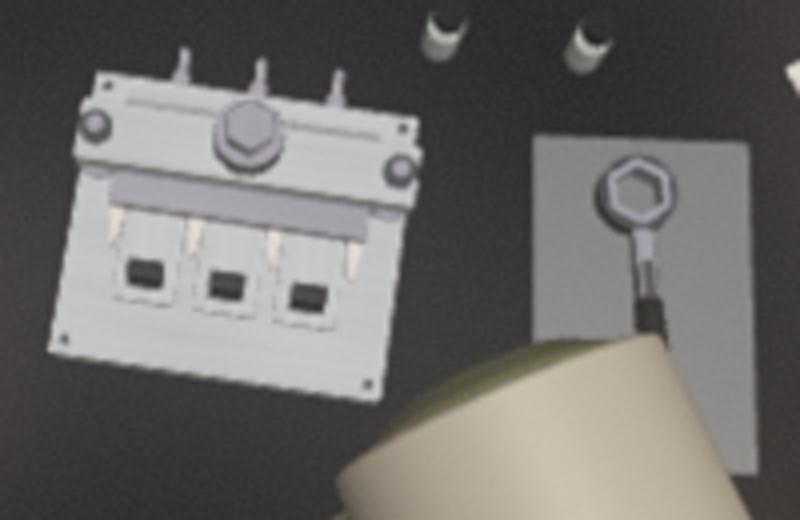

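View pics/s2h.png

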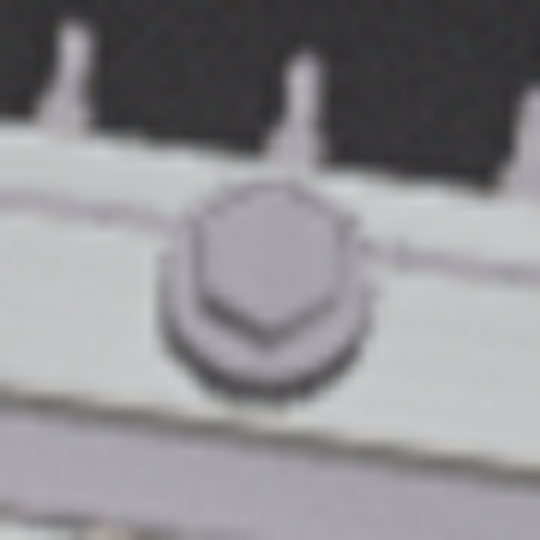

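View pics/s1c.png

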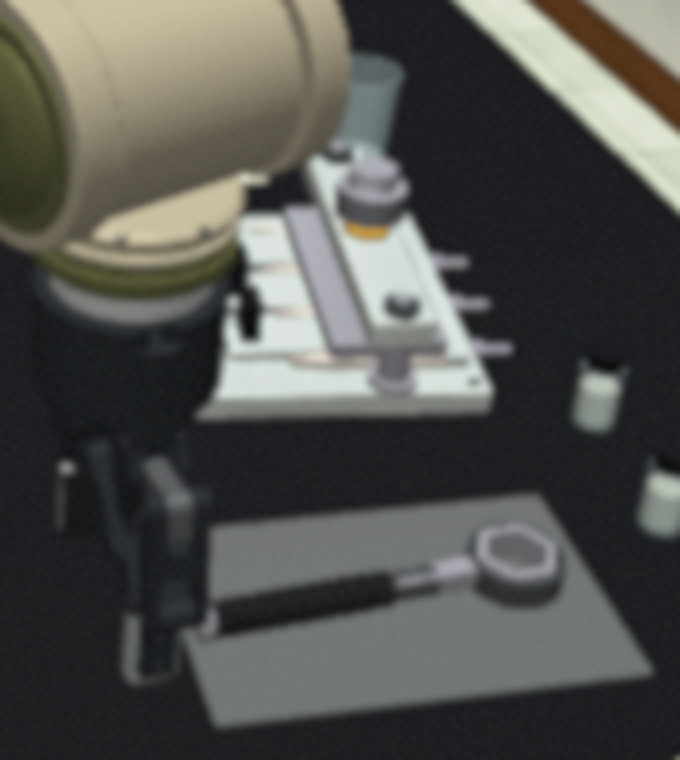

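The wrench lies flat on the mat with its head at (637,193) in the top crop. The tabs sit level in all three bays. The hexagon's lower corner moved about 3 px (crop) anticlockwise during the sticky lift-off, so the screw may be backed off by up to about 0.06 rad. I'll run it down again with the gripper.

```bash
python3 -c "
from h import *
plan(630.9,-20.5,190)
"
```

```text
shift cm [ 32.91 -44.71  -1.41] turn [ 0.001 -0.    -0.   ] |pos [ 323.9 -483.   176. ] rot [ 3.141 -0.     0.049] t 65.98 q [-1.18  0.48  1.4   0.    1.26  0.34] F [ 0.4 -0.   0. ] w 85.7
```

{"api": "servo_tool", "payload": {
  "rows": [2.4,-3.2,-1.4,0,0,0,1,4.8,-6.5,-1.4,0,0,0,1,7.2,-9.8,-1.4,0,0,0,1,9.6,-13,-1.4,0,0,0,1,12,-16.3,-1.4,0,0,0,1,14.4,-19.5,-1.4,0,0,0,1,16.8,-22.8,-1.4,0,0,0,1,19.2,-26,-1.4,0,0,0,1]
}}

```text
time: 66.65
tool_pos: [504.6, -210.3, 189.9]
tool_rot: [3.141, -0.001, 0.052]
ft_force: [0.7, -0.9, 0.8]
width: 85.3
```

{"api": "servo_tool", "payload": {
  "rows": [2.4,-3.2,0,0,0,0,1,4.8,-6.5,0,0,0,0,1,7.2,-9.8,0,0,0,0,1,9.6,-13,0,0,0,0,1,12,-16.3,0,0,0,0,1,13.3,-18,0,0,0,0,1,13.3,-18,0,0,0,0,1,13.3,-18,0,0,0,0,1]
}}

```text
time: 67.32
tool_pos: [627.2, -24.8, 189.2]
tool_rot: [-3.142, 0.0, 0.054]
ft_force: [-0.3, -0.7, 0.2]
width: 85.5
```

```bash
python3 -c "
from h import *
plan(630.9,-20.5,85)
"
```

```text
shift cm [ 0.39 -0.41 10.42] turn [-0.  0. -0.] |pos [627.2 -24.8 189.2] rot [-3.142  0.     0.054] t 67.32 q [-0.23  0.57  1.22 -0.    1.35  1.29] F [-0.3 -0.7  0.2] w 85.5
```

{"api": "servo_tool", "payload": {
  "rows": [0.35,-0.4,0.5,0,0,0,1,0.35,-0.4,2.5,0,0,0,1,0.35,-0.4,5,0,0,0,1,0.35,-0.4,7.5,0,0,0,1,0.35,-0.4,9.5,0,0,0,1,0.35,-0.4,10.4,0,0,0,1,0.35,-0.4,10.4,0,0,0,1,0.35,-0.4,10.4,0,0,0,0.6]
}}

```text
time: 67.98
tool_pos: [630.4, -23.4, 86.0]
tool_rot: [3.141, -0.001, 0.049]
ft_force: [-0.0, -0.2, 0.9]
width: 75.5
```

{"api": "servo_tool", "payload": {
  "rows": [0,0,0,0,0,0,0,0,0,0,0,0,0,0,0,0,0,0,0,0,0,0,0,0,0,0,0,0,0,0,0,0,0,0,0,0,0,0,0,0,0,0,0,0,0,0,0,0,0,0,0,0,0,0,0,0]
}}

```text
time: 68.65
tool_pos: [630.8, -20.6, 87.8]
tool_rot: [-3.138, -0.003, 0.05]
ft_force: [-2.7, 11.3, 11.0]
width: 46.6
```

{"api": "servo_tool", "payload": {
  "rows": [0,0,0,0,0,0.02,0,0,0,0,0,0,0.04,0,0,0,0,0,0,0.06,0,0,0,0,0,0,0.08,0,0,0,0,0,0,0.1,0,0,0,0,0,0,0.12,0,0,0,0,0,0,0.14,0,0,0,0,0,0,0.16,0]
}}

```text
time: 69.32
tool_pos: [630.0, -20.5, 87.8]
tool_rot: [-3.139, -0.0, -0.108]
ft_force: [-5.2, 11.5, 13.9]
width: 46.7
```

```bash
python3 -c "
from h import *
plan(630.9,-20.5,85); print(sensors.sense()['wrist_torque'])
"
```

```text
shift cm [ 0.09 -0.01  0.28] turn [-0.003 -0.     0.   ] |pos [630.  -20.5  87.8] rot [-3.139 -0.    -0.108] t 69.32 q [-0.22  0.67  1.33  0.    1.14  1.46] F [-5.2 11.5 13.9] w 46.7
[2.12536082 0.95200817 1.03538853]
```

Torque 1.03 N m, so the screw is hard on its stop. Release, rise and verify.

{"api": "servo_tool", "payload": {
  "rows": [0,0,0,0,0,0,1,0,0,0,0,0,0,1,0,0,0,0,0,0,1,0,0,0,0,0,0,1,0,0,0,0,0,0,1,0,0,-3,0,0,0,1,0,0,-7,0,0,0,1,0,0,-11,0,0,0,1]
}}

```text
time: 69.98
tool_pos: [629.6, -23.1, 196.1]
tool_rot: [-3.141, 0.002, -0.11]
ft_force: [0.9, -0.9, 0.8]
width: 85.5
```

{"api": "servo_tool", "payload": {
  "rows": [-4,0,-3,0,0,0,1,-8,0,-3,0,0,0,1,-12,0,-3,0,0,0,1,-16,0,-3,0,0,0,1,-20,0,-3,0,0,0,1,-24,-2,-3,0,0,0,1,-24,-5,-3,0,0,0,1,-24,-8,-3,0,0,0,1]
}}

```text
time: 70.65
tool_pos: [398.8, 83.5, 226.0]
tool_rot: [3.142, -0.002, -0.112]
ft_force: [1.7, -0.2, 0.7]
width: 85.7
```

```bash
python3 -c "
from h import *
plan(630.9,-20.5,85)
shot('side','pics/u1.png'); shot('top','pics/u2.png')
crop('pics/u2.png','pics/u2h.png',(275,105,320,150),12)
crop('pics/u1.png','pics/u1c.png',(265,150,435,340),4)
"
```

```text
shift cm [24.2   7.74 14.14] turn [ 0.    -0.002 -0.   ] |pos [398.8  83.5 226. ] rot [ 3.142e+00 -2.000e-03 -1.120e-01] t 70.65 q [-0.08  0.05  1.83 -0.    1.26  1.6 ] F [ 1.7 -0.2  0.7] w 85.7
```

View pics/u2.png

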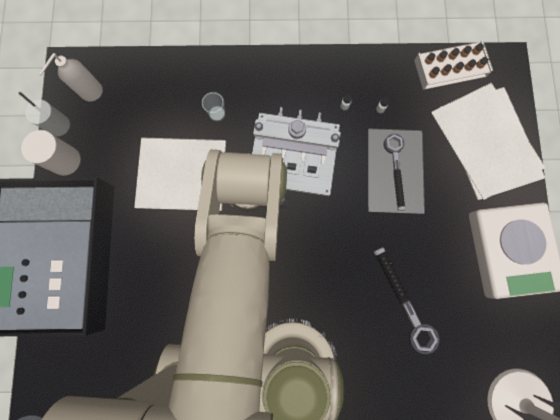

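View pics/u2h.png

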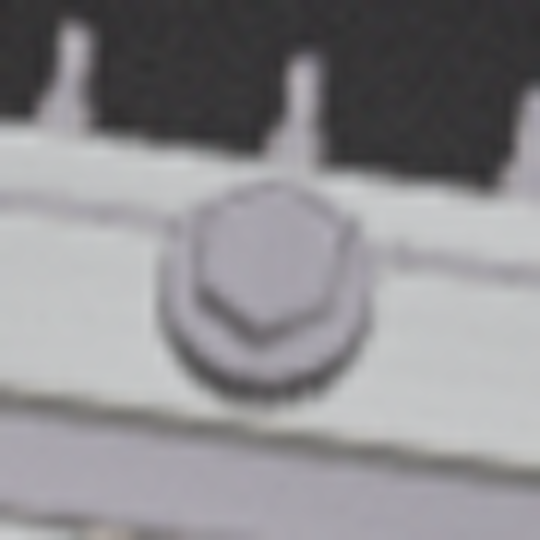

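View pics/u1c.png

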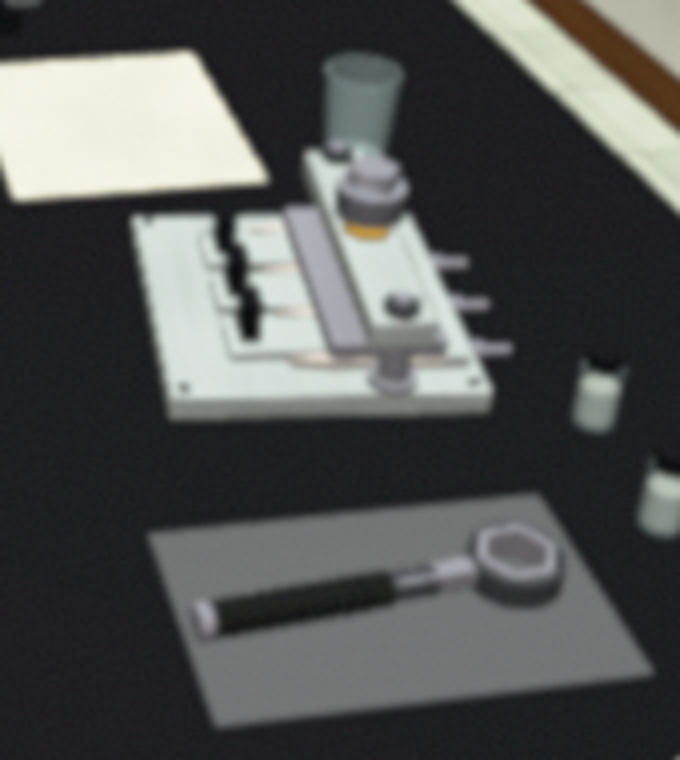

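The hexagon is back exactly at its first tight position, lower corner at (262,333). Wrench, carriers, beaker and vials are all in place. Handing in.

```bash
python3 -c "
from h import *
print(workorder.close_job())
"
```

```text
the job is handed in; nothing more can be done
None
```

The job is handed in at about 71 s of the 208 s allowed; the hand-in gave no verdict, so everything below rests on my own checks.

- **Opening the clamp:** I backed the screw off 2.9 rad by gripper turn, and the platen visibly lifted.
- **Carriers:** All three are home, one to a bay. Each ran to a hard stop within 0.2 mm of where it should be.
- **Screw:** I ran it down clockwise until it reached the stop and the fingers slipped on the head.
- **Click:** The pulling force levelled off at about 6.5–7.5 N. I estimate the handle gave roughly 0.15–0.2 rad, well below 0.42. The breakaway angle can't be read directly, so this comes from the force and the geometry.
- **Wrench lift-off went wrong once:** The ring jammed on the hexagon and the wrench tilted and slid a few millimetres in the grip, with forces up to about 50 N. I set it back down, removed the side load and lifted it off level. It now lies flat on the mat, same way up and released.
- **Screw check afterwards:** The picture suggested the lift had turned the screw back by about 0.05 rad. I ran it down again with the gripper until it resisted at 1.03 N m, and the last picture matches the first tight position.
- **Final pictures:** The beaker and vials have not visibly moved. The arm hid the left carrier in the last top view, but all three show in the side view.

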